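Refit the vegetable slicer after washing up

ROBOT

A 7-joint arm with a two-finger parallel gripper is mounted at the origin on a cart in front of the work surface, level with it; the furniture and walls round the work are solid. World frame = base frame: x ahead of the robot, y to its left, z up, the work surface at z = 0. Lengths are in m, angles in rad, forces in N, time in s.
With the tool pointing down it reaches from about 0.425 to 0.875 m from the base axis. Payload 4.7 kg.
Tool frame: the origin (TCP) lies at the very end of the fingers, on their centre line; the grasp point (between the pads) lies 19 mm behind it; z points along the fingers, y is the line along which they close (so a half turn about z gives the same grasp; the last joint's range is limited). The gripper opens to 87 mm and grips with 3 to 60 N. Pads are 19 mm wide; open, the fingers measure 117 mm over their backs; the gripper's body (75 mm by 190 mm) begins 51 mm behind the grasp point.
Start: joints at [-1.127, 0.321, -0.07, 1.45, 0.023, 1.371, -0.057], TCP at [0.271, 0.591, 0.223] pointing down, gripper open.
Joint ranges: [-2.86, 2.86], [-0.3, 2.09], [-1.38, 1.24], [0.06, 2.45], [-1.56, 4.7], [0.09, 2.05], [-2.69, 2.69]. Speed limits (rad/s): [2.57, 2.57, 3.14, 3.14, 3.14, 3.14, 3.14].

INTERFACE

Orientations are given as a rotation vector (axis times angle).
In Python, from bench import ctrl, vision gives the robot as it stands.
- The arm moves only by the tool jog_arm, never from a script. Its argument "increments" is a list of rows, each an object of numbers: "tx", "ty", "tz": the shift along the tool's x, y, z in mm; "wx", "wy", "wz": the turn, a rotation vector about the tool's x, y, z in rad; "gripper": the opening, from 0 (shut) to 1 (fully open). In form: [{"tx": .., "ty": .., "tz": .., "wx": .., "wy": .., "wz": .., "gripper": ..}, ...]. A call has exactly 5 rows; each row is the pose to reach, as a shift and turn from the pose commanded when the call began, along the tool's axes at that moment; what a row does not reach only later rows make up. A row lasts 1/12 s, in which the tool goes at most 41.7 mm and 7.16 degrees, less where a joint would pass 70% of its speed; a pose out of reach is approached as far as the arm can. A call with a gripper value outside its range is refused whole. The fingers move at their own pace and stop on an object; "grip_force" is the grip in N (left out, the last holds). Time passes only in rows, so rows that repeat a pose let the fingers close, or fill a call up. It gives the time, the measured TCP pose, the force, the opening and the grip force at its end, in the units of the state.
- ctrl.get_state(): the state, without advancing time (a new reading comes with each control period).
- vision.get_image(name): name is "scene" or "top" or "wrist"; returns a dict with "color" (400x640x3 uint8, blue, green, red), "fx", "fy", "cx", "cy" (pixels), "k1" (the pictures are not rectified: a ray, as slopes to the right and down, at radius r is drawn at 1 + k1 r^2 times it, then the intrinsics apply), "extrinsics" (4x4, takes a point from world to camera coordinates). Camera axes: x right, y down, z forward; pixel columns grow to the right and rows downward; lengths in m; the calibration is good to about 2 mm. A picture is of the moment at which its call begins. There is no depth.
- ctrl.close_job(): hands the job in; it is judged then, once.
Trained networks look in the newest picture that a camera, given by its name, has taken for a name from the list of things; names that differ only in an ending like _2 or _b are one class to them, and where a whole thing is asked for, a point or a joint stands for the part that bears it (a point fixed in the world has none). Each returns a list of dicts, best first, with "conf" (0 to 1); they miss things now and then, are a little off and sometimes report something else, mostly with a low value. They report only what shows in the picture. A call takes as long as a camera call.
- vision.spot_in(camera, thing): "bbox" ([left, top, right, bottom] in pixels, round what is visible of it).
The state is a dict: "time": time; "joint_positions": joint angles; "qd": joint speeds; "joint_torque": joint torques, N m; "position": TCP position; "tool_rot": TCP orientation; "ft_force": force on the tool from outside, world axes, zero at the start; "torque": the same for the moment, N m; "grip_width": opening from 0.0 (shut) to 1.0 (fully open); "grip_force": force on a finger pad.
Only numpy, scipy, OpenCV 4.12 (cv2) and the standard library are available. Lean on these libraries where they do the work, as an engineer would, in place of code of your own. Each camera call takes 0.05 s, during which the arm holds its last target. There are 200 camera calls.

TASK

Put the washed vegetable slicer back together: lay the slicing blade (the one with a single plain slot) flush in the seat of the slicer's sloping deck with its notch over the locating pin, drop the locking key from its dock pocket fully into the keyhole beside the blade and turn it clockwise to its stop, then set the hand guard flat on the deck, between the side fences and centred over the blade. Also store every other blade lying about flat in a bay of the dock, its notch over the bay's pin, one blade to a bay; leave the salt mill, egg timer and tumbler alone.

Things in the scene. Friction and masses are not known exactly. Their poses are not given: they have to be found in the camera images.
- deck: fixed deck of the slicer, 304 (y) x 105 mm (x), sloped 15 degrees: z is its normal, y points up the slope to the black loop handle, x across, away from the robot. Origin: middle of the blade seat, at the height of the ledges, 62 mm over the worktop. Tops of the steel deck plates at z = 5, flush with a seated blade. Fences 10 mm high along y, inner faces x = -43 and 43, absent at |y| < 30.
- seat (a point): centre of a rightly seated blade, 2.5 mm over the seat's ledges; axes as the deck's, and the blade's are parallel to them. Seat: y -24 to 24 mm; the blade bridges ledges at |x| 38 to 56; a wall at x = -54. Thumb cut-outs right through both deck plates, |x| < 20, 24 < |y| < 62, give the fingers room.
- seat_pin (a point): foot of the locating pin on the seat's far ledge, deck x = 47, y = 0; 6 mm thick, 9 mm high, tapered tip. It stands in the blade's notch, 2 mm from the notch's bottom.
- keyhole (a point): mouth of the keyhole on the white ear at the robot's end of the seat, deck x = -70, y = 0, z = 5.3 mm; axes as the deck's. Hole right through 11.3 mm: slot 29 mm along deck y, 10 mm wide, with a 15 mm square at its middle. Stops beneath allow only a quarter turn clockwise (seen from above), from T along deck y to T along deck x.
- key (a point): black locking key, 50 g, in the dock's pocket at first. Origin mid grip bar, 14 mm over the flange's underside; x along grip bar and T, z up. Grip bar 40 (x) x 12 mm, 4 to 24 mm over that underside; flange 46 mm dia; steel stem 12 mm dia; T-bar 26 x 7 x 6 mm, its foot 18.5 mm below the underside. Half a turn is the same. Home: flange on the ear and the blade's end; it turns freely.
- slicing (a point): slicing blade: flat steel blade plate, 104 x 44 x 5 mm, 60 g, with one plain open slot 72 x 12 mm, no teeth. A U-notch 9 mm wide, 10 mm deep in the middle of its +x short edge. Origin at its centre, half-way up; x to the notched end, z out of the top. Pick it across the 44 mm.
- julienne (a point): julienne blade, a spare: flat steel blade plate, 104 x 44 x 5 mm, 60 g, with a slot and nine upright teeth (not felt by fingers). A U-notch 9 mm wide, 10 mm deep in the middle of its +x short edge. Origin at its centre, half-way up; x to the notched end, z out of the top. Pick it across the 44 mm. May be absent.
- coarse (a point): coarse grater, a spare: flat steel blade plate, 104 x 44 x 5 mm, 60 g, with three rows of large round holes, no slot. A U-notch 9 mm wide, 10 mm deep in the middle of its +x short edge. Origin at its centre, half-way up; x to the notched end, z out of the top. Pick it across the 44 mm. May be absent.
- fine (a point): fine grater, a spare: flat steel blade plate, 104 x 44 x 5 mm, 60 g, with five rows of small round holes, no slot. A U-notch 9 mm wide, 10 mm deep in the middle of its +x short edge. Origin at its centre, half-way up; x to the notched end, z out of the top. Pick it across the 44 mm. May be absent.
- wavy (a point): wavy blade, a spare: flat steel blade plate, 104 x 44 x 5 mm, 60 g, with a slot whose edge is a row of eight scallops. A U-notch 9 mm wide, 10 mm deep in the middle of its +x short edge. Origin at its centre, half-way up; x to the notched end, z out of the top. Pick it across the 44 mm. May be absent.
- guard (a point): white hand guard, 150 g, standing upright. Origin mid black grip bar, 50 mm over its flat underside. Foot 80 (x) x 90 (y) x 8 mm; grip bar 44 (x) x 28 mm (y), 38 to 62 mm over the underside. On the deck (underside at deck z = 5 mm) its axes are parallel to the deck's, half a turn is the same; friction holds it on the slope.
- dock: fixed grey storage dock, 114 (x -60 to 54) x 364 mm (y -148 to 216). Origin on the worktop between the two middle bays, x away from the robot, z up. Two rails, tops 34 mm high, at x -58 to -38 and 38 to 52; a blade bridges them, notched end to +x. Between the rails nothing above 6 mm.
- bay0 (a point): centre of a blade stored in the bay at dock y = -108 mm, 36.5 mm over the worktop; axes as the dock's and the stored blade's. Each of four equal bays has a pin (6 mm thick, 9 mm high, tapered tip) on the far rail, at bay x = 47, and on the near rail a cradle 8 mm high for the blade's other end: sides 49 mm apart from bay x = -41, end wall at x = -54.
- bay1 (a point): the same for the bay at dock y = -36 mm.
- bay2 (a point): the same for the bay at dock y = 36 mm.
- bay3 (a point): the same for the bay at dock y = 108 mm, next to the key pocket.
- pocket (a point): mouth of the dock's key pocket (17 mm along dock x, 30 mm along dock y, 28 mm deep), dock y = 186 mm, 34 mm over the worktop; axes as the dock's. The key stands in it at first, T along dock y.
- salt_mill: glass salt mill, 56 mm diameter, 123 mm high, at the back; leave alone. Origin at its foot.
- egg_timer: red and white egg timer, 60 mm diameter, 46 mm high, at the right; leave alone. Origin at its foot.
- tumbler_a: glass with a lime slice, 112 mm high, at the left; leave alone. Origin at its foot.

How it is judged:
On the way, in this order (a step that is already met when the one before it is completed fails the run):
1. the slicing blade lies flush in the deck's seat, notch over the pin (distance between slicing and seat below 0.004 m and angle between the x axis of slicing and the x axis of deck, either way round below 0.09 rad and angle between the z axis of slicing and the z axis of deck, either way round below 0.04 rad), for 0.2 s.
2. the locking key has dropped fully into the keyhole, the blade still seated (all of step 1 and z of key in the frame of deck below 0.0215 m and x of key in the frame of deck between -0.074 and -0.066 m and y of key in the frame of deck between -0.004 and 0.004 m and angle between the z axis of key and the z axis of deck, either way round below 0.08 rad), for 0.1 s.
3. the key is turned clockwise to its stop (all of step 2 and angle between the x axis of key and the x axis of deck, either way round below 0.4 rad), for 0.2 s.
4. the hand guard lies flat on the deck between the fences, over the blade (all of step 3 and x of guard in the frame of deck between -0.006 and 0.006 m and y of guard in the frame of deck between -0.02 and 0.02 m and z of guard in the frame of deck between 0.052 and 0.0575 m and angle between the z axis of guard and the z axis of deck, either way round below 0.05 rad and angle between the y axis of guard and the y axis of deck, either way round below 0.15 rad), for 0.2 s.
At the end, for the whole second after the job is handed in: Slicing blade flush in its seat (within 4 mm, 2 degrees), key fully down and turned a quarter turn (within 23 degrees), guard flat on the deck between the fences within 20 mm of the blade's middle, every spare blade flat in a dock bay over its pin (within 4.5 mm) (all of step 4 and ((distance between julienne and bay0 below 0.0045 m and angle between the x axis of julienne and the x axis of dock, either way round below 0.1 rad and angle between julienne's own z axis and vertical below 0.04 rad) or (distance between julienne and bay1 below 0.0045 m and angle between the x axis of julienne and the x axis of dock, either way round below 0.1 rad and angle between julienne's own z axis and vertical below 0.04 rad) or (distance between julienne and bay2 below 0.0045 m and angle between the x axis of julienne and the x axis of dock, either way round below 0.1 rad and angle between julienne's own z axis and vertical below 0.04 rad) or (distance between julienne and bay3 below 0.0045 m and angle between the x axis of julienne and the x axis of dock, either way round below 0.1 rad and angle between julienne's own z axis and vertical below 0.04 rad)) and ((distance between coarse and bay0 below 0.0045 m and angle between the x axis of coarse and the x axis of dock, either way round below 0.1 rad and angle between coarse's own z axis and vertical below 0.04 rad) or (distance between coarse and bay1 below 0.0045 m and angle between the x axis of coarse and the x axis of dock, either way round below 0.1 rad and angle between coarse's own z axis and vertical below 0.04 rad) or (distance between coarse and bay2 below 0.0045 m and angle between the x axis of coarse and the x axis of dock, either way round below 0.1 rad and angle between coarse's own z axis and vertical below 0.04 rad) or (distance between coarse and bay3 below 0.0045 m and angle between the x axis of coarse and the x axis of dock, either way round below 0.1 rad and angle between coarse's own z axis and vertical below 0.04 rad)) and ((distance between fine and bay0 below 0.0045 m and angle between the x axis of fine and the x axis of dock, either way round below 0.1 rad and angle between fine's own z axis and vertical below 0.04 rad) or (distance between fine and bay1 below 0.0045 m and angle between the x axis of fine and the x axis of dock, either way round below 0.1 rad and angle between fine's own z axis and vertical below 0.04 rad) or (distance between fine and bay2 below 0.0045 m and angle between the x axis of fine and the x axis of dock, either way round below 0.1 rad and angle between fine's own z axis and vertical below 0.04 rad) or (distance between fine and bay3 below 0.0045 m and angle between the x axis of fine and the x axis of dock, either way round below 0.1 rad and angle between fine's own z axis and vertical below 0.04 rad)) and ((distance between wavy and bay0 below 0.0045 m and angle between the x axis of wavy and the x axis of dock, either way round below 0.1 rad and angle between wavy's own z axis and vertical below 0.04 rad) or (distance between wavy and bay1 below 0.0045 m and angle between the x axis of wavy and the x axis of dock, either way round below 0.1 rad and angle between wavy's own z axis and vertical below 0.04 rad) or (distance between wavy and bay2 below 0.0045 m and angle between the x axis of wavy and the x axis of dock, either way round below 0.1 rad and angle between wavy's own z axis and vertical below 0.04 rad) or (distance between wavy and bay3 below 0.0045 m and angle between the x axis of wavy and the x axis of dock, either way round below 0.1 rad and angle between wavy's own z axis and vertical below 0.04 rad))); the robot touches nothing.
It fails at once if the salt mill is moved or tipped (distance of salt_mill from where it was at the start of the episode above 0.03 m or angle between salt_mill's own z axis and vertical above 0.3 rad).
It fails at once if the egg timer is moved or tipped (distance of egg_timer from where it was at the start of the episode above 0.03 m or angle between egg_timer's own z axis and vertical above 0.3 rad).
It fails at once if the tumbler is moved or tipped (distance of tumbler_a from where it was at the start of the episode above 0.03 m or angle between tumbler_a's own z axis and vertical above 0.3 rad).
Of julienne_blade, coarse_blade, fine_blade, wavy_blade only 2 to 4 are there at a start; the rules pass over those that are not, and their reading is None.
At some moment in a run one of slicing_blade, julienne_blade, coarse_blade, fine_blade, wavy_blade, safety_guard may be knocked a few centimetres aside while the robot is not near it.
It also fails if it takes over 210 s, if anything falls off the work surface, if the arm or the gripper's body presses on something with over 40 N, if the wrist force passes 120 N, or if a joint passes its speed limit or range.

## Working session

There is one attempt and no reset: what is moved stays moved. The work goes in short steps, Python scripts to look and compute and a tool call to move; the robot and the scene stay as the last step left them, time stands still between calls to the robot, and variables do not carry over. Pictures are saved under pics/ and viewed, at most 14 in all, crops included, and the job is handed in when it is done.

Besides the shell and the picture viewer there is one more tool, called as name(argument=value, ...) on one line, values as JSON. jog_arm: Moves the arm, as the interface text tells. Its arguments: {"type":"object","properties":{"increments":{"type":"array"},"grip_force":{"type":"number"}},"required":["increments"]}

```bash
ls; mkdir -p pics; cat > h.py <<'E'
import numpy as np,cv2
from scipy.spatial.transform import Rotation as R
from bench import ctrl,vision
def shot(n,f=None):
    im=vision.get_image(n)
    if f: cv2.imwrite('pics/'+f,im['color'])
    return im
def ray(im,u,v):
    xd=(np.array(u)-im['cx'])/im['fx'];yd=(np.array(v)-im['cy'])/im['fy']
    K=np.array([[1,0,0],[0,1,0],[0,0,1.]]);p=cv2.undistortPoints(np.array([[[xd,yd]]],float),K,np.array([im['k1'],0,0,0,0.]))[0,0]
    E=np.array(im['extrinsics']);Rm=E[:3,:3];o=-Rm.T@E[:3,3]
    return o,Rm.T@np.array([p[0],p[1],1])
def atz(im,u,v,z):
    o,d=ray(im,u,v);return o+d*(z-o[2])/d[2]
def proj(im,P):
    E=np.array(im['extrinsics']);P=np.atleast_2d(P)
    r,_=cv2.Rodrigues(E[:3,:3]);K=np.array([[im['fx'],0,im['cx']],[0,im['fy'],im['cy']],[0,0,1.]])
    return cv2.projectPoints(P.astype(float),r,E[:3,3],K,np.array([im['k1'],0,0,0,0.]))[0][:,0]
E
python3 - <<'E'
from h import *
s=ctrl.get_state();print(s)
for c in ['top','scene']:
    im=shot(c,c+'0.png');print(c,{k:np.round(v,4).tolist() for k,v in im.items() if k!='color'})
    for t in ['deck','slicing','julienne','coarse','fine','wavy','guard','key','dock','salt_mill','egg_timer','tumbler_a']:
        print(t,[(np.round(d['bbox']).tolist(),round(d['conf'],2)) for d in vision.spot_in(c,t)[:3]])
E
```

```text
pics
{'time': 0.0, 'joint_positions': array([-1.12688728,  0.32179309, -0.07008195,  1.45167231,  0.02264097,
        1.37078891, -0.05689019]), 'qd': array([-8.64658478e-04, -1.14404745e-03, -2.55226744e-04,  5.69056086e-04,
       -9.43251653e-04, -1.16463383e-05,  1.16404113e-03]), 'joint_torque': array([ 2.07528051e-04, -4.91287744e+01, -4.04001307e-01, -3.12527490e+01,
       -6.39008288e-02,  4.37220780e-02,  1.72703194e-04]), 'position': array([0.27068491, 0.5903528 , 0.22148228]), 'tool_rot': array([-6.69831008e-01, -3.06908327e+00,  2.91602783e-03]), 'ft_force': array([-0.17573367, -0.4144152 , -0.00106676]), 'torque': array([ 0.00619709, -0.05761813, -0.04162463]), 'grip_force': 0.0, 'grip_width': 1.000972490319175}
top {'fx': 375.6301, 'fy': 375.6301, 'cx': 320.3466, 'cy': 191.1247, 'k1': -0.0824, 'extrinsics': [[-0.0255, -0.9996, -0.0142, 0.0697], [-0.9848, 0.0275, -0.1716, 0.6257], [0.1719, 0.0096, -0.9851, 1.1668], [0.0, 0.0, 0.0, 1.0]]}
deck [([186.0, 164.0, 298.0, 210.0], 0.73)]
slicing [([309.0, 225.0, 324.0, 251.0], 0.67)]
julienne [([393.0, 220.0, 403.0, 253.0], 0.
[... 992 characters left out ...]
, ([369.0, 211.0, 385.0, 227.0], 0.34)]
slicing [([237.0, 275.0, 248.0, 305.0], 0.52), ([333.0, 229.0, 360.0, 243.0], 0.48)]
julienne [([395.0, 199.0, 406.0, 204.0], 0.43)]
coarse []
fine [([373.0, 212.0, 384.0, 222.0], 0.68), ([235.0, 274.0, 252.0, 312.0], 0.4)]
wavy [([277.0, 264.0, 310.0, 286.0], 0.72)]
guard [([339.0, 156.0, 386.0, 188.0], 0.68)]
key [([224.0, 201.0, 296.0, 254.0], 0.35)]
dock [([339.0, 156.0, 387.0, 189.0], 0.78)]
salt_mill [([279.0, 264.0, 308.0, 286.0], 0.74), ([314.0, 140.0, 326.0, 177.0], 0.56)]
egg_timer [([330.0, 229.0, 360.0, 243.0], 0.68), ([387.0, 137.0, 401.0, 156.0], 0.44)]
tumbler_a [([234.0, 275.0, 248.0, 310.0], 0.78), ([386.0, 140.0, 402.0, 156.0], 0.28)]
```

```bash
python3 - <<'E'
import cv2
i=cv2.imread('pics/top0.png');cv2.imwrite('pics/c1.png',cv2.resize(i[140:265,155:315],None,fx=5,fy=4.8,interpolation=cv2.INTER_CUBIC));cv2.imwrite('pics/c2.png',cv2.resize(i[150:270,305:465],None,fx=5,fy=5,interpolation=cv2.INTER_CUBIC))
E
```

```text
(no output)
```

View pics/c1.png

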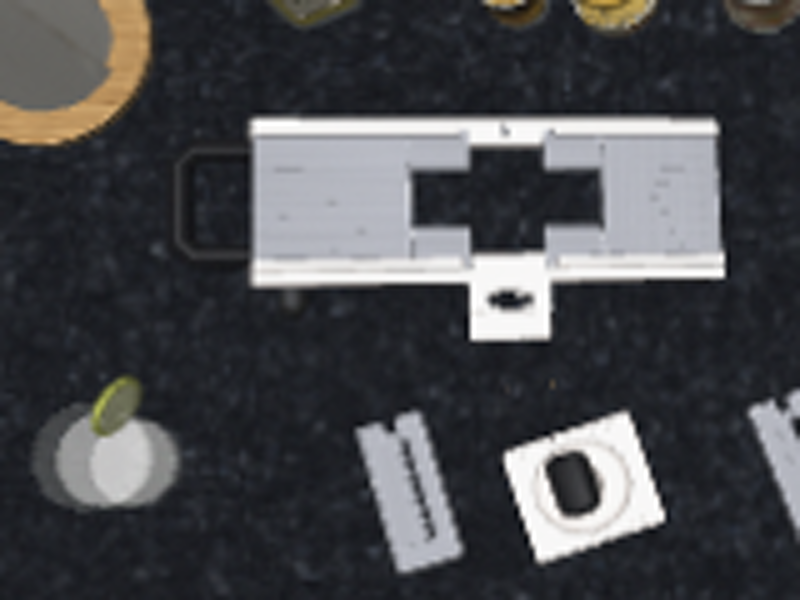

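View pics/c2.png

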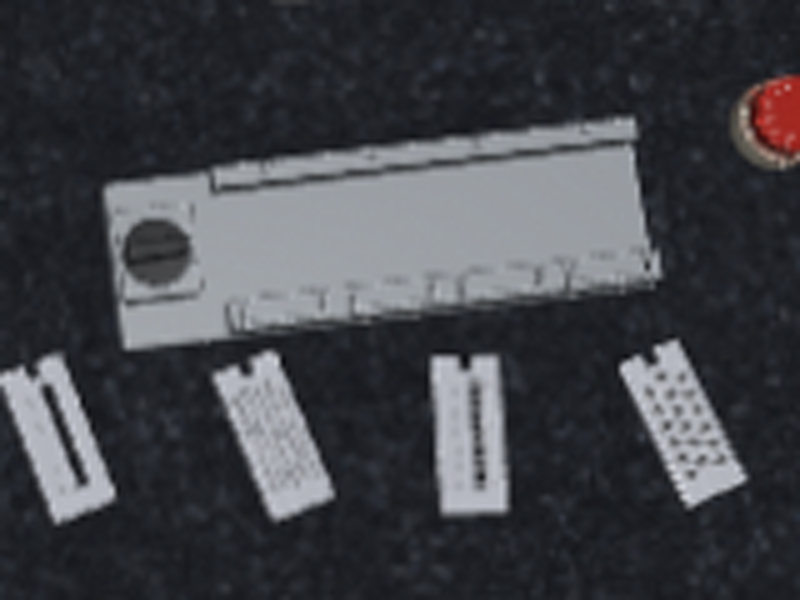

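```bash
cat >> h.py <<'E'
def blades(im,z=0.005,th=120,bb=None,lo=0.6,hi=1.6,A=(.104,.044)):
    g=cv2.cvtColor(im['color'],cv2.COLOR_BGR2GRAY);m=(g>th).astype(np.uint8)
    m=cv2.morphologyEx(m,cv2.MORPH_CLOSE,np.ones((3,3)))
    out=[]
    for c in cv2.findContours(m,cv2.RETR_EXTERNAL,cv2.CHAIN_APPROX_NONE)[0]:
        if len(c)<20: continue
        P=np.array([atz(im,*p[0],z)[:2] for p in c])*1000
        (x,y),(a,b),t=cv2.minAreaRect(P.astype(np.float32))
        if a<b: a,b=b,a;t+=90
        t=(t+90)%180-90
        if lo<a/A[0]/1000<hi and lo<b/A[1]/1000<hi: out.append((x,y,a,b,t,c[:,0].mean(0)))
    return out
E
python3 - <<'E'
from h import *
im=vision.get_image('top')
for o in blades(im): print('bl',np.round(np.hstack(o),1))
for o in blades(im,z=.008,A=(.09,.08)): print('gu',np.round(np.hstack(o),1))
w=vision.get_image('wrist');E=np.array(w['extrinsics']);s=ctrl.get_state()
T=np.eye(4);T[:3,:3]=R.from_rotvec(s['tool_rot']).as_matrix();T[:3,3]=s['position']
print(np.round(E@T,4),w['fx'],w['cx'],w['cy'],w['k1']) # cam from tool
print(np.round(T,3))
c1=lambda u,v:(155+u/5-.4,140+v/4.8-.4); c2=lambda u,v:(305+u/5-.4,150+v/5-.4)
def fit(obs,frame,x0):
    from scipy.optimize import least_squares
    M=np.array([o[0] for o in obs])/1000.;U=np.array([o[1] for o in obs])
    f=lambda p:(proj(im,M@frame(p[2]).T+np.array([p[0],p[1],p[3]]))-U).ravel()
    return f
from scipy.optimize import least_squares
sl=R.from_euler('x',15,degrees=True).as_matrix()
fd=lambda a:R.from_euler('z',a).as_matrix()@sl
obs=[((47,0,8),c1(504,130)),((-70,0,5.3),c1(510,299)),((-43,-152,15),c1(722,258)),((43,-152,15),c1(718,136)),((43,152,15),c1(252,136)),((-43,152,15),c1(252,265)),((-54,24,5),c1(470,258)),((-54,-24,5),c1(551,258))]
f=fit(obs,fd,0);r=least_squares(lambda p:f([*p,.062]),[.6,.2,0],loss='soft_l1');print('deck',np.round(r.x,4),np.round(r.fun,1))
fk=lambda a:R.from_euler('z',a).as_matrix()
obs=[((47,y,43),c2(*p)) for y,p in zip((108,36,-36,-108),((265,163),(372,148),(480,133),(590,118)))]+[((-60,216,34),c2(122,349)),((54,216,34),c2(105,183)),((52,-148,34),c2(637,118)),((-58,-148,42),c2(660,268)),((0,186,58),c2(156,251))]
f=fit(obs,fk,0);r=least_squares(lambda p:f([*p,0]),[.55,-.2,0],loss='soft_l1');print('dock',np.round(r.x,4),np.round(r.fun,1))
E
```

```text
bl [472.2 338.5 104.1  44.   16.8 236.3 241.9]
bl [ 4.764e+02 -2.021e+02  1.033e+02  4.560e+01  3.000e-01  3.983e+02
  2.363e+02]
bl [482.   71.3 105.1  43.4  19.9 315.9 236.8]
bl [479.5 -72.3 105.   43.8  20.5 359.4 236.5]
bl [ 479.5 -344.7  103.2   44.4   23.   440.8  233.7]
bl [ 831.3 -105.7   77.4   56.2  -20.8  364.6  134.6]
bl [1165.6  743.   124.9   65.9  -34.4  134.    58.7]
gu [472.2 220.8  89.3  81.5 -71.9 271.3 241.1]
gu [497.7 539.4  76.6  70.8  46.1 177.  233.2]
gu [ 830.3 -105.3   77.2   56.1  -20.8  364.6  134.6]
gu [1163.8  741.4  124.6   65.8  -34.4  134.    58.7]
gu [1285.3  694.9   61.4   55.   -10.   149.1   27.2]
[[-3.000e-04  1.000e+00 -7.000e-04  4.000e-04]
 [-9.694e-01 -5.000e-04 -2.453e-01  2.280e-02]
 [-2.453e-01  6.000e-04  9.694e-01  1.726e-01]
 [ 0.000e+00  0.000e+00  0.000e+00  1.000e+00]] 280.4377325977914 322.39720224660124 197.11016451474842 -0.02443669087245065
[[-0.909  0.417  0.     0.271]
 [ 0.417  0.909  0.     0.591]
 [-0.     0.    -1.     0.223]
 [ 0.     0.     0.     1.   ]]
deck [0.6651 0.2674 0.042 ] [-1.4 -0.1 -1.3  0.2  2.6 -1.1  1.9 -1.   0.9 -0.3  1.2 -0.4 -1.1  4.1
 -2.3  3.7]
dock [ 0.6196 -0.1822  0.1098] [-0.2  0.4 -0.1  0.5 -0.2  0.6 -1.   0.7  0.4  0.1 -1.  -0.7  0.3 -1.8
  2.6  0.1  0.3 -0.7]
```

```bash
cat >> h.py <<'E'
import json,os
def base(yaw=0,tilt=0):  # tilt: deck slope about deck x; yaw deg
    return R.from_euler('z',yaw,degrees=True)*R.from_euler('x',tilt,degrees=True)*R.from_matrix(np.array([[-1,0,0],[0,1,0],[0,0,-1.]]))
def cmd():
    d=json.load(open('cmd.json'));return np.array(d['p']),R.from_rotvec(d['r'])
def setcmd(p,r): json.dump({'p':list(p),'r':list(r.as_rotvec())},open('cmd.json','w'))
def plan(wps,maxd=.175,maxa=30):
    """wps: (pos, Rot). prints calls' target increments; stores the end as commanded"""
    p,r=cmd()
    for q,rt in wps:
        q=np.array(q);n=max(1,int(np.ceil(max(np.linalg.norm(q-p)/maxd,np.degrees((r.inv()*rt).magnitude())/maxa))))
        p0,r0=p,r;d=(r0.inv()*rt).as_rotvec()
        for k in range(1,n+1):
            qk=p0+(q-p0)*k/n;rk=r0*R.from_rotvec(d*k/n)
            t=np.round(r.inv().apply(qk-p)*2000)/2;w=np.round((r.inv()*rk).as_rotvec(),3)
            print('call t',t.tolist(),'w',w.tolist())
            p=p+r.apply(t/1000);r=r*R.from_rotvec(w)
    setcmd(p,r)
def check():
    s=ctrl.get_state();p,r=cmd();m=R.from_rotvec(s['tool_rot'])
    print('t',round(s['time'],2),'pos',np.round(s['position'],4),'err mm',np.round((s['position']-p)*1000,1),'deg',np.round(np.degrees((r.inv()*m).as_rotvec()),2),'F',np.round(s['ft_force'],1),'w',round(s['grip_width']*87,1),'gf',round(s['grip_force'],1))
E
python3 - <<'E'
from h import *
s=ctrl.get_state();setcmd([.271,.591,.223],R.from_rotvec(s['tool_rot']));check()
plan([((.61,.267,.19),base(2.4))])
E
```

```text
t 1.4 pos [0.2709 0.5909 0.2226] err mm [-0.1 -0.1 -0.4] deg [ 0. -0.  0.] F [ 0.2 -0.2 -0.1] w 87.0 gf 0.0
call t [-147.5, -51.0, 11.0] w [0.0, 0.0, -0.157]
call t [-138.0, -73.5, 11.0] w [0.0, 0.0, -0.157]
call t [-125.0, -94.5, 11.0] w [0.0, 0.0, -0.158]
```

jog_arm(increments=[{"tx":-40,"ty":-14,"tz":3,"wz":-0.04,"gripper":1},{"tx":-80,"ty":-28,"tz":6,"wz":-0.08,"gripper":1},{"tx":-118,"ty":-41,"tz":9,"wz":-0.125,"gripper":1},{"tx":-147.5,"ty":-51,"tz":11,"wz":-0.157,"gripper":1},{"tx":-147.5,"ty":-51,"tz":11,"wz":-0.157,"gripper":1}])

```text
validation failed for argument at $.in...
```

jog_arm(increments=[{"tx":-138,"ty":-73.5,"tz":11,"wz":-0.157,"gripper":1},{"tx":-138,"ty":-73.5,"tz":11,"wz":-0.157,"gripper":1},{"tx":-138,"ty":-73.5,"tz":11,"wz":-0.157,"gripper":1},{"tx":-138,"ty":-73.5,"tz":11,"wz":-0.157,"gripper":1},{"tx":-138,"ty":-73.5,"tz":11,"wz":-0.157,"gripper":1}])

```text
validation failed for argument at $.in...
```

jog_arm(increments=[{"tx":-125,"ty":-94.5,"tz":11,"wz":-0.158,"gripper":1},{"tx":-125,"ty":-94.5,"tz":11,"wz":-0.158,"gripper":1},{"tx":-125,"ty":-94.5,"tz":11,"wz":-0.158,"gripper":1},{"tx":-125,"ty":-94.5,"tz":11,"wz":-0.158,"gripper":1},{"tx":-125,"ty":-94.5,"tz":11,"wz":-0.158,"gripper":1}])

```text
validation failed for argument at $.in...
```

```bash
python3 - <<'E'
from h import *
check();im=shot('wrist','w1.png');np.save('w1.npy',im,allow_pickle=True)
cv2.imwrite('pics/w1c.png',cv2.resize(im['color'],(800,500),interpolation=cv2.INTER_CUBIC))
E
```

```text
t 1.4 pos [0.2709 0.5909 0.2226] err mm [-339.3  324.    32.6] deg [ 0.    0.   27.04] F [ 0.2 -0.2 -0.1] w 87.0 gf 0.0
```

View pics/w1c.png

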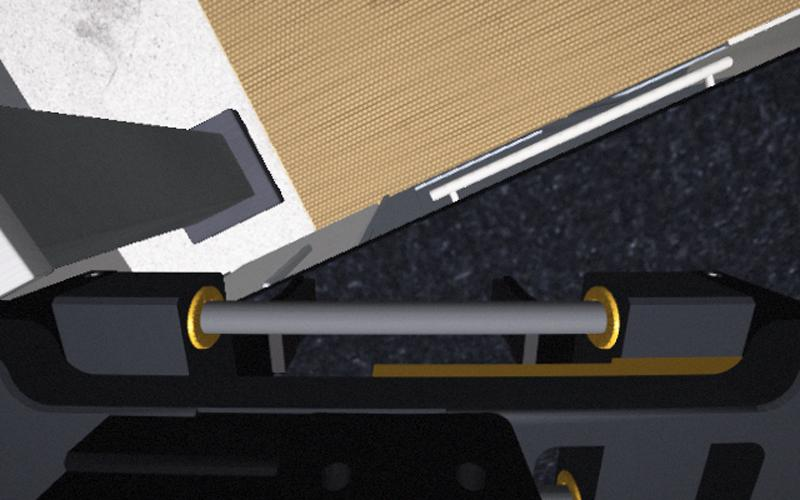

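```bash
python3 - <<'E'
from h import *
s=ctrl.get_state();setcmd([.271,.591,.223],R.from_rotvec(s['tool_rot']))
plan([((.735,.267,.20),base(2.4))])
E
```

```text
call t [-139.0, -25.5, 6.0] w [0.0, 0.0, -0.118]
call t [-135.5, -41.5, 5.5] w [0.0, 0.0, -0.118]
call t [-129.5, -57.0, 6.0] w [0.0, 0.0, -0.118]
call t [-121.5, -72.0, 5.5] w [0.0, 0.0, -0.118]
```

jog_arm(increments=[{"tx":-139,"ty":-25.5,"tz":6,"wx":0,"wy":0,"wz":-0.118,"gripper":1},{"tx":-139,"ty":-25.5,"tz":6,"wx":0,"wy":0,"wz":-0.118,"gripper":1},{"tx":-139,"ty":-25.5,"tz":6,"wx":0,"wy":0,"wz":-0.118,"gripper":1},{"tx":-139,"ty":-25.5,"tz":6,"wx":0,"wy":0,"wz":-0.118,"gripper":1},{"tx":-139,"ty":-25.5,"tz":6,"wx":0,"wy":0,"wz":-0.118,"gripper":1}])

```text
time: 1.87
position: [0.3932, 0.5047, 0.2165]
tool_rot: [0.503, 3.097, -0.003]
ft_force: [-1.0, -0.7, 0.8]
grip_width: 0.998
grip_force: 0.0
```

```bash
python3 - <<'E'
from h import *
for p,r in [(None,[-.6698,-3.0691,.0029]),(None,[.503,3.097,-.003])]: print(np.round(R.from_rotvec(r).as_matrix(),3))
check()
E
```

```text
[[-0.909  0.417 -0.001]
 [ 0.417  0.909 -0.002]
 [-0.    -0.002 -1.   ]]
[[-0.949  0.316  0.004]
 [ 0.316  0.949 -0.003]
 [-0.004 -0.001 -1.   ]]
t 1.87 pos [0.3932 0.5047 0.2165] err mm [-341.6  237.7   16.4] deg [ 0.13 -0.2  20.86] F [-1.  -0.7  0.8] w 86.8 gf 0.0
```

jog_arm(increments=[{"tx":-135.5,"ty":-41.5,"tz":5.5,"wx":0,"wy":0,"wz":-0.118,"gripper":1},{"tx":-135.5,"ty":-41.5,"tz":5.5,"wx":0,"wy":0,"wz":-0.118,"gripper":1},{"tx":-135.5,"ty":-41.5,"tz":5.5,"wx":0,"wy":0,"wz":-0.118,"gripper":1},{"tx":-135.5,"ty":-41.5,"tz":5.5,"wx":0,"wy":0,"wz":-0.118,"gripper":1},{"tx":-135.5,"ty":-41.5,"tz":5.5,"wx":0,"wy":0,"wz":-0.118,"gripper":1}])

```text
time: 2.28
position: [0.5078, 0.4238, 0.2107]
tool_rot: [0.317, 3.123, -0.004]
ft_force: [-0.5, -0.7, 0.3]
grip_width: 0.998
grip_force: 0.0
```

jog_arm(increments=[{"tx":-129.5,"ty":-57,"tz":6,"wx":0,"wy":0,"wz":-0.118,"gripper":1},{"tx":-129.5,"ty":-57,"tz":6,"wx":0,"wy":0,"wz":-0.118,"gripper":1},{"tx":-129.5,"ty":-57,"tz":6,"wx":0,"wy":0,"wz":-0.118,"gripper":1},{"tx":-129.5,"ty":-57,"tz":6,"wx":0,"wy":0,"wz":-0.118,"gripper":1},{"tx":-129.5,"ty":-57,"tz":6,"wx":0,"wy":0,"wz":-0.118,"gripper":1}])

```text
time: 2.7
position: [0.6225, 0.3434, 0.2042]
tool_rot: [0.13, 3.138, -0.004]
ft_force: [0.0, -1.1, -0.7]
grip_width: 1.002
grip_force: 0.0
```

jog_arm(increments=[{"tx":-121.5,"ty":-72,"tz":5.5,"wx":0,"wy":0,"wz":-0.118,"gripper":1},{"tx":-121.5,"ty":-72,"tz":5.5,"wx":0,"wy":0,"wz":-0.118,"gripper":1},{"tx":-121.5,"ty":-72,"tz":5.5,"wx":0,"wy":0,"wz":-0.118,"gripper":1},{"tx":-121.5,"ty":-72,"tz":5.5,"wx":0,"wy":0,"wz":-0.118,"gripper":1},{"tx":-121.5,"ty":-72,"tz":5.5,"wx":0,"wy":0,"wz":-0.118,"gripper":1}])

```text
time: 3.12
position: [0.7369, 0.2634, 0.198]
tool_rot: [0.059, -3.141, 0.004]
ft_force: [-0.6, -1.2, 0.1]
grip_width: 1.001
grip_force: 0.0
```

```bash
python3 - <<'E'
from h import *
check();[vision.get_image('top') for _ in range(4)];check();im=shot('wrist','w1.png');np.save('w1.npy',im,allow_pickle=True);check()
cv2.imwrite('pics/w1c.png',cv2.resize(im['color'][:250,100:500],None,fx=2,fy=2,interpolation=cv2.INTER_CUBIC))
E
```

```text
t 3.12 pos [0.7369 0.2634 0.198 ] err mm [ 2.1 -3.6 -2. ] deg [0.15 0.02 0.28] F [-0.6 -1.2  0.1] w 87.1 gf 0.0
t 3.32 pos [0.7326 0.2709 0.1997] err mm [-2.1  3.9 -0.3] deg [-0.16  0.07 -0.24] F [0.4 0.6 0. ] w 87.0 gf 0.0
t 3.37 pos [0.7327 0.2707 0.2   ] err mm [-2.   3.7 -0. ] deg [-0.14  0.05 -0.24] F [ 0.7 -0.1  0.1] w 87.2 gf 0.0
```

View pics/w1c.png

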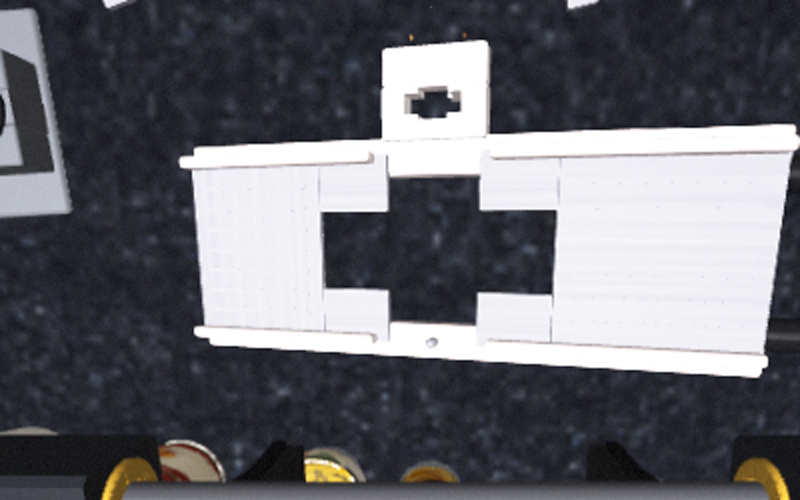

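```bash
cat >> h.py <<'E'
from scipy.optimize import least_squares
def fitpose(im,obs,frame,x0,z=None):
    M=np.array([o[0] for o in obs])/1000.;U=np.array([o[1] for o in obs])
    f=lambda p:(proj(im,frame(p[2]).apply(M)+np.array([p[0],p[1],z if z is not None else p[3]]))-U).ravel()
    r=least_squares(f,x0,loss='soft_l1',f_scale=.7);return r.x,f(r.x)
fdeck=lambda a:R.from_euler('z',a)*R.from_euler('x',15,degrees=True)
fdock=lambda a:R.from_euler('z',a)
E
python3 - <<'E'
from h import *
im=np.load('w1.npy',allow_pickle=True).item()
c=lambda u,v:(100+u/2-.25,v/2-.25)
obs=[((-70,0,5.3),c(433,101)),((47,0,9),c(432,342)),((-20,-62,5),c(323,211)),((20,-62,5),c(323,289)),((-20,-24,5),c(388,211)),((20,-24,5),c(388,289)),((-20,24,5),c(480,211)),((-20,62,5),c(557,211)),((20,24,5),c(477,293)),((20,62,5),c(553,293))]
for z in (.062,None):
    x,f=fitpose(im,obs,fdeck,[.665,.267,.04]+([] if z else [.062]),z);print(np.round(x,4),np.round(f,1))
for o in blades(im,th=150): print(np.round(np.hstack(o),1))
for o in blades(vision.get_image('top')): print('bl',np.round(np.hstack(o),1))
E
```

```text
[0.6672 0.2617 0.0345] [ 0.1  0.4 -1.1  0.9 -1.4  0.2  0.1 -0.5 -0.1 -0.2  0.3  0.4 -0.2 -0.5
  0.6 -0.8  0.3 -0.3  0.2  0.8]
[0.6671 0.2617 0.0345 0.0601] [ 0.2  0.9 -1.   0.5 -1.   0.3  0.4 -0.7  0.1 -0.1  0.5  0.2 -0.2 -0.5
  0.2 -0.7  0.2 -0.5 -0.1  0.6]
[880.8 194.1  81.7  36.5 -87.2 264.  279.9]
[749.9 602.7 132.7  39.2 -87.6 566.1 203.6]
bl [ 4.764e+02 -2.021e+02  1.033e+02  4.560e+01  3.000e-01  3.983e+02
  2.363e+02]
bl [482.   71.3 105.1  43.4  19.9 315.9 236.8]
bl [479.6 -72.3 105.3  43.8  20.5 359.3 236.4]
bl [ 479.5 -344.7  103.2   44.4   23.   440.8  233.7]
bl [668.3 431.9  99.6  34.8   1.6 208.4 186.8]
bl [ 831.3 -105.7   77.4   56.2  -20.8  364.6  134.6]
bl [1012.1  472.4   96.5   37.   -71.7  202.    92.5]
bl [1165.1  743.4  126.1   65.9  -34.4  133.8   58.9]
bl [1287.7  697.1   65.2   53.    -4.6  149.1   27.2]
```

```bash
python3 - <<'E'
from h import *
check()
plan([((.482,.071,.09),base(19.9)),((.482,.071,.0025),base(19.9))],maxd=.19)
E
```

```text
t 3.42 pos [0.733  0.2702 0.2002] err mm [-1.8  3.2  0.2] deg [-0.11  0.02 -0.22] F [-0.2  0.3  0.1] w 87.0 gf 0.0
call t [130.5, -92.5, 55.0] w [0.0, 0.0, -0.153]
call t [143.0, -71.5, 55.0] w [0.0, 0.0, -0.152]
call t [-0.0, -0.0, 87.5] w [0.0, 0.0, -0.0]
```

jog_arm(increments=[{"tx":26,"ty":-18.5,"tz":11,"wx":0,"wy":0,"wz":-0.03,"gripper":0.8},{"tx":56,"ty":-39.5,"tz":23,"wx":0,"wy":0,"wz":-0.06,"gripper":0.8},{"tx":84,"ty":-60,"tz":35,"wx":0,"wy":0,"wz":-0.1,"gripper":0.8},{"tx":108,"ty":-76.5,"tz":45,"wx":0,"wy":0,"wz":-0.13,"gripper":0.8},{"tx":130.5,"ty":-92.5,"tz":55,"wx":0,"wy":0,"wz":-0.153,"gripper":0.8}])

```text
time: 3.83
position: [0.6057, 0.1694, 0.1446]
tool_rot: [-0.312, 3.126, 0.001]
ft_force: [0.1, 0.2, -0.5]
grip_width: 0.813
grip_force: 0.0
```

jog_arm(increments=[{"tx":35,"ty":-18,"tz":14,"wx":0,"wy":0,"wz":-0.04,"gripper":0.8},{"tx":70,"ty":-36,"tz":27,"wx":0,"wy":0,"wz":-0.08,"gripper":0.8},{"tx":105,"ty":-53,"tz":40,"wx":0,"wy":0,"wz":-0.11,"gripper":0.8},{"tx":130,"ty":-65,"tz":50,"wx":0,"wy":0,"wz":-0.14,"gripper":0.8},{"tx":143,"ty":-71.5,"tz":55,"wx":0,"wy":0,"wz":-0.152,"gripper":0.8}])

```text
time: 4.25
position: [0.4773, 0.0697, 0.0884]
tool_rot: [0.544, -3.091, -0.0]
ft_force: [-0.1, -0.7, -0.6]
grip_width: 0.797
grip_force: 0.0
```

jog_arm(increments=[{"tx":0,"ty":0,"tz":0,"wx":0,"wy":0,"wz":0,"gripper":0.8},{"tx":0,"ty":0,"tz":0,"wx":0,"wy":0,"wz":0,"gripper":0.8},{"tx":0,"ty":0,"tz":0,"wx":0,"wy":0,"wz":0,"gripper":0.8},{"tx":0,"ty":0,"tz":0,"wx":0,"wy":0,"wz":0,"gripper":0.8},{"tx":0,"ty":0,"tz":0,"wx":0,"wy":0,"wz":0,"gripper":0.8}])

```text
time: 4.67
position: [0.4829, 0.0722, 0.0901]
tool_rot: [-0.545, 3.093, 0.0]
ft_force: [-0.8, 0.1, -0.3]
grip_width: 0.798
grip_force: 0.0
```

```bash
python3 - <<'E'
from h import *
p,r=cmd();setcmd(p+[0,0,.0875],r);check();w=shot('wrist','w2.png');check();t=vision.get_image('top');check()
for o in blades(t): print('bl',np.round(np.hstack(o),1))
cv2.imwrite('pics/w2c.png',cv2.resize(w['color'][:280,120:520],None,fx=2,fy=2))
E
```

```text
t 4.67 pos [0.4829 0.0722 0.0901] err mm [1.  1.  0.1] deg [ 0.01 -0.08 -0.09] F [-0.8  0.1 -0.3] w 69.4 gf 0.0
t 4.72 pos [0.4826 0.072  0.0899] err mm [ 0.7  0.8 -0.1] deg [ 0.01 -0.05 -0.07] F [-0.6  0.1 -0.1] w 69.7 gf 0.0
t 4.77 pos [0.4824 0.0718 0.0897] err mm [ 0.5  0.6 -0.2] deg [ 0.   -0.02 -0.05] F [ 0.2 -0.1  0.4] w 69.7 gf 0.0
bl [472.2 338.5 104.1  44.   16.8 236.3 241.9]
bl [ 4.764e+02 -2.020e+02  1.033e+02  4.540e+01  3.000e-01  3.983e+02
  2.363e+02]
bl [478.1 -68.3 105.3  52.3  20.5 358.7 236. ]
bl [524.9  92.5  75.2  29.3 -78.1 309.4 224.4]
bl [ 479.5 -344.7  103.2   44.4   23.   440.8  233.7]
bl [ 831.3 -105.7   77.4   56.2  -20.8  364.5  134.4]
bl [1165.1  743.4  126.1   65.9  -34.4  133.8   59. ]
bl [1287.7  697.1   65.2   53.    -4.6  149.1   27.2]
```

View pics/w2c.png

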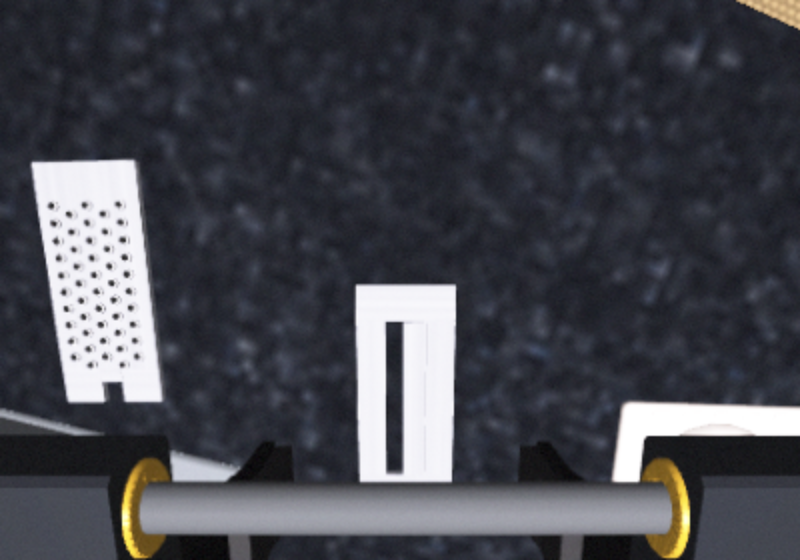

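jog_arm(increments=[{"tx":0,"ty":0,"tz":25,"wx":0,"wy":0,"wz":0,"gripper":0.8},{"tx":0,"ty":0,"tz":50,"wx":0,"wy":0,"wz":0,"gripper":0.8},{"tx":0,"ty":0,"tz":70,"wx":0,"wy":0,"wz":0,"gripper":0.8},{"tx":0,"ty":0,"tz":82,"wx":0,"wy":0,"wz":0,"gripper":0.8},{"tx":0,"ty":0,"tz":87.5,"wx":0,"wy":0,"wz":0,"gripper":0.8}])

```text
time: 5.18
position: [0.4804, 0.071, 0.0001]
tool_rot: [0.542, -3.091, 0.0]
ft_force: [-9.1, -0.9, 47.5]
grip_width: 0.801
grip_force: 27.7
```

jog_arm(increments=[{"tx":0,"ty":0,"tz":0,"wx":0,"wy":0,"wz":0,"gripper":0.8},{"tx":0,"ty":0,"tz":0,"wx":0,"wy":0,"wz":0,"gripper":0.4},{"tx":0,"ty":0,"tz":0,"wx":0,"wy":0,"wz":0,"gripper":0.4},{"tx":0,"ty":0,"tz":0,"wx":0,"wy":0,"wz":0,"gripper":0.4},{"tx":0,"ty":0,"tz":0,"wx":0,"wy":0,"wz":0,"gripper":0.4}], grip_force=30)

```text
time: 5.6
position: [0.4822, 0.0712, 0.0025]
tool_rot: [-0.543, 3.093, 0.0]
ft_force: [0.7, 0.1, 0.9]
grip_width: 0.584
grip_force: 0.0
```

jog_arm(increments=[{"tx":0,"ty":0,"tz":0,"wx":0,"wy":0,"wz":0,"gripper":0.4},{"tx":0,"ty":0,"tz":-20,"wx":0,"wy":0,"wz":0,"gripper":0.4},{"tx":0,"ty":0,"tz":-50,"wx":0,"wy":0,"wz":0,"gripper":0.4},{"tx":0,"ty":0,"tz":-80,"wx":0,"wy":0,"wz":0,"gripper":0.4},{"tx":0,"ty":0,"tz":-100,"wx":0,"wy":0,"wz":0,"gripper":0.4}])

```text
time: 6.02
position: [0.4827, 0.0712, 0.1047]
tool_rot: [-0.542, 3.092, 0.0]
ft_force: [0.9, -0.0, -1.1]
grip_width: 0.495
grip_force: 30.0
```

```bash
cat >> h.py <<'E'
DK=(.6672,.2617,.0345)
def deckp(v,D=DK): return fdeck(D[2]).apply(np.array(v)/1000.)+[D[0],D[1],.062]
E
python3 - <<'E'
from h import *
p,r=cmd();setcmd(p+[0,0,.0125],r);check();w=shot('wrist','w3.png');check()
cv2.imwrite('pics/w3c.png',cv2.resize(w['color'][:280,120:520],None,fx=2,fy=2))
# points near end in tool frame of blade end: expect tool x=52
plan([(deckp((0,0,70)),base(np.degrees(DK[2]),15))])
E
```

```text
t 6.02 pos [0.4827 0.0712 0.1047] err mm [0.8 0.  2.2] deg [ 0.02 -0.16  0.01] F [ 0.9 -0.  -1.1] w 43.0 gf 30.0
t 6.07 pos [0.4851 0.0717 0.1081] err mm [3.2 0.5 5.7] deg [ 0.06 -0.49  0.01] F [1.2 0.5 2.2] w 42.8 gf 30.0
call t [-117.0, 49.5, -13.5] w [-0.13, -0.02, 0.155]
call t [-107.5, 68.0, -3.5] w [-0.13, -0.021, 0.156]
```

View pics/w3c.png

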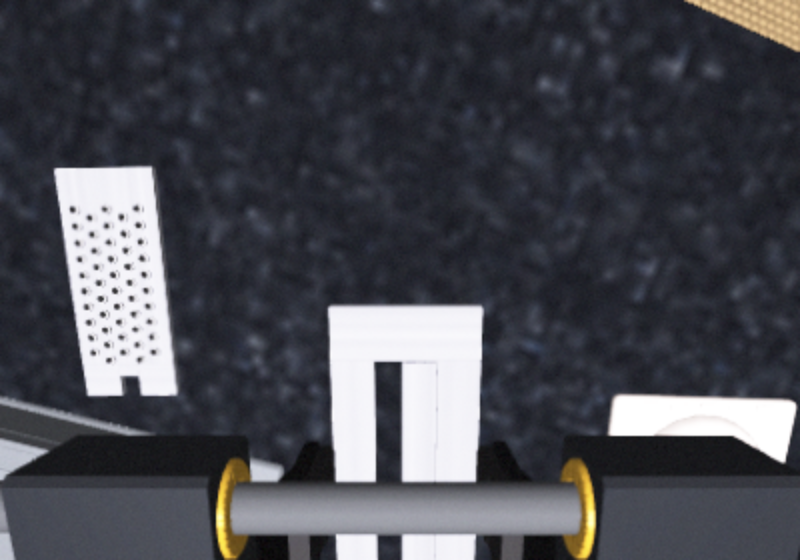

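```bash
cat >> h.py <<'E'
TC=np.array([[-.0003,1,-.0007,.0004],[-.9694,-.0005,-.2453,.0228],[-.2453,.0006,.9694,.1726],[0,0,0,1.]])
def intool(w,u,v,z):
    "pixel -> tool xyz (mm) on plane tool z (m)"
    i=dict(w);i['extrinsics']=TC;return atz(i,u,v,z)*1000
def edge(w,u,v0=110,v1=210,th=150):
    "first row going down where gray crosses th"
    g=cv2.cvtColor(w['color'],cv2.COLOR_BGR2GRAY).astype(float)[:,u]
    for v in range(v0,v1):
        if g[v]<th<=g[v+1]: return v+(th-g[v])/(g[v+1]-g[v])
def hand(w,z=-.0025,us=None):
    "near end of held blade: tool x at several columns"
    P=np.array([intool(w,u,edge(w,u),z) for u in (us or range(292,356,8))]);k=np.polyfit(P[:,1],P[:,0],1)
    g=cv2.cvtColor(w['color'],cv2.COLOR_BGR2GRAY).astype(float);print('end x at y0',round(k[1],2),'blade yaw vs tool deg',round(np.degrees(np.arctan(k[0])),2))
    return k
E
python3 - <<'E'
from h import *
w=vision.get_image('wrist');w3=dict(w);w3['color']=cv2.imread('pics/w3.png');hand(w3);hand(w);check()
v=170
for i in(w,w3):
  g=cv2.cvtColor(i['color'],cv2.COLOR_BGR2GRAY)[v].astype(int);a=np.where(g[270:380]>150)[0]+270;print(intool(i,a[0]-.5,v,-.0025)[:2],intool(i,a[-1]+.5,v,-.0025)[:2])
E
```

```text
end x at y0 50.12 blade yaw vs tool deg 0.0
end x at y0 50.12 blade yaw vs tool deg -0.02
t 6.12 pos [0.4847 0.0717 0.106 ] err mm [-183.  -172.   -23.4] deg [ 14.87   1.9  -17.88] F [ 0.9 -0.  -0.2] w 42.9 gf 30.0
[ 40.15668862 -22.06671179] [40.13907748 21.41217145]
[ 40.15668862 -22.06671179] [40.13907748 21.41217145]
```

jog_arm(increments=[{"tx":-20,"ty":8.5,"tz":-13.5,"wx":-0.02,"wy":0,"wz":0.02,"gripper":0.4},{"tx":-48,"ty":20,"tz":-13.5,"wx":-0.05,"wy":-0.01,"wz":0.06,"gripper":0.4},{"tx":-76,"ty":32,"tz":-13.5,"wx":-0.08,"wy":-0.01,"wz":0.1,"gripper":0.4},{"tx":-98,"ty":41.5,"tz":-13.5,"wx":-0.11,"wy":-0.02,"wz":0.13,"gripper":0.4},{"tx":-117,"ty":49.5,"tz":-13.5,"wx":-0.13,"wy":-0.02,"wz":0.155,"gripper":0.4}])

```text
time: 6.53
position: [0.5753, 0.1582, 0.1142]
tool_rot: [0.298, -3.116, -0.208]
ft_force: [-0.9, -0.3, -0.9]
grip_width: 0.495
grip_force: 30.0
```

jog_arm(increments=[{"tx":-24,"ty":15,"tz":-1,"wx":-0.03,"wy":-0.005,"wz":0.03,"gripper":0.4},{"tx":-50,"ty":32,"tz":-2,"wx":-0.06,"wy":-0.01,"wz":0.07,"gripper":0.4},{"tx":-75,"ty":47,"tz":-3,"wx":-0.09,"wy":-0.015,"wz":0.11,"gripper":0.4},{"tx":-96,"ty":60,"tz":-3,"wx":-0.115,"wy":-0.02,"wz":0.14,"gripper":0.4},{"tx":-107.5,"ty":68,"tz":-3.5,"wx":-0.13,"wy":-0.021,"wz":0.156,"gripper":0.4}])

```text
time: 6.95
position: [0.6684, 0.2451, 0.127]
tool_rot: [0.052, -3.108, -0.411]
ft_force: [-0.8, 0.2, 0.1]
grip_width: 0.494
grip_force: 30.0
```

jog_arm(increments=[{"tx":0.5,"ty":0,"tz":10,"wx":0,"wy":0,"wz":0,"gripper":0.4},{"tx":1,"ty":0,"tz":20,"wx":0,"wy":0,"wz":0,"gripper":0.4},{"tx":1.5,"ty":0,"tz":30,"wx":0,"wy":0,"wz":0,"gripper":0.4},{"tx":1.5,"ty":0,"tz":37,"wx":0,"wy":0,"wz":0,"gripper":0.4},{"tx":1.5,"ty":0,"tz":40,"wx":0,"wy":0,"wz":0,"gripper":0.4}])

```text
time: 7.37
position: [0.6636, 0.2536, 0.0877]
tool_rot: [0.054, -3.106, -0.408]
ft_force: [-0.3, 0.4, -1.3]
grip_width: 0.494
grip_force: 30.0
```

```bash
cat >> h.py <<'E'
def adv(t,w=(0,0,0)):
    p,r=cmd();setcmd(p+r.apply(np.array(t)/1000.),r*R.from_rotvec(w))
E
python3 - <<'E'
from h import *
adv((1.5,0,40));check();[vision.get_image('top') for _ in range(5)];check();w=shot('wrist','w4.png');np.save('w4.npy',w,allow_pickle=True);check()
p,r=cmd();print('deck coords',(fdeck(DK[2]).inv().apply(p-[DK[0],DK[1],.062])*1000).round(2))
cv2.imwrite('pics/w4c.png',cv2.resize(w['color'][60:230,180:460],None,fx=2.85,fy=2.85,interpolation=cv2.INTER_CUBIC))
E
```

```text
t 7.37 pos [0.6636 0.2536 0.0877] err mm [-2.2 -0.4 -3.1] deg [0.06 0.22 0.02] F [-0.3  0.4 -1.3] w 43.0 gf 30.0
t 7.62 pos [0.6662 0.2537 0.0911] err mm [ 0.3 -0.3  0.3] deg [-0.01 -0.07 -0.  ] F [0.3 0.4 0.1] w 43.2 gf 30.0
t 7.67 pos [0.6663 0.2537 0.0912] err mm [ 0.4 -0.3  0.4] deg [-0.01 -0.08 -0.  ] F [ 0.1  0.  -0.6] w 43.1 gf 30.0
deck coords [-1.58  0.06 29.79]
```

View pics/w4c.png

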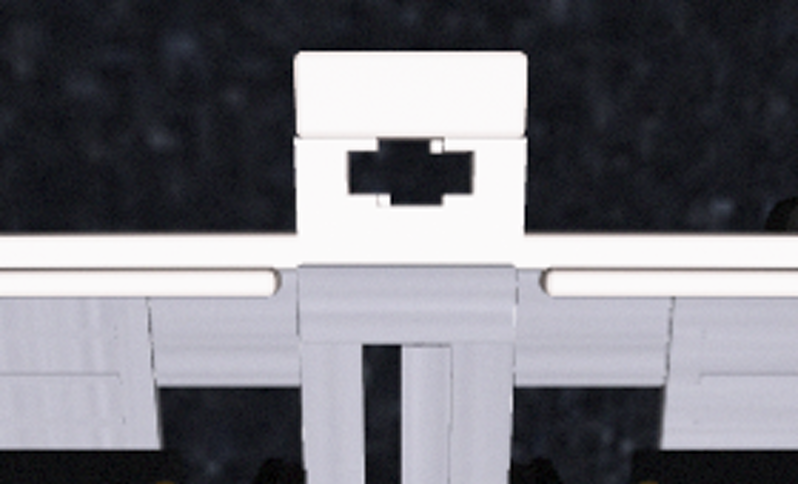

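```bash
python3 - <<'E'
from h import *
w=np.load('w4.npy',allow_pickle=True).item()
c=lambda u,v:(180+u/2.85-.35,60+v/2.85-.35)
T=lambda u,v,z:np.round(intool(w,*c(u,v),z)[:2],2)
print('keyhole',T(410.5,172,.0245),'slot ends',T(347,173,.0245),T(473,173,.0245))
print('cut',T(160,449,.025),T(661,449,.025))
print('cutline x=-20',T(230,386,.025),T(590,386,.025))
print('edge plates y24', T(300,340,.025),T(514,340,.025))
print('blade end',T(298,267,-.0025),T(515,267,-.0025),'sides',T(306,440,-.0025),T(509,440,-.0025))
hand(w,us=range(290,355,8))
E
```

```text
keyhole [68.35  0.47] slot ends [ 68.14 -13.83] [68.13 14.54]
cut [  2.7 -61.1] [ 2.63 62.19]
cutline x=-20 [ 18.64 -42.96] [18.6  43.75]
edge plates y24 [ 29.87 -25.71] [29.85 25.06]
blade end [ 49.63 -21.92] [49.61 21.02] sides [ 13.77 -21.45] [13.75 20.94]
end x at y0 57.0 blade yaw vs tool deg -0.43
```

jog_arm(increments=[{"tx":1,"ty":0.8,"tz":4,"wx":0,"wy":0,"wz":0,"gripper":0.4},{"tx":1,"ty":0.8,"tz":8,"wx":0,"wy":0,"wz":0,"gripper":0.4},{"tx":1,"ty":0.8,"tz":12,"wx":0,"wy":0,"wz":0,"gripper":0.4},{"tx":1,"ty":0.8,"tz":15,"wx":0,"wy":0,"wz":0,"gripper":0.4},{"tx":1,"ty":0.8,"tz":17,"wx":0,"wy":0,"wz":0,"gripper":0.4}])

```text
time: 8.08
position: [0.6641, 0.2592, 0.0733]
tool_rot: [0.054, -3.109, -0.409]
ft_force: [-0.4, 0.5, 0.2]
grip_width: 0.492
grip_force: 30.0
```

jog_arm(increments=[{"tx":0,"ty":0,"tz":2,"wx":0,"wy":0,"wz":0,"gripper":0.4},{"tx":0,"ty":0,"tz":4,"wx":0,"wy":0,"wz":0,"gripper":0.4},{"tx":0,"ty":0,"tz":6,"wx":0,"wy":0,"wz":0,"gripper":0.4},{"tx":0,"ty":0,"tz":8,"wx":0,"wy":0,"wz":0,"gripper":0.4},{"tx":0,"ty":0,"tz":9.5,"wx":0,"wy":0,"wz":0,"gripper":0.4}])

```text
time: 8.5
position: [0.6645, 0.2615, 0.0648]
tool_rot: [0.053, -3.11, -0.41]
ft_force: [0.2, 0.2, -1.0]
grip_width: 0.492
grip_force: 30.0
```

jog_arm(increments=[{"tx":0,"ty":0,"tz":0.5,"wx":0,"wy":0,"wz":0,"gripper":0.4},{"tx":0,"ty":0,"tz":0.8,"wx":0,"wy":0,"wz":0,"gripper":0.4},{"tx":0,"ty":0,"tz":0.8,"wx":0,"wy":0,"wz":0,"gripper":0.4},{"tx":0,"ty":0,"tz":0.8,"wx":0,"wy":0,"wz":0,"gripper":0.4},{"tx":0,"ty":0,"tz":0.8,"wx":0,"wy":0,"wz":0,"gripper":0.4}])

```text
time: 8.92
position: [0.6646, 0.2617, 0.0644]
tool_rot: [0.053, -3.11, -0.41]
ft_force: [0.3, -0.5, 1.0]
grip_width: 0.494
grip_force: 30.0
```

```bash
python3 - <<'E'
from h import *
adv((1,.8,27.3));check()
w=shot('wrist','w5.png');cv2.imwrite('pics/w5c.png',cv2.resize(w['color'][60:230,180:460],None,fx=2.85,fy=2.85,interpolation=cv2.INTER_CUBIC))
E
```

```text
t 8.92 pos [0.6646 0.2617 0.0644] err mm [-0.  -0.2 -0.2] deg [-0.   -0.02 -0.  ] F [ 0.3 -0.5  1. ] w 43.0 gf 30.0
```

View pics/w5c.png

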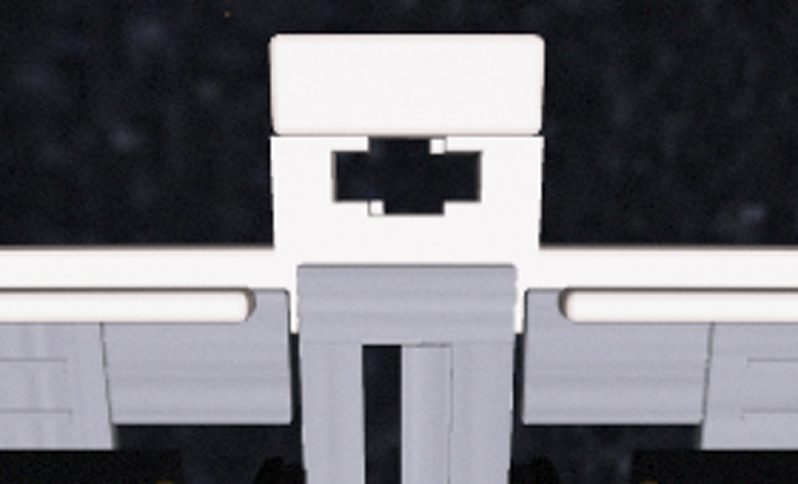

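jog_arm(increments=[{"tx":0,"ty":0,"tz":0,"wx":0,"wy":0,"wz":0,"gripper":0.62},{"tx":0,"ty":0,"tz":0,"wx":0,"wy":0,"wz":0,"gripper":0.62},{"tx":0,"ty":0,"tz":0,"wx":0,"wy":0,"wz":0,"gripper":0.62},{"tx":0,"ty":0,"tz":0,"wx":0,"wy":0,"wz":0,"gripper":0.62},{"tx":0,"ty":0,"tz":0,"wx":0,"wy":0,"wz":0,"gripper":0.62}])

```text
time: 9.38
position: [0.6645, 0.2618, 0.0642]
tool_rot: [0.053, -3.11, -0.41]
ft_force: [-0.9, -0.6, 0.3]
grip_width: 0.614
grip_force: 0.0
```

jog_arm(increments=[{"tx":0,"ty":0,"tz":-10,"wx":0,"wy":0,"wz":0,"gripper":0.62},{"tx":-10,"ty":0,"tz":-40,"wx":0,"wy":0,"wz":0,"gripper":0.62},{"tx":-25,"ty":0,"tz":-75,"wx":0,"wy":0,"wz":0,"gripper":0.8},{"tx":-45,"ty":0,"tz":-105,"wx":0,"wy":0,"wz":0,"gripper":0.8},{"tx":-60,"ty":0,"tz":-120,"wx":0,"wy":0,"wz":0,"gripper":0.8}])

```text
time: 9.8
position: [0.7289, 0.2312, 0.1866]
tool_rot: [-0.052, 3.11, 0.411]
ft_force: [1.0, -0.1, -0.3]
grip_width: 0.756
grip_force: 0.0
```

```bash
python3 - <<'E'
from h import *
adv((-60,0,-120));check()
w=shot('wrist','w6.png');np.save('w6.npy',w,allow_pickle=True);cv2.imwrite('pics/w6c.png',cv2.resize(w['color'][20:220,200:440],None,fx=3.3,fy=3,interpolation=cv2.INTER_CUBIC))
for o in blades(vision.get_image('top')): print('bl',np.round(np.hstack(o),1))
E
```

```text
t 9.8 pos [0.7289 0.2312 0.1866] err mm [ 3.2 -1.6  6. ] deg [-0.03 -0.47 -0.01] F [ 1.  -0.1 -0.3] w 65.7 gf 0.0
bl [472.2 338.5 104.1  44.   16.8 236.3 241.9]
bl [ 4.764e+02 -2.021e+02  1.033e+02  4.560e+01  3.000e-01  3.983e+02
  2.363e+02]
bl [479.6 -72.3 105.3  43.8  20.5 359.3 236.4]
bl [ 479.5 -344.7  103.2   44.4   23.   440.8  233.7]
bl [ 831.3 -105.7   77.4   56.2  -20.8  364.5  134.4]
bl [1166.4  742.4  122.8   65.6  -35.3  134.    58.6]
bl [1287.7  697.1   65.2   53.    -4.6  149.1   27.2]
```

View pics/w6c.png

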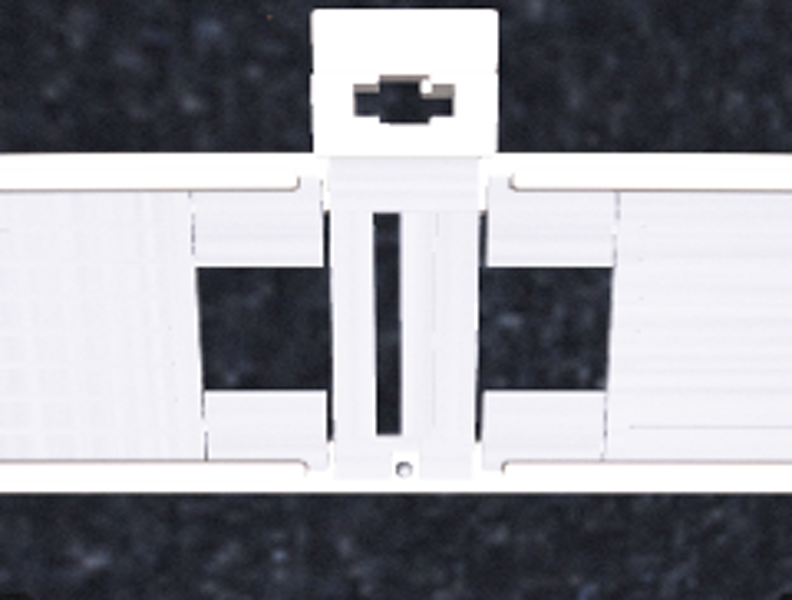

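```bash
sed -i 's/^DK=.*/DK=(.6671,.2622,.0345)/' h.py; python3 - <<'E'
from h import *
plan([((.705,-.16,.19),base(6.3))])
E
```

```text
call t [11.5, -125.5, -37.0] w [0.087, 0.003, -0.025]
call t [14.5, -127.5, -26.0] w [0.088, 0.004, -0.025]
call t [18.0, -129.0, -14.0] w [0.087, 0.003, -0.025]
```

jog_arm(increments=[{"tx":2,"ty":-25,"tz":-7,"wx":0.02,"wy":0,"wz":-0.005,"gripper":0.8},{"tx":5,"ty":-55,"tz":-16,"wx":0.04,"wy":0,"wz":-0.01,"gripper":0.8},{"tx":7.5,"ty":-85,"tz":-25,"wx":0.06,"wy":0,"wz":-0.02,"gripper":0.8},{"tx":10,"ty":-110,"tz":-32,"wx":0.08,"wy":0.003,"wz":-0.025,"gripper":0.8},{"tx":11.5,"ty":-125.5,"tz":-37,"wx":0.087,"wy":0.003,"wz":-0.025,"gripper":0.8}])

```text
time: 10.32
position: [0.7174, 0.0983, 0.1824]
tool_rot: [0.09, -3.124, -0.271]
ft_force: [1.3, -0.2, 0.2]
grip_width: 0.801
grip_force: 0.0
```

jog_arm(increments=[{"tx":3,"ty":-25,"tz":-5,"wx":0.02,"wy":0,"wz":-0.005,"gripper":0.8},{"tx":6,"ty":-55,"tz":-11,"wx":0.04,"wy":0,"wz":-0.01,"gripper":0.8},{"tx":10,"ty":-85,"tz":-17,"wx":0.06,"wy":0,"wz":-0.02,"gripper":0.8},{"tx":12.5,"ty":-110,"tz":-22,"wx":0.08,"wy":0.004,"wz":-0.025,"gripper":0.8},{"tx":14.5,"ty":-127.5,"tz":-26,"wx":0.088,"wy":0.004,"wz":-0.025,"gripper":0.8}])

```text
time: 10.73
position: [0.7108, -0.031, 0.1861]
tool_rot: [0.131, -3.133, -0.135]
ft_force: [0.1, 0.7, 0.3]
grip_width: 0.807
grip_force: 0.0
```

jog_arm(increments=[{"tx":5,"ty":-33,"tz":-4,"wx":0.03,"wy":0,"wz":-0.01,"gripper":0.8},{"tx":10,"ty":-70,"tz":-8,"wx":0.06,"wy":0,"wz":-0.02,"gripper":0.8},{"tx":14,"ty":-100,"tz":-11,"wx":0.08,"wy":0.003,"wz":-0.025,"gripper":0.8},{"tx":17,"ty":-121,"tz":-13,"wx":0.087,"wy":0.003,"wz":-0.025,"gripper":0.8},{"tx":18,"ty":-129,"tz":-14,"wx":0.087,"wy":0.003,"wz":-0.025,"gripper":0.8}])

```text
time: 11.15
position: [0.7036, -0.1635, 0.1889]
tool_rot: [0.167, -3.136, 0.002]
ft_force: [-0.4, -0.8, 0.4]
grip_width: 0.803
grip_force: 0.0
```

```bash
python3 - <<'E'
from h import *
check();[vision.get_image('top') for _ in range(5)];check()
w=shot('wrist','w7.png');np.save('w7.npy',w,allow_pickle=True)
print(vision.spot_in('wrist','dock')[:2],vision.spot_in('wrist','key')[:2])
cv2.imwrite('pics/w7c.png',cv2.resize(w['color'][20:220,100:500],None,fx=2,fy=2,interpolation=cv2.INTER_CUBIC))
E
```

```text
t 11.15 pos [ 0.7036 -0.1635  0.1889] err mm [-1.3 -3.7 -0.9] deg [0.07 0.07 0.21] F [-0.4 -0.8  0.4] w 69.8 gf 0.0
t 11.4 pos [ 0.7052 -0.1567  0.1891] err mm [ 0.3  3.1 -0.7] deg [-0.14 -0.   -0.17] F [-0.4  0.3  0.1] w 69.6 gf 0.0
[{'bbox': [168.9, 40.0, 507.3, 158.4], 'conf': 0.92}, {'bbox': [626.8, 0.0, 638.6, 63.3], 'conf': 0.21}] [{'bbox': [458.3, 84.6, 510.1, 127.8], 'conf': 0.6}]
```

View pics/w7c.png

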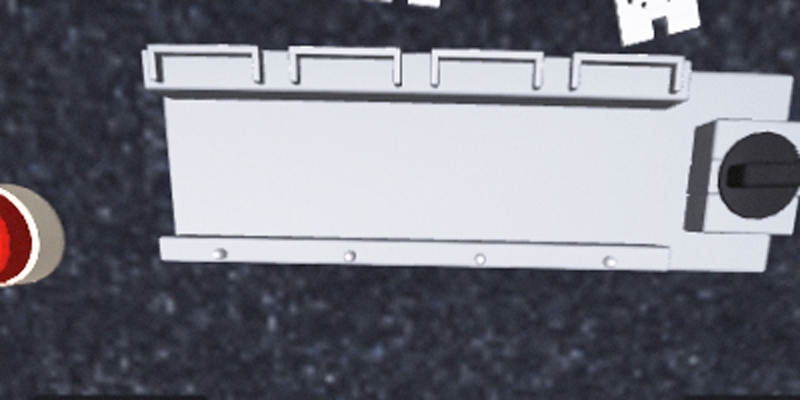

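```bash
python3 - <<'E'
from h import *
im=np.load('w7.npy',allow_pickle=True).item()
c=lambda u,v:(100+u/2-.25,20+v/2-.25)
ys=(-108,-36,36,108)
o1=[((47,y,42.5),c(*p)) for y,p in zip(ys,((221,252.5),(350,255.5),(480,258.5),(611,261)))]
o2=[((-41,y,42),c(*p)) for y,p in zip(ys,((207,81),(345.5,82.5),(488,85),(628.5,87)))]
for obs in (o1+o2,o1):
    x,f=fitpose(im,obs,fdock,[.62,-.18,.11],0);print(np.round(x,4),np.round(f,1))
x,f=fitpose(im,o1+o2,fdock,[.62,-.18,.11],0)
fl=atz(im,*c(763,175.5),.038);print('flange',fl, 'model',fdock(x[2]).apply([0,.186,.034])+[x[0],x[1],0])
E
```

```text
[ 0.6193 -0.1826  0.0948] [-1.7  0.9 -0.1  0.5  1.1  0.1  1.4  0.1 -1.  -0.6  0.3 -0.5 -0.1 -0.4
 -0.   0.3]
[ 0.6189 -0.1829  0.0905] [-2.1  0.1 -0.5 -0.1  0.7 -0.1  1.   0.2]
flange [0.60158902 0.0027223  0.038     ] model [0.60166442 0.00253346 0.034     ]
```

```bash
python3 - <<'E'
from h import *
im=np.load('w7.npy',allow_pickle=True).item()
c=lambda u,v:(100+u/2-.25,20+v/2-.25)
ys=(-108,-36,36,108)
obs=[((47,y,42.5),c(*p)) for y,p in zip(ys,((221,252.5),(350,255.5),(480,258.5),(611,261)))]+[((-41,y,42),c(*p)) for y,p in zip(ys,((207,81),(345.5,82.5),(488,85),(628.5,87)))]+[((0,186,38),c(763,175.5))]
x,f=fitpose(im,obs,fdock,[.62,-.18,.11,0]);print(np.round(x,4),np.round(f,1))
check();plan([((.6016,.0027,.11),base(95.4)),((.6016,.0027,.0405),base(95.4))])
E
```

```text
[ 0.6191 -0.1826  0.0946 -0.0018] [-1.   0.6  0.2  0.2  1.  -0.2  1.  -0.2 -0.2 -0.4  0.7 -0.2 -0.2 -0.2
 -0.5  0.6 -1.   0. ]
t 11.55 pos [ 0.7052 -0.1575  0.1893] err mm [ 0.3  2.3 -0.5] deg [-0.07 -0.01 -0.16] F [-0.3 -0.7 -1. ] w 69.5 gf 0.0
call t [28.5, 57.5, 26.5] w [0.0, -0.0, -0.518]
call t [-4.0, 64.0, 26.5] w [0.0, -0.0, -0.519]
call t [-35.5, 53.5, 27.0] w [0.0, -0.0, -0.518]
call t [0.0, 0.0, 69.5] w [0.0, 0.0, -0.0]
```

jog_arm(increments=[{"tx":5,"ty":11,"tz":5,"wx":0,"wy":0,"wz":-0.1,"gripper":0.5},{"tx":10,"ty":22,"tz":10,"wx":0,"wy":0,"wz":-0.21,"gripper":0.5},{"tx":17,"ty":34,"tz":16,"wx":0,"wy":0,"wz":-0.32,"gripper":0.5},{"tx":23,"ty":46,"tz":21,"wx":0,"wy":0,"wz":-0.42,"gripper":0.5},{"tx":28.5,"ty":57.5,"tz":26.5,"wx":0,"wy":0,"wz":-0.518,"gripper":0.5}])

```text
time: 11.97
position: [0.6699, -0.104, 0.1627]
tool_rot: [-0.98, 2.985, 0.001]
ft_force: [0.6, 0.8, 0.3]
grip_width: 0.539
grip_force: 0.0
```

jog_arm(increments=[{"tx":0,"ty":13,"tz":5,"wx":0,"wy":0,"wz":-0.1,"gripper":0.5},{"tx":-1,"ty":26,"tz":10,"wx":0,"wy":0,"wz":-0.21,"gripper":0.5},{"tx":-2,"ty":39,"tz":16,"wx":0,"wy":0,"wz":-0.32,"gripper":0.5},{"tx":-3,"ty":52,"tz":21,"wx":0,"wy":0,"wz":-0.42,"gripper":0.5},{"tx":-4,"ty":64,"tz":26.5,"wx":0,"wy":0,"wz":-0.519,"gripper":0.5}])

```text
time: 12.38
position: [0.6367, -0.0522, 0.1363]
tool_rot: [1.667, -2.658, -0.001]
ft_force: [-0.1, 0.4, -1.9]
grip_width: 0.504
grip_force: 0.0
```

jog_arm(increments=[{"tx":-7,"ty":11,"tz":6,"wx":0,"wy":0,"wz":-0.11,"gripper":0.5},{"tx":-15,"ty":23,"tz":12,"wx":0,"wy":0,"wz":-0.23,"gripper":0.5},{"tx":-24,"ty":36,"tz":18,"wx":0,"wy":0,"wz":-0.35,"gripper":0.5},{"tx":-32,"ty":48,"tz":24,"wx":0,"wy":0,"wz":-0.46,"gripper":0.5},{"tx":-35.5,"ty":53.5,"tz":27,"wx":0,"wy":0,"wz":-0.518,"gripper":0.5}])

```text
time: 12.8
position: [0.6045, 0.0006, 0.1095]
tool_rot: [2.155, -2.271, -0.01]
ft_force: [0.2, 2.1, -4.6]
grip_width: 0.499
grip_force: 0.0
```

jog_arm(increments=[{"tx":0,"ty":0,"tz":10,"wx":0,"wy":0,"wz":0,"gripper":0.5},{"tx":0,"ty":0,"tz":20,"wx":0,"wy":0,"wz":0,"gripper":0.5},{"tx":0,"ty":0,"tz":26,"wx":0,"wy":0,"wz":0,"gripper":0.5},{"tx":0,"ty":0,"tz":30,"wx":0,"wy":0,"wz":0,"gripper":0.5},{"tx":0,"ty":0,"tz":30,"wx":0,"wy":0,"wz":0,"gripper":0.5}])

```text
time: 13.22
position: [0.6041, -0.0041, 0.0763]
tool_rot: [2.139, -2.277, -0.012]
ft_force: [1.0, 0.3, -0.6]
grip_width: 0.497
grip_force: 0.0
```

```bash
python3 - <<'E'
from h import *
adv((0,0,-39.5));check()
w=shot('wrist','w8.png');np.save('w8.npy',w,allow_pickle=True);check()
cv2.imwrite('pics/w8c.png',cv2.resize(w['color'][100:300,200:440],None,fx=3,fy=3,interpolation=cv2.INTER_CUBIC))
E
```

```text
t 13.22 pos [ 0.6041 -0.0041  0.0763] err mm [ 2.4 -6.9 -3.5] deg [-1.03  0.33  8.96] F [ 1.   0.3 -0.6] w 43.2 gf 0.0
t 13.27 pos [ 0.6046 -0.0034  0.0773] err mm [ 2.8 -6.2 -2.5] deg [-0.95  0.31  8.9 ] F [-0.1 -1.   0.6] w 43.5 gf 0.0
```

View pics/w8c.png

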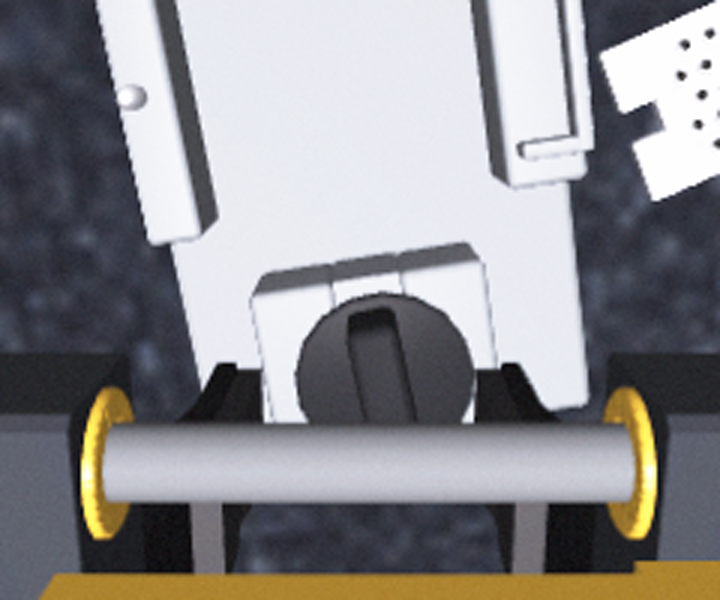

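```bash
python3 - <<'E'
from h import *
s=ctrl.get_state();print(np.round(s['joint_positions'],3),np.round(np.degrees(s['qd']),1));check()
E
```

```text
[ 0.756  0.573 -1.039  1.691  0.526  1.205  2.662] [ 0.6 -0.4 -2.1 -0.7  0.1  0.2  0. ]
t 13.27 pos [ 0.6046 -0.0034  0.0773] err mm [ 2.8 -6.2 -2.5] deg [-0.95  0.31  8.9 ] F [-0.1 -1.   0.6] w 43.5 gf 0.0
```

```bash
python3 - <<'E'
from h import *
w=np.load('w8.npy',allow_pickle=True).item()
c=lambda u,v:(200+u/3-.33,100+v/3-.33)
A=[atz(w,*c(*p),.038) for p in((297,372),(475,372),(386,293))];print(np.round(A,4),np.linalg.norm(A[0]-A[1]))
m=(A[0]+A[1])/2;d=A[2]-m;print('centre',np.round(m,4), 'len',np.linalg.norm(d)); print('from top:',A[2]-d/np.linalg.norm(d)*.023)
# bar side lines at z=.058
b=[atz(w,*c(*p),.058) for p in((371,309),(398,400),(361,418),(410,418),(345,318),(394,312))]
print(np.round(b,4)); 
pin=atz(w,*c(132,97),.0425);print('bay3 pin',pin,'model',fdock(.0946).apply([.047,.108,0])+[.6191,-.1826,0])
s=ctrl.get_state();setcmd(s['position'],R.from_rotvec(s['tool_rot']))
plan([((.6016,.0027,.11),base(40)),((.6016,.0027,.11),base(-20)),((.6016,.0027,.11),base(-84.6))],maxa=32)
E
```

```text
[[ 0.6235 -0.0022  0.038 ]
 [ 0.5788  0.0009  0.038 ]
 [ 0.6    -0.0211  0.038 ]] 0.0448088893927526
centre [ 6.011e-01 -6.000e-04  3.800e-02] len 0.020472763491204086
from top: [0.60125776 0.00187715 0.038     ]
[[ 0.604  -0.0226  0.058 ]
 [ 0.5992 -0.0007  0.058 ]
 [ 0.6079  0.0031  0.058 ]
 [ 0.5966  0.0038  0.058 ]
 [ 0.6099 -0.0209  0.058 ]
 [ 0.5989 -0.0216  0.058 ]]
bay3 pin [ 0.65492483 -0.07174626  0.0425    ] model [ 0.65568828 -0.07064332  0.        ]
call t [-3.0, 2.0, -16.5] w [0.006, -0.006, 0.406]
call t [-2.0, 3.0, -16.0] w [0.006, -0.007, 0.405]
call t [0.0, -0.0, -0.0] w [0.0, -0.0, 0.524]
call t [-0.0, -0.0, -0.0] w [0.0, -0.0, 0.523]
call t [-0.0, -0.0, -0.0] w [0.0, -0.0, 0.376]
call t [-0.0, -0.0, -0.0] w [-0.0, -0.0, 0.376]
call t [-0.5, 0.0, -0.0] w [-0.0, -0.0, 0.376]
```

jog_arm(increments=[{"tx":-1,"ty":0,"tz":-4,"wx":0,"wy":0,"wz":0.08,"gripper":0.5},{"tx":-1,"ty":1,"tz":-8,"wx":0,"wy":0,"wz":0.16,"gripper":0.5},{"tx":-2,"ty":1,"tz":-12,"wx":0.006,"wy":-0.006,"wz":0.24,"gripper":0.5},{"tx":-3,"ty":2,"tz":-15,"wx":0.006,"wy":-0.006,"wz":0.33,"gripper":0.5},{"tx":-3,"ty":2,"tz":-16.5,"wx":0.006,"wy":-0.006,"wz":0.406,"gripper":0.5}])

```text
time: 13.68
position: [0.6039, 0.0009, 0.0959]
tool_rot: [1.64, -2.673, -0.004]
ft_force: [0.5, -0.2, 0.1]
grip_width: 0.5
grip_force: 0.0
```

jog_arm(increments=[{"tx":-0.5,"ty":0.5,"tz":-4,"wx":0,"wy":0,"wz":0.08,"gripper":0.5},{"tx":-1,"ty":1,"tz":-8,"wx":0,"wy":0,"wz":0.16,"gripper":0.5},{"tx":-1.5,"ty":2,"tz":-12,"wx":0.006,"wy":-0.007,"wz":0.24,"gripper":0.5},{"tx":-2,"ty":3,"tz":-15,"wx":0.006,"wy":-0.007,"wz":0.33,"gripper":0.5},{"tx":-2,"ty":3,"tz":-16,"wx":0.006,"wy":-0.007,"wz":0.405,"gripper":0.5}])

```text
time: 14.1
position: [0.6023, 0.0041, 0.1123]
tool_rot: [-1.069, 2.95, 0.0]
ft_force: [0.4, 0.5, -1.3]
grip_width: 0.499
grip_force: 0.0
```

jog_arm(increments=[{"tx":0,"ty":0,"tz":0,"wx":0,"wy":0,"wz":0.105,"gripper":0.5},{"tx":0,"ty":0,"tz":0,"wx":0,"wy":0,"wz":0.21,"gripper":0.5},{"tx":0,"ty":0,"tz":0,"wx":0,"wy":0,"wz":0.315,"gripper":0.5},{"tx":0,"ty":0,"tz":0,"wx":0,"wy":0,"wz":0.42,"gripper":0.5},{"tx":0,"ty":0,"tz":0,"wx":0,"wy":0,"wz":0.524,"gripper":0.5}])

```text
time: 14.52
position: [0.6022, 0.0039, 0.1118]
tool_rot: [-0.267, 3.127, 0.002]
ft_force: [-0.8, -0.1, 0.5]
grip_width: 0.497
grip_force: 0.0
```

jog_arm(increments=[{"tx":0,"ty":0,"tz":0,"wx":0,"wy":0,"wz":0.105,"gripper":0.5},{"tx":0,"ty":0,"tz":0,"wx":0,"wy":0,"wz":0.21,"gripper":0.5},{"tx":0,"ty":0,"tz":0,"wx":0,"wy":0,"wz":0.315,"gripper":0.5},{"tx":0,"ty":0,"tz":0,"wx":0,"wy":0,"wz":0.42,"gripper":0.5},{"tx":0,"ty":0,"tz":0,"wx":0,"wy":0,"wz":0.523,"gripper":0.5}])

```text
time: 14.93
position: [0.6022, 0.0039, 0.112]
tool_rot: [0.55, 3.09, 0.004]
ft_force: [-0.3, 0.1, -0.1]
grip_width: 0.495
grip_force: 0.0
```

jog_arm(increments=[{"tx":0,"ty":0,"tz":0,"wx":0,"wy":0,"wz":0.08,"gripper":0.5},{"tx":0,"ty":0,"tz":0,"wx":0,"wy":0,"wz":0.16,"gripper":0.5},{"tx":0,"ty":0,"tz":0,"wx":0,"wy":0,"wz":0.24,"gripper":0.5},{"tx":0,"ty":0,"tz":0,"wx":0,"wy":0,"wz":0.31,"gripper":0.5},{"tx":0,"ty":0,"tz":0,"wx":0,"wy":0,"wz":0.376,"gripper":0.5}])

```text
time: 15.35
position: [0.6023, 0.004, 0.1121]
tool_rot: [1.116, 2.934, 0.005]
ft_force: [0.4, -0.9, 0.3]
grip_width: 0.498
grip_force: 0.0
```

jog_arm(increments=[{"tx":0,"ty":0,"tz":0,"wx":0,"wy":0,"wz":0.08,"gripper":0.5},{"tx":0,"ty":0,"tz":0,"wx":0,"wy":0,"wz":0.16,"gripper":0.5},{"tx":0,"ty":0,"tz":0,"wx":0,"wy":0,"wz":0.24,"gripper":0.5},{"tx":0,"ty":0,"tz":0,"wx":0,"wy":0,"wz":0.31,"gripper":0.5},{"tx":0,"ty":0,"tz":0,"wx":0,"wy":0,"wz":0.376,"gripper":0.5}])

```text
time: 15.77
position: [0.6023, 0.004, 0.1121]
tool_rot: [1.644, 2.674, 0.006]
ft_force: [0.4, 0.4, -0.9]
grip_width: 0.498
grip_force: 0.0
```

jog_arm(increments=[{"tx":0,"ty":0,"tz":0,"wx":0,"wy":0,"wz":0.08,"gripper":0.5},{"tx":0,"ty":0,"tz":0,"wx":0,"wy":0,"wz":0.18,"gripper":0.5},{"tx":0,"ty":0,"tz":0,"wx":0,"wy":0,"wz":0.28,"gripper":0.5},{"tx":0,"ty":0,"tz":0,"wx":0,"wy":0,"wz":0.35,"gripper":0.5},{"tx":-0.5,"ty":0,"tz":0,"wx":0,"wy":0,"wz":0.376,"gripper":0.5}])

```text
time: 16.18
position: [0.6025, 0.0038, 0.1121]
tool_rot: [2.114, 2.322, 0.006]
ft_force: [-0.3, 0.5, -0.2]
grip_width: 0.497
grip_force: 0.0
```

```bash
python3 - <<'E'
from h import *
check();[vision.get_image('top') for _ in range(3)];
t=vision.get_image('top');
for o in blades(t): print('bl',np.round(np.hstack(o),1))
check();s=ctrl.get_state();print(np.round(s['joint_positions'],2))
E
```

```text
t 16.18 pos [0.6025 0.0038 0.1121] err mm [0.8 1.3 2.3] deg [-0.23  0.09  0.05] F [-0.3  0.5 -0.2] w 43.2 gf 0.0
bl [472.2 338.5 104.1  44.   16.8 236.3 241.9]
bl [ 4.764e+02 -2.021e+02  1.033e+02  4.560e+01  3.000e-01  3.983e+02
  2.363e+02]
bl [ 479.5 -344.7  103.2   44.4   23.   440.8  233.7]
bl [724.8 -24.7  77.4  32.4 -80.  342.1 165. ]
bl [ 831.3 -105.7   77.4   56.2  -20.8  364.5  134.4]
bl [1166.4  742.5  122.9   65.9  -34.4  134.1   58.7]
bl [1287.6  697.1   65.2   53.    -4.6  149.1   27.1]
t 16.38 pos [0.602  0.0037 0.1113] err mm [0.3 1.2 1.5] deg [-0.15  0.12 -0.2 ] F [ 0.   0.  -0.3] w 43.2 gf 0.0
[ 0.4   0.34 -0.54  1.7   0.19  1.15 -0.09]
```

```bash
python3 - <<'E'
from h import *
[vision.get_image('top') for _ in range(4)];s=ctrl.get_state();check();setcmd(s['position'],R.from_rotvec(s['tool_rot']))
plan([((.6015,.0015,.0405),base(-84.6))])
E
```

```text
t 16.58 pos [0.6018 0.0036 0.1108] err mm [0.1 1.2 1. ] deg [-0.1   0.16 -0.14] F [ 0.4  0.1 -0.4] w 43.8 gf 0.0
call t [-2.5, -0.5, 70.5] w [0.002, -0.003, 0.002]
```

jog_arm(increments=[{"tx":-1,"ty":0,"tz":12,"wx":0,"wy":0,"wz":0,"gripper":0.5},{"tx":-2,"ty":0,"tz":26,"wx":0.002,"wy":-0.003,"wz":0.002,"gripper":0.5},{"tx":-2.5,"ty":-0.5,"tz":40,"wx":0.002,"wy":-0.003,"wz":0.002,"gripper":0.5},{"tx":-2.5,"ty":-0.5,"tz":52,"wx":0.002,"wy":-0.003,"wz":0.002,"gripper":0.5},{"tx":-2.5,"ty":-0.5,"tz":60,"wx":0.002,"wy":-0.003,"wz":0.002,"gripper":0.5}])

```text
time: 17.0
position: [0.6, 0.0012, 0.0479]
tool_rot: [-2.112, -2.321, 0.004]
ft_force: [-0.2, 0.3, -0.2]
grip_width: 0.503
grip_force: 0.0
```

jog_arm(increments=[{"tx":0,"ty":0,"tz":4,"wx":0,"wy":0,"wz":0,"gripper":0.5},{"tx":0,"ty":0,"tz":7,"wx":0,"wy":0,"wz":0,"gripper":0.5},{"tx":0,"ty":0,"tz":9.5,"wx":0,"wy":0,"wz":0,"gripper":0.5},{"tx":0,"ty":0,"tz":10.5,"wx":0,"wy":0,"wz":0,"gripper":0.5},{"tx":0,"ty":0,"tz":10.5,"wx":0,"wy":0,"wz":0,"gripper":0.5}])

```text
time: 17.42
position: [0.6018, 0.0014, 0.0406]
tool_rot: [2.114, 2.324, 0.0]
ft_force: [-1.0, 1.7, 0.4]
grip_width: 0.5
grip_force: 0.0
```

jog_arm(increments=[{"tx":0,"ty":0,"tz":0,"wx":0,"wy":0,"wz":0,"gripper":0.05},{"tx":0,"ty":0,"tz":0,"wx":0,"wy":0,"wz":0,"gripper":0.05},{"tx":0,"ty":0,"tz":0,"wx":0,"wy":0,"wz":0,"gripper":0.05},{"tx":0,"ty":0,"tz":0,"wx":0,"wy":0,"wz":0,"gripper":0.05},{"tx":0,"ty":0,"tz":0,"wx":0,"wy":0,"wz":0,"gripper":0.05}], grip_force=30)

```text
time: 17.83
position: [0.6016, 0.0013, 0.0405]
tool_rot: [-2.114, -2.323, 0.0]
ft_force: [-1.1, -0.0, 0.1]
grip_width: 0.207
grip_force: 0.0
```

jog_arm(increments=[{"tx":0,"ty":0,"tz":0,"wx":0,"wy":0,"wz":0,"gripper":0.05},{"tx":0,"ty":0,"tz":0,"wx":0,"wy":0,"wz":0,"gripper":0.05},{"tx":0,"ty":0,"tz":0,"wx":0,"wy":0,"wz":0,"gripper":0.05},{"tx":0,"ty":0,"tz":0,"wx":0,"wy":0,"wz":0,"gripper":0.05},{"tx":0,"ty":0,"tz":0,"wx":0,"wy":0,"wz":0,"gripper":0.05}])

```text
time: 18.25
position: [0.6016, 0.0013, 0.0404]
tool_rot: [-2.114, -2.323, 0.0]
ft_force: [-0.6, -0.2, 0.3]
grip_width: 0.134
grip_force: 30.0
```

jog_arm(increments=[{"tx":0,"ty":0,"tz":-10,"wx":0,"wy":0,"wz":0,"gripper":0.05},{"tx":0,"ty":0,"tz":-30,"wx":0,"wy":0,"wz":0,"gripper":0.05},{"tx":0,"ty":0,"tz":-55,"wx":0,"wy":0,"wz":0,"gripper":0.05},{"tx":0,"ty":0,"tz":-75,"wx":0,"wy":0,"wz":0,"gripper":0.05},{"tx":0,"ty":0,"tz":-80,"wx":0,"wy":0,"wz":0,"gripper":0.05}])

```text
time: 18.67
position: [0.604, 0.0017, 0.1247]
tool_rot: [2.111, 2.32, 0.006]
ft_force: [0.1, 0.2, -0.9]
grip_width: 0.136
grip_force: 30.0
```

```bash
python3 - <<'E'
from h import *
adv((0,0,-80));check();[vision.get_image('top') for _ in range(4)];check()
w=shot('wrist','w9.png');np.save('w9.npy',w,allow_pickle=True)
g=cv2.cvtColor(w['color'],cv2.COLOR_BGR2GRAY)
cv2.imwrite('pics/w9c.png',cv2.resize(cv2.convertScaleAbs(w['color'][130:240,240:400],alpha=1.6,beta=20),None,fx=5,fy=5,interpolation=cv2.INTER_CUBIC))
E
```

```text
t 18.67 pos [0.604  0.0017 0.1247] err mm [2.4 0.3 4.3] deg [-0.36 -0.05  0.02] F [ 0.1  0.2 -0.9] w 11.8 gf 30.0
t 18.87 pos [0.6008 0.0012 0.1193] err mm [-0.8 -0.2 -1. ] deg [ 0.09 -0.    0.03] F [-0.7 -0.2 -1.7] w 11.4 gf 30.0
```

View pics/w9c.png

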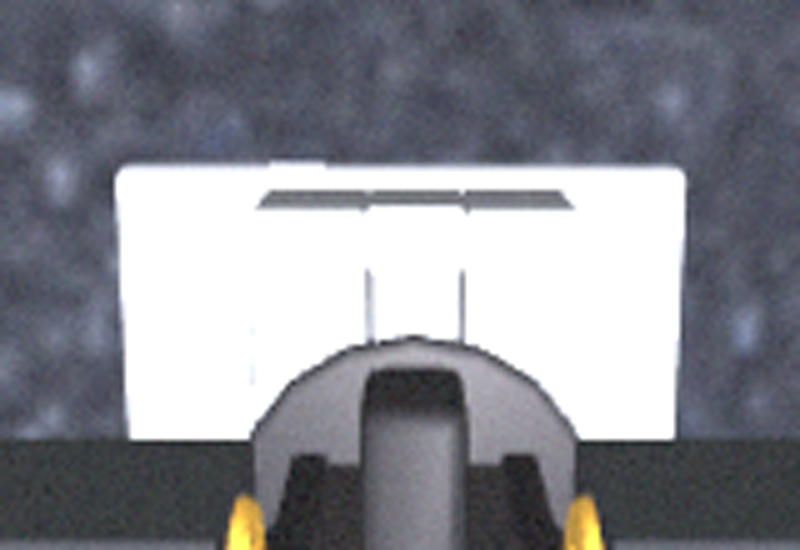

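```bash
python3 - <<'E'
from h import *
w=np.load('w9.npy',allow_pickle=True).item()
c=lambda u,v:(240+u/5-.4,130+v/5-.4)
for n,p,z in(('flange apex',(415,338),.0025),('flange apex bottom',(415,338),.0065),('bar end top',(415,370),-.0175),('bar left',(364,390),-.0175),('bar right',(467,390),-.0175),('bar bottom front',(415,407),.0025)): print(n,np.round(intool(w,*c(*p),z),2))
print('pred',[np.round(proj({**w,'extrinsics':TC},np.array(p)/1000.)[0],1) for p in((23,0,2.5),(20,0,-17.5))],c(415,338),c(415,370))
# keyhole estimates from w6,w4,w1 in world
for f,cc,p in(('w6.npy',lambda u,v:(200+u/3.3-.35,20+v/3-.33),(404,101)),('w4.npy',lambda u,v:(180+u/2.85-.35,60+v/2.85-.35),(410.5,172)),('w1.npy',lambda u,v:(100+u/2-.25,v/2-.25),(433,101))):
    i=np.load(f,allow_pickle=True).item();k=deckp((-70,0,5.3));print(f,np.round(atz(i,*cc(*p),k[2]),4),np.round(k,4))
s=ctrl.get_state();print(s['joint_positions'].round(2));check()
E
```

```text
flange apex [22.83 -0.27  2.5 ]
flange apex bottom [21.82 -0.26  6.5 ]
bar end top [ 24.37  -0.3  -17.5 ]
bar left [ 22.15  -5.76 -17.5 ]
bar right [ 22.15   5.27 -17.5 ]
bar bottom front [14.12 -0.27  2.5 ]
pred [array([323. , 196.9]), array([323.2, 211.4])] (322.6, 197.2) (322.6, 203.6)
w6.npy [0.5979 0.2572 0.0671] [0.5972 0.2584 0.0671]
w4.npy [0.5973 0.2572 0.0671] [0.5972 0.2584 0.0671]
w1.npy [0.5969 0.2578 0.0671] [0.5972 0.2584 0.0671]
[ 0.4   0.34 -0.54  1.69  0.19  1.17 -0.09]
t 18.92 pos [0.6005 0.0012 0.1188] err mm [-1.1 -0.2 -1.5] deg [0.15 0.01 0.03] F [ 0.5  1.  -0.9] w 12.0 gf 30.0
```

```bash
sed -i 's/^DK=.*/DK=(.6674,.2624,.0345)/' h.py; cat >> h.py <<'E'
rdk=lambda th:base(np.degrees(DK[2]),15)*R.from_euler('z',th,degrees=True)
E
python3 - <<'E'
from h import *
check();plan([(deckp((-70,.2,60)),rdk(90)),(deckp((-70,.2,36)),rdk(90))],maxd=.15)
E
```

```text
t 18.92 pos [0.6005 0.0012 0.1188] err mm [-1.1 -0.2 -1.5] deg [0.15 0.01 0.03] F [ 0.5  1.  -0.9] w 12.0 gf 30.0
call t [121.5, 9.5, 0.0] w [-0.004, 0.131, 0.03]
call t [120.0, 6.0, 16.0] w [-0.004, 0.131, 0.03]
call t [0.0, 0.0, 24.0] w [-0.0, -0.0, -0.0]
```

jog_arm(increments=[{"tx":18,"ty":1.5,"tz":0,"wx":0,"wy":0.02,"wz":0.005,"gripper":0.05},{"tx":45,"ty":3.5,"tz":0,"wx":0,"wy":0.05,"wz":0.01,"gripper":0.05},{"tx":75,"ty":6,"tz":0,"wx":0,"wy":0.08,"wz":0.02,"gripper":0.05},{"tx":100,"ty":8,"tz":0,"wx":-0.004,"wy":0.11,"wz":0.025,"gripper":0.05},{"tx":121.5,"ty":9.5,"tz":0,"wx":-0.004,"wy":0.131,"wz":0.03,"gripper":0.05}])

```text
time: 19.33
position: [0.5986, 0.1278, 0.12]
tool_rot: [-2.077, -2.22, -0.142]
ft_force: [0.4, 0.5, -0.3]
grip_width: 0.134
grip_force: 30.0
```

jog_arm(increments=[{"tx":24,"ty":1,"tz":3,"wx":0,"wy":0.025,"wz":0.005,"gripper":0.05},{"tx":55,"ty":3,"tz":7,"wx":0,"wy":0.06,"wz":0.01,"gripper":0.05},{"tx":85,"ty":4,"tz":11,"wx":0,"wy":0.09,"wz":0.02,"gripper":0.05},{"tx":108,"ty":5.5,"tz":14,"wx":-0.004,"wy":0.12,"wz":0.025,"gripper":0.05},{"tx":120,"ty":6,"tz":16,"wx":-0.004,"wy":0.131,"wz":0.03,"gripper":0.05}])

```text
time: 19.75
position: [0.5967, 0.2484, 0.1202]
tool_rot: [-2.039, -2.114, -0.271]
ft_force: [-0.5, -0.2, -0.6]
grip_width: 0.136
grip_force: 30.0
```

jog_arm(increments=[{"tx":0,"ty":0,"tz":0,"wx":0,"wy":0,"wz":0,"gripper":0.05},{"tx":0,"ty":0,"tz":5,"wx":0,"wy":0,"wz":0,"gripper":0.05},{"tx":0,"ty":0,"tz":13,"wx":0,"wy":0,"wz":0,"gripper":0.05},{"tx":0,"ty":0,"tz":20,"wx":0,"wy":0,"wz":0,"gripper":0.05},{"tx":0,"ty":0,"tz":24,"wx":0,"wy":0,"wz":0,"gripper":0.05}])

```text
time: 20.17
position: [0.5973, 0.2492, 0.0952]
tool_rot: [-2.046, -2.112, -0.266]
ft_force: [0.5, 0.8, -0.7]
grip_width: 0.132
grip_force: 30.0
```

```bash
cat >> h.py <<'E'
def dk():
    s=ctrl.get_state();print('deck TCP',np.round(fdeck(DK[2]).inv().apply(s['position']-[DK[0],DK[1],.062])*1000,2));return s
E
python3 - <<'E'
from h import *
check();[vision.get_image('top') for _ in range(6)];check();dk()
w=shot('wrist','w10.png');np.save('w10.npy',w,allow_pickle=True)
cv2.imwrite('pics/w10c.png',cv2.resize(cv2.convertScaleAbs(w['color'][60:240,200:440],alpha=1.2),None,fx=3.3,fy=3.3,interpolation=cv2.INTER_CUBIC))
E
```

```text
t 20.17 pos [0.5973 0.2492 0.0952] err mm [-0.3 -1.4 -1.8] deg [ 0.08 -0.07  0.14] F [ 0.5  0.8 -0.7] w 11.5 gf 30.0
t 20.47 pos [0.598  0.2504 0.0973] err mm [ 0.4 -0.2  0.3] deg [-0.04  0.    0.04] F [-0.2 -0.1 -1. ] w 11.7 gf 30.0
deck TCP [-69.8   -0.11  36.55]
```

View pics/w10c.png

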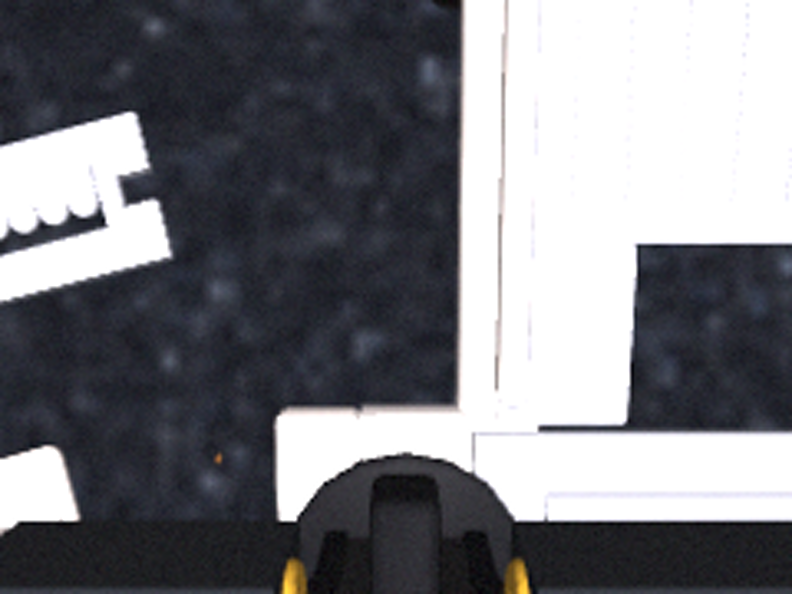

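```bash
python3 - <<'E'
from h import *
w=np.load('w10.npy',allow_pickle=True).item()
c=lambda u,v:(200+u/3.3-.35,60+v/3.3-.35)
z=.0313
for n,p,zz,want in(('cut far',(637,244),z,(62,50)),('cut near',(629,425),z,(24,50)),('cut edge mid',(633,330),z,(None,50)),('blade end',(474,440),z,(22,18)),('fence top outer',(460,300),z-.01,(None,None)),('flange',(407,456),.0025,(23,0))):
    print(n,np.round(intool(w,*c(*p),zz)[:2],2),'want',want)
dk()
E
```

```text
cut far [59.7  46.97] want (62, 50)
cut near [21.89 47.51] want (24, 50)
cut edge mid [42.17 47.17] want (None, 50)
blade end [18.6  14.41] want (22, 18)
fence top outer [49.17 10.4 ] want (None, None)
flange [22.44 -0.04] want (23, 0)
deck TCP [-6.977e+01 -4.000e-02  3.665e+01]
```

```bash
python3 - <<'E'
from h import *
s=ctrl.get_state();w=np.load('w10.npy',allow_pickle=True).item()
T=np.eye(4);T[:3,:3]=R.from_rotvec(s['tool_rot']).as_matrix();T[:3,3]=s['position']
D=np.array(w['extrinsics'])@T;print(np.round(D,4));print(np.degrees(R.from_matrix(D[:3,:3]@TC[:3,:3].T).as_rotvec()), np.linalg.inv(D)[:3,3],np.linalg.inv(TC)[:3,3])
c=lambda u,v:(200+u/3.3-.35,60+v/3.3-.35)
for p in((637,244),(629,425)):
    o,d=ray(w,*c(*p));F=fdeck(DK[2]);a=F.inv().apply(o-[DK[0],DK[1],.062]);b=F.inv().apply(d);print('deck coords by image extr',np.round((a+b*(.005-a[2])/b[2])*1000,2))
    i=dict(w);i['extrinsics']=TC@np.linalg.inv(T)
    o,d=ray(i,*c(*p));a=F.inv().apply(o-[DK[0],DK[1],.062]);b=F.inv().apply(d);print('by TC',np.round((a+b*(.005-a[2])/b[2])*1000,2))
E
```

```text
[[-1.000e-04  1.000e+00 -5.000e-04 -1.800e-03]
 [-9.696e-01 -2.000e-04 -2.445e-01  2.350e-02]
 [-2.445e-01  5.000e-04  9.696e-01  1.730e-01]
 [ 0.000e+00  0.000e+00  0.000e+00  1.000e+00]]
[-0.04706176  0.00639183  0.01336991] [ 0.06508577  0.00168366 -0.16204858] [ 0.06444717 -0.00049388 -0.16174006]
deck coords by image extr [-20.4   60.42   5.  ]
by TC [-22.62  59.62   5.  ]
deck coords by image extr [-19.9   22.48   5.  ]
by TC [-22.11  21.73   5.  ]
```

```bash
sed -i 's/^DK=.*/DK=(.6654,.2622,.0345)/' h.py; cat >> h.py <<'E'
TC[:3,3]=-TC[:3,:3]@np.array([.0665,.0001,-.1617])
OFF=np.array([.0016,-.0014,0])
E
python3 -c "
from h import *
adv((-1.75,-2.2,13));check()"
```

```text
t 20.52 pos [0.598  0.2505 0.0974] err mm [ 2.7 -1.7 13.4] deg [-0.05  0.    0.04] F [ 0.3 -0.1  0.3] w 11.4 gf 30.0
```

jog_arm(increments=[{"tx":-0.75,"ty":-1,"tz":0,"wx":0,"wy":0,"wz":0,"gripper":0.05},{"tx":-1.75,"ty":-2.2,"tz":1,"wx":0,"wy":0,"wz":0,"gripper":0.05},{"tx":-1.75,"ty":-2.2,"tz":2,"wx":0,"wy":0,"wz":0,"gripper":0.05},{"tx":-1.75,"ty":-2.2,"tz":3,"wx":0,"wy":0,"wz":0,"gripper":0.05},{"tx":-1.75,"ty":-2.2,"tz":4,"wx":0,"wy":0,"wz":0,"gripper":0.05}])

```text
time: 20.93
position: [0.5954, 0.2499, 0.0926]
tool_rot: [-2.044, -2.114, -0.269]
ft_force: [-0.2, 0.0, -0.6]
grip_width: 0.135
grip_force: 30.0
```

jog_arm(increments=[{"tx":0,"ty":0,"tz":2,"wx":0,"wy":0,"wz":0,"gripper":0.05},{"tx":0,"ty":0,"tz":4,"wx":0,"wy":0,"wz":0,"gripper":0.05},{"tx":0,"ty":0,"tz":6,"wx":0,"wy":0,"wz":0,"gripper":0.05},{"tx":0,"ty":0,"tz":8,"wx":0,"wy":0,"wz":0,"gripper":0.05},{"tx":0,"ty":0,"tz":9,"wx":0,"wy":0,"wz":0,"gripper":0.05}])

```text
time: 21.35
position: [0.5951, 0.2523, 0.0835]
tool_rot: [-2.044, -2.114, -0.268]
ft_force: [-0.3, -0.1, -0.5]
grip_width: 0.136
grip_force: 30.0
```

```bash
python3 -c "
from h import *
check();dk();vision.get_image('top');check()"
```

```text
t 21.35 pos [0.5951 0.2523 0.0835] err mm [-0.2  0.1 -0.5] deg [ 0.03 -0.    0.03] F [-0.3 -0.1 -0.5] w 11.8 gf 30.0
deck TCP [-70.59  -1.66  22.68]
t 21.4 pos [0.5951 0.2523 0.0834] err mm [-0.2  0.1 -0.6] deg [ 0.04 -0.    0.03] F [-0.1  0.2 -0.6] w 11.9 gf 30.0
```

jog_arm(increments=[{"tx":0,"ty":0,"tz":2,"wx":0,"wy":0,"wz":0,"gripper":0.05},{"tx":0,"ty":0,"tz":4,"wx":0,"wy":0,"wz":0,"gripper":0.05},{"tx":0,"ty":0,"tz":6,"wx":0,"wy":0,"wz":0,"gripper":0.05},{"tx":0,"ty":0,"tz":8,"wx":0,"wy":0,"wz":0,"gripper":0.05},{"tx":0,"ty":0,"tz":9,"wx":0,"wy":0,"wz":0,"gripper":0.05}])

```text
time: 21.82
position: [0.5951, 0.2546, 0.0749]
tool_rot: [-2.044, -2.114, -0.269]
ft_force: [-0.7, 0.5, -0.8]
grip_width: 0.133
grip_force: 30.0
```

jog_arm(increments=[{"tx":0,"ty":0,"tz":0.5,"wx":0,"wy":0,"wz":0,"gripper":0.05},{"tx":0,"ty":0,"tz":1,"wx":0,"wy":0,"wz":0,"gripper":0.05},{"tx":0,"ty":0,"tz":1.5,"wx":0,"wy":0,"wz":0,"gripper":0.05},{"tx":0,"ty":0,"tz":2,"wx":0,"wy":0,"wz":0,"gripper":0.05},{"tx":0,"ty":0,"tz":2.5,"wx":0,"wy":0,"wz":0,"gripper":0.05}])

```text
time: 22.23
position: [0.5954, 0.2552, 0.0729]
tool_rot: [-2.044, -2.114, -0.269]
ft_force: [-0.1, -0.2, -1.0]
grip_width: 0.135
grip_force: 30.0
```

```bash
python3 -c "
from h import *
adv((0,0,11.5));check();dk();print(ctrl.get_state()['torque'])"
```

```text
t 22.23 pos [0.5954 0.2552 0.0729] err mm [ 0.2 -0.   0. ] deg [-0.01  0.    0.03] F [-0.1 -0.2 -1. ] w 11.7 gf 30.0
deck TCP [-70.24  -1.63  11.73]
[-0.37991339  0.01654381  0.02889184]
```

jog_arm(increments=[{"tx":0,"ty":0,"tz":0.2,"wx":0,"wy":0,"wz":0,"gripper":0.05},{"tx":0,"ty":0,"tz":0.4,"wx":0,"wy":0,"wz":0,"gripper":0.05},{"tx":0,"ty":0,"tz":0.6,"wx":0,"wy":0,"wz":0,"gripper":0.05},{"tx":0,"ty":0,"tz":0.8,"wx":0,"wy":0,"wz":0,"gripper":0.05},{"tx":0,"ty":0,"tz":0.8,"wx":0,"wy":0,"wz":0,"gripper":0.05}])

```text
time: 22.65
position: [0.5954, 0.2552, 0.0729]
tool_rot: [-2.044, -2.115, -0.269]
ft_force: [-2.5, -2.1, 6.2]
grip_width: 0.141
grip_force: 30.0
```

```bash
python3 -c "
from h import *
adv((0,0,.8));check();dk();print(ctrl.get_state()['torque']);s=ctrl.get_state();print(s['joint_positions'].round(2))"
```

```text
t 22.65 pos [0.5954 0.2552 0.0729] err mm [ 0.2 -0.2  0.8] deg [-0.01 -0.02  0.03] F [-2.5 -2.1  6.2] w 12.3 gf 30.0
deck TCP [-70.19  -1.61  11.69]
[-0.5231007   0.58309743  0.17281188]
[ 0.21  0.46 -0.64  1.69  0.03  0.98 -0.35]
```

jog_arm(increments=[{"tx":0,"ty":-0.2,"tz":-0.6,"wx":0,"wy":0,"wz":0.105,"gripper":0.05},{"tx":0,"ty":-0.4,"tz":-0.6,"wx":0,"wy":0,"wz":0.21,"gripper":0.05},{"tx":0.1,"ty":-0.5,"tz":-0.6,"wx":0,"wy":0,"wz":0.315,"gripper":0.05},{"tx":0.2,"ty":-0.7,"tz":-0.6,"wx":0,"wy":0,"wz":0.42,"gripper":0.05},{"tx":0.2,"ty":-0.9,"tz":-0.6,"wx":0,"wy":0,"wz":0.524,"gripper":0.05}])

```text
time: 23.07
position: [0.5948, 0.2553, 0.0729]
tool_rot: [-2.496, -1.488, -0.186]
ft_force: [-0.0, -0.7, 1.1]
grip_width: 0.134
grip_force: 30.0
```

jog_arm(increments=[{"tx":0,"ty":-0.2,"tz":0,"wx":0,"wy":0,"wz":0.105,"gripper":0.05},{"tx":0,"ty":-0.4,"tz":0,"wx":0,"wy":0,"wz":0.21,"gripper":0.05},{"tx":0.1,"ty":-0.5,"tz":0,"wx":0,"wy":0,"wz":0.315,"gripper":0.05},{"tx":0.2,"ty":-0.7,"tz":0,"wx":0,"wy":0,"wz":0.42,"gripper":0.05},{"tx":0.2,"ty":-0.9,"tz":0,"wx":0,"wy":0,"wz":0.524,"gripper":0.05}])

```text
time: 23.48
position: [0.5941, 0.256, 0.0731]
tool_rot: [-2.777, -0.786, -0.092]
ft_force: [-0.7, -1.1, 0.6]
grip_width: 0.14
grip_force: 30.0
```

jog_arm(increments=[{"tx":0,"ty":-0.2,"tz":0,"wx":0,"wy":0,"wz":0.105,"gripper":0.05},{"tx":0,"ty":-0.4,"tz":0,"wx":0,"wy":0,"wz":0.21,"gripper":0.05},{"tx":0.1,"ty":-0.5,"tz":0,"wx":0,"wy":0,"wz":0.315,"gripper":0.05},{"tx":0.2,"ty":-0.7,"tz":0,"wx":0,"wy":0,"wz":0.42,"gripper":0.05},{"tx":0.2,"ty":-0.9,"tz":0,"wx":0,"wy":0,"wz":0.5,"gripper":0.05}])

```text
time: 23.9
position: [0.5938, 0.2569, 0.0733]
tool_rot: [-2.878, -0.074, 0.002]
ft_force: [0.4, -0.4, 1.6]
grip_width: 0.134
grip_force: 30.0
```

```bash
python3 -c "
from h import *
adv((.2,-.9,-.6),(0,0,.524));adv((.2,-.9,0),(0,0,.524));adv((.2,-.9,0),(0,0,.5));check();vision.get_image('top');check();dk();print(ctrl.get_state()['torque'])"
```

```text
t 23.9 pos [0.5938 0.2569 0.0733] err mm [0.5 0.1 0.2] deg [0.   0.06 0.31] F [ 0.4 -0.4  1.6] w 11.7 gf 30.0
t 23.95 pos [0.5938 0.2569 0.0734] err mm [0.5 0.1 0.2] deg [0.   0.06 0.45] F [ 0.4 -1.2  1.6] w 11.7 gf 30.0
deck TCP [-71.77   0.23  11.71]
[-0.4378988   0.16022041 -0.06014242]
```

jog_arm(increments=[{"tx":0,"ty":0,"tz":0,"wx":0,"wy":0,"wz":0,"gripper":0.35},{"tx":0,"ty":0,"tz":0,"wx":0,"wy":0,"wz":0,"gripper":0.35},{"tx":0,"ty":0,"tz":0,"wx":0,"wy":0,"wz":0,"gripper":0.35},{"tx":0,"ty":0,"tz":0,"wx":0,"wy":0,"wz":0,"gripper":0.35},{"tx":0,"ty":0,"tz":0,"wx":0,"wy":0,"wz":0,"gripper":0.35}])

```text
time: 24.37
position: [0.5933, 0.2568, 0.073]
tool_rot: [-2.878, -0.082, 0.003]
ft_force: [-0.6, 0.2, 0.8]
grip_width: 0.331
grip_force: 0.0
```

jog_arm(increments=[{"tx":0,"ty":0,"tz":-8,"wx":0,"wy":0,"wz":0,"gripper":0.35},{"tx":0,"ty":0,"tz":-25,"wx":0,"wy":0,"wz":0,"gripper":0.35},{"tx":0,"ty":0,"tz":-45,"wx":0,"wy":0,"wz":0,"gripper":0.35},{"tx":0,"ty":0,"tz":-65,"wx":0,"wy":0,"wz":0,"gripper":0.6},{"tx":0,"ty":0,"tz":-70,"wx":0,"wy":0,"wz":0,"gripper":0.6}])

```text
time: 24.78
position: [0.5964, 0.2382, 0.1448]
tool_rot: [-2.877, -0.081, -0.006]
ft_force: [1.7, 0.4, 0.4]
grip_width: 0.429
grip_force: 0.0
```

```bash
python3 - <<'E'
from h import *
adv((0,0,-70));check();t=vision.get_image('top');cv2.imwrite('pics/t2.png',t['color'])
for o in blades(t): print('bl',np.round(np.hstack(o),1))
for o in blades(t,z=.008,A=(.09,.08)): print('gu',np.round(np.hstack(o),1))
check()
plan([((.4722,.2208,.11),base(18.1-180)),((.4722,.2208,.042),base(18.1-180))])
E
```

```text
t 24.78 pos [0.5964 0.2382 0.1448] err mm [ 2.5 -0.5  4.1] deg [0.03 0.35 0.01] F [1.7 0.4 0.4] w 37.3 gf 0.0
bl [468.6 232.7  81.9  65.   18.5 267.7 242.3]
bl [472.2 338.5 104.1  44.   16.8 236.3 241.9]
bl [ 4.764e+02 -2.020e+02  1.033e+02  4.540e+01  3.000e-01  3.983e+02
  2.363e+02]
bl [ 479.5 -344.7  103.2   44.4   23.   440.8  233.7]
bl [ 491.3 -125.1  103.7   45.1   21.9  375.2  232.6]
bl [ 831.3 -105.7   77.4   56.2  -20.8  364.5  134.4]
bl [1165.1  743.4  126.1   65.9  -34.4  133.8   58.9]
bl [1287.7  697.1   65.2   53.    -4.6  149.1   27.2]
gu [468.4 232.2  81.7  64.9  18.5 267.7 242.3]
gu [497.7 539.4  76.6  70.8  46.1 177.  233.2]
gu [ 830.3 -105.3   77.2   56.1  -20.8  364.5  134.4]
gu [1163.3  741.7  125.8   65.8  -34.4  133.8   58.9]
gu [1285.6  695.5   65.1   52.8   -4.6  149.1   27.2]
t 24.83 pos [0.5963 0.2383 0.1444] err mm [ 2.3 -0.4  3.6] deg [0.03 0.34 0.01] F [0.3 0.1 1. ] w 40.9 gf 0.0
call t [-122.5, 18.5, 26.0] w [-0.26, -0.04, -0.257]
call t [-0.0, -0.0, 68.0] w [0.0, 0.0, -0.0]
```

jog_arm(increments=[{"tx":-18,"ty":3,"tz":4,"wx":-0.04,"wy":-0.005,"wz":-0.04,"gripper":0.6},{"tx":-48,"ty":7,"tz":10,"wx":-0.1,"wy":-0.015,"wz":-0.1,"gripper":0.6},{"tx":-80,"ty":12,"tz":17,"wx":-0.17,"wy":-0.025,"wz":-0.17,"gripper":0.6},{"tx":-108,"ty":16,"tz":23,"wx":-0.23,"wy":-0.035,"wz":-0.23,"gripper":0.6},{"tx":-122.5,"ty":18.5,"tz":26,"wx":-0.26,"wy":-0.04,"wz":-0.257,"gripper":0.6}])

```text
time: 25.25
position: [0.4678, 0.2219, 0.1084]
tool_rot: [3.098, 0.504, -0.007]
ft_force: [-0.9, 0.6, -0.4]
grip_width: 0.598
grip_force: 0.0
```

jog_arm(increments=[{"tx":0,"ty":0,"tz":0,"wx":0,"wy":0,"wz":0,"gripper":0.6},{"tx":0,"ty":0,"tz":0,"wx":0,"wy":0,"wz":0,"gripper":0.6},{"tx":0,"ty":0,"tz":0,"wx":0,"wy":0,"wz":0,"gripper":0.6},{"tx":0,"ty":0,"tz":0,"wx":0,"wy":0,"wz":0,"gripper":0.6},{"tx":0,"ty":0,"tz":0,"wx":0,"wy":0,"wz":0,"gripper":0.6}])

```text
time: 25.67
position: [0.4737, 0.22, 0.1101]
tool_rot: [-3.103, -0.489, 0.0]
ft_force: [-0.3, -0.3, -0.4]
grip_width: 0.6
grip_force: 0.0
```

```bash
python3 - <<'E'
from h import *
p,r=cmd();setcmd(p+[0,0,.068],r);check();dk();w=shot('wrist','w11.png')
print([(np.round(d['bbox']),round(d['conf'],2)) for d in vision.spot_in('wrist','guard')])
g=cv2.cvtColor(w['color'],cv2.COLOR_BGR2GRAY);print(g[60:225:5,322]);
E
```

```text
t 25.67 pos [0.4737 0.22   0.1101] err mm [ 1.3 -0.6 -0. ] deg [0.03 0.02 0.17] F [-0.3 -0.3 -0.4] w 52.2 gf 0.0
deck TCP [-193.06  -21.85   55.7 ]
[(array([176., 106., 233., 214.]), 0.71), (array([273., 156., 368., 239.]), 0.66)]
[ 10  52 255 197  42  34  31  32  36  46  46  44  48  50  42  38  41  49
  33  42 255 245 255 255 255  21  35  52  60  60  55  49  45]
```

jog_arm(increments=[{"tx":0,"ty":0,"tz":12,"wx":0,"wy":0,"wz":0,"gripper":0.6},{"tx":0,"ty":0,"tz":28,"wx":0,"wy":0,"wz":0,"gripper":0.6},{"tx":0,"ty":0,"tz":44,"wx":0,"wy":0,"wz":0,"gripper":0.6},{"tx":0,"ty":0,"tz":58,"wx":0,"wy":0,"wz":0,"gripper":0.6},{"tx":0,"ty":0,"tz":68,"wx":0,"wy":0,"wz":0,"gripper":0.6}])

```text
time: 26.18
position: [0.4715, 0.2201, 0.0399]
tool_rot: [3.102, 0.492, -0.004]
ft_force: [0.2, -1.1, 0.4]
grip_width: 0.598
grip_force: 0.0
```

jog_arm(increments=[{"tx":0,"ty":0,"tz":0,"wx":0,"wy":0,"wz":0,"gripper":0.6},{"tx":0,"ty":0,"tz":0,"wx":0,"wy":0,"wz":0,"gripper":0.6},{"tx":0,"ty":0,"tz":0,"wx":0,"wy":0,"wz":0,"gripper":0.2},{"tx":0,"ty":0,"tz":0,"wx":0,"wy":0,"wz":0,"gripper":0.2},{"tx":0,"ty":0,"tz":0,"wx":0,"wy":0,"wz":0,"gripper":0.2}], grip_force=30)

```text
time: 26.6
position: [0.4731, 0.221, 0.043]
tool_rot: [-3.102, -0.493, -0.002]
ft_force: [0.0, 0.4, -0.2]
grip_width: 0.455
grip_force: 0.0
```

jog_arm(increments=[{"tx":0,"ty":0,"tz":0,"wx":0,"wy":0,"wz":0,"gripper":0.2},{"tx":0,"ty":0,"tz":0,"wx":0,"wy":0,"wz":0,"gripper":0.2},{"tx":0,"ty":0,"tz":0,"wx":0,"wy":0,"wz":0,"gripper":0.2},{"tx":0,"ty":0,"tz":0,"wx":0,"wy":0,"wz":0,"gripper":0.2},{"tx":0,"ty":0,"tz":-5,"wx":0,"wy":0,"wz":0,"gripper":0.2}])

```text
time: 27.02
position: [0.4717, 0.2203, 0.0465]
tool_rot: [3.102, 0.493, -0.004]
ft_force: [-0.6, -1.4, -1.4]
grip_width: 0.316
grip_force: 30.0
```

jog_arm(increments=[{"tx":0,"ty":0,"tz":-20,"wx":0,"wy":0,"wz":0,"gripper":0.2},{"tx":0,"ty":0,"tz":-50,"wx":0,"wy":0,"wz":0,"gripper":0.2},{"tx":0,"ty":0,"tz":-80,"wx":0,"wy":0,"wz":0,"gripper":0.2},{"tx":0,"ty":0,"tz":-105,"wx":0,"wy":0,"wz":0,"gripper":0.2},{"tx":0,"ty":0,"tz":-115,"wx":0,"wy":0,"wz":0,"gripper":0.2}])

```text
time: 27.43
position: [0.4741, 0.2217, 0.166]
tool_rot: [-3.102, -0.493, -0.008]
ft_force: [0.7, 1.7, -1.1]
grip_width: 0.325
grip_force: 30.0
```

```bash
python3 - <<'E'
from h import *
p,r=cmd();setcmd(p+[0,0,.120],r);check();[vision.get_image('top') for _ in range(5)];check();w=shot('wrist','w12.png')
g=cv2.cvtColor(w['color'],cv2.COLOR_BGR2GRAY)
for u in range(270,380,12):
    v=edge(w,u,100,214); print(u,v and round(v,1), v and np.round(intool(w,u,v,.034)[:2],1))
print(g[190,180:470:4])
plan([(deckp((0,0,110)),rdk(180))])
E
```

```text
t 27.43 pos [0.4741 0.2217 0.166 ] err mm [  1.7   1.  -64.2] deg [0.02 0.31 0.02] F [ 0.7  1.7 -1.1] w 28.3 gf 30.0
t 27.68 pos [0.4713 0.2201 0.1601] err mm [ -1.1  -0.6 -70.1] deg [-0.02 -0.21  0.03] F [-0.7  0.3 -1.8] w 27.6 gf 30.0
270 164.8 [ 40.3 -36.5]
282 164.8 [ 40.3 -28. ]
294 164.8 [ 40.3 -19.6]
306 164.9 [ 40.2 -11.2]
318 164.8 [40.3 -2.8]
330 164.9 [40.2  5.6]
342 164.9 [40.2 13.9]
354 164.9 [40.2 22.4]
366 165.0 [40.2 30.8]
378 165.0 [40.1 39.2]
[ 44  40  45  41  44  49  52 245 244 243 243 243 243 241 242 242 172  30
  39  37  45 255 255 255 255 255 255 255 231 253 255 255 255 255 255 255
 255 255 255 255 255 255 254 246 255 255 255 255 255 255 255 128  45  38
  48  47  42  41  46  55  44  47  40  38  44  39  41  35  32  38  38  41
  46]
call t [94.0, 24.0, 31.0] w [0.13, 0.019, 0.14]
call t [96.5, 14.5, 30.0] w [0.13, 0.018, 0.14]
```

```bash
python3 - <<'E'
from h import *
setcmd([.4722,.2207,.162],base(18.1-180));check()
plan([(deckp((0,0,110)),rdk(180)),(deckp((-.2,0,65)),rdk(180))])
E
```

```text
t 27.73 pos [0.4712 0.22   0.1599] err mm [-1.  -0.7 -2.1] deg [-0.01 -0.26  0.05] F [ 0.2 -0.3 -1.5] w 27.5 gf 30.0
call t [94.5, 24.0, -3.0] w [0.13, 0.018, 0.14]
call t [96.5, 10.0, -3.5] w [0.13, 0.019, 0.14]
call t [-0.0, 0.0, 44.5] w [0.0, -0.0, -0.0]
```

jog_arm(increments=[{"tx":15,"ty":4,"tz":-1,"wx":0.02,"wy":0,"wz":0.02,"gripper":0.2},{"tx":36,"ty":9,"tz":-2,"wx":0.05,"wy":0.005,"wz":0.05,"gripper":0.2},{"tx":58,"ty":15,"tz":-3,"wx":0.08,"wy":0.01,"wz":0.08,"gripper":0.2},{"tx":78,"ty":20,"tz":-3,"wx":0.11,"wy":0.015,"wz":0.12,"gripper":0.2},{"tx":94.5,"ty":24,"tz":-3,"wx":0.13,"wy":0.018,"wz":0.14,"gripper":0.2}])

```text
time: 28.15
position: [0.5706, 0.2259, 0.1628]
tool_rot: [-2.999, -0.258, 0.009]
ft_force: [0.1, -0.3, -1.4]
grip_width: 0.32
grip_force: 30.0
```

jog_arm(increments=[{"tx":20,"ty":2,"tz":-1,"wx":0.025,"wy":0.005,"wz":0.03,"gripper":0.2},{"tx":43,"ty":4,"tz":-1.5,"wx":0.06,"wy":0.01,"wz":0.06,"gripper":0.2},{"tx":66,"ty":7,"tz":-2.5,"wx":0.09,"wy":0.015,"wz":0.1,"gripper":0.2},{"tx":85,"ty":9,"tz":-3,"wx":0.115,"wy":0.017,"wz":0.125,"gripper":0.2},{"tx":96.5,"ty":10,"tz":-3.5,"wx":0.13,"wy":0.019,"wz":0.14,"gripper":0.2}])

```text
time: 28.57
position: [0.6679, 0.2318, 0.1648]
tool_rot: [-2.88, -0.042, 0.011]
ft_force: [0.1, -1.4, -1.5]
grip_width: 0.318
grip_force: 30.0
```

jog_arm(increments=[{"tx":0,"ty":0,"tz":0,"wx":0,"wy":0,"wz":0,"gripper":0.2},{"tx":0,"ty":0,"tz":8,"wx":0,"wy":0,"wz":0,"gripper":0.2},{"tx":0,"ty":0,"tz":20,"wx":0,"wy":0,"wz":0,"gripper":0.2},{"tx":0,"ty":0,"tz":34,"wx":0,"wy":0,"wz":0,"gripper":0.2},{"tx":0,"ty":0,"tz":44.5,"wx":0,"wy":0,"wz":0,"gripper":0.2}])

```text
time: 28.98
position: [0.664, 0.2464, 0.1224]
tool_rot: [-2.88, -0.051, 0.012]
ft_force: [-0.3, -0.0, -1.7]
grip_width: 0.32
grip_force: 30.0
```

```bash
python3 - <<'E'
from h import *
check();[vision.get_image('top') for _ in range(5)];check();dk();w=shot('wrist','w13.png')
for u in range(276,380,16):
    v=edge(w,u,130,214); print(u,v and round(v,1), v and np.round(intool(w,u,v,.034)[:2],1))
# fence ends: print columns profile near far fence
g=cv2.cvtColor(w['color'],cv2.COLOR_BGR2GRAY)
for u in (180,200,220,420,440,460): print(u,g[80:214:3,u].tolist())
E
```

```text
t 28.98 pos [0.664  0.2464 0.1224] err mm [-1.9  1.1 -2.7] deg [-0.04 -0.22 -0.03] F [-0.3 -0.  -1.7] w 27.8 gf 30.0
t 29.23 pos [0.6662 0.2454 0.1253] err mm [0.3 0.1 0.3] deg [-0.01  0.    0.02] F [ 0.1 -0.  -1.3] w 27.8 gf 30.0
deck TCP [ 0.22  0.18 65.48]
276 140.1 [ 57.3 -31.6]
292 140.0 [ 57.4 -20.6]
308 140.0 [57.3 -9.6]
324 140.0 [57.4  1.3]
340 140.0 [57.3 12.3]
356 140.0 [57.4 23.3]
372 140.0 [57.4 34.3]
180 [32, 27, 27, 19, 24, 24, 21, 28, 29, 31, 28, 28, 28, 32, 29, 27, 32, 27, 31, 32, 103, 254, 254, 254, 252, 254, 248, 219, 218, 223, 220, 223, 220, 225, 222, 217, 215, 223, 214, 220, 218, 223, 217, 206, 217]
200 [21, 30, 31, 33, 34, 34, 31, 24, 32, 47, 40, 33, 28, 38, 36, 37, 43, 30, 33, 72, 106, 254, 254, 254, 252, 254, 246, 217, 224, 223, 221, 224, 225, 223, 225, 216, 219, 224, 216, 221, 217, 224, 219, 209, 219]
220 [32, 29, 35, 32, 25, 29, 24, 25, 27, 30, 29, 28, 36, 36, 31, 28, 23, 28, 30, 37, 110, 254, 254, 254, 252, 254, 243, 219, 224, 224, 222, 227, 225, 227, 224, 218, 219, 227, 219, 223, 221, 225, 220, 209, 219]
420 [34, 30, 31, 30, 22, 23, 28, 27, 29, 37, 38, 39, 34, 32, 35, 31, 29, 35, 33, 32, 127, 254, 254, 253, 253, 254, 243, 219, 218, 218, 221, 219, 220, 222, 221, 221, 222, 221, 222, 218, 224, 222, 224, 222, 223]
440 [36, 31, 32, 31, 34, 36, 39, 35, 30, 30, 32, 32, 32, 35, 34, 34, 37, 34, 31, 33, 105, 254, 254, 253, 253, 254, 244, 216, 215, 218, 221, 214, 214, 215, 220, 219, 214, 216, 218, 220, 219, 219, 218, 220, 222]
460 [28, 27, 30, 40, 43, 37, 30, 35, 45, 36, 32, 30, 32, 33, 28, 27, 22, 27, 25, 26, 71, 254, 254, 254, 252, 254, 244, 216, 214, 214, 222, 216, 217, 217, 223, 222, 221, 223, 221, 224, 223, 223, 223, 224, 220]
```

```bash
python3 - <<'E'
from h import *
w={**vision.get_image('wrist')};dk();check()
g=cv2.cvtColor(w['color'],cv2.COLOR_BGR2GRAY).astype(float)
for u in (190,210,430,450):
    col=g[150:170,u];k=np.argmin(np.diff(col));print(u,150+k,col.astype(int).tolist(),np.round(intool(w,u,150+k+.5,.0503)[:2],2))
m=g[168:200,250:400].mean(0).astype(int);print(m[::4])
E
```

```text
deck TCP [ 0.82  0.13 66.27]
t 29.33 pos [0.6668 0.2452 0.126 ] err mm [ 0.9 -0.1  1. ] deg [-0.    0.08  0.04] F [-0.2  0.  -1.5] w 27.8 gf 30.0
190 150 [250, 165, 208, 248, 251, 251, 251, 251, 241, 217, 198, 198, 199, 200, 201, 203, 200, 201, 200, 201] [ 49.08 -99.39]
210 150 [249, 168, 215, 247, 251, 251, 252, 251, 241, 213, 199, 199, 201, 201, 200, 204, 201, 203, 197, 180] [ 49.02 -84.21]
430 150 [249, 179, 231, 248, 251, 252, 252, 250, 237, 193, 197, 195, 195, 200, 198, 194, 198, 199, 195, 195] [48.95 81.12]
450 150 [250, 175, 232, 247, 251, 251, 251, 250, 238, 194, 201, 198, 199, 199, 199, 198, 197, 193, 197, 201] [49.  96.3]
[130 130 133 250 251 251 251 250 251 245 245 245 245 245 244 245 245 244
 244 243 243 242 241 240 239 238 237 236 250 251 251 251 251 246 127 125
 124 164]
```

jog_arm(increments=[{"tx":0,"ty":0,"tz":3,"wx":0,"wy":0,"wz":0,"gripper":0.2},{"tx":0,"ty":0,"tz":6,"wx":0,"wy":0,"wz":0,"gripper":0.2},{"tx":0,"ty":0,"tz":9,"wx":0,"wy":0,"wz":0,"gripper":0.2},{"tx":0,"ty":0,"tz":12,"wx":0,"wy":0,"wz":0,"gripper":0.2},{"tx":0,"ty":0,"tz":14,"wx":0,"wy":0,"wz":0,"gripper":0.2}])

```text
time: 29.75
position: [0.6658, 0.249, 0.1109]
tool_rot: [-2.88, -0.048, 0.008]
ft_force: [-0.3, 0.3, -1.1]
grip_width: 0.322
grip_force: 30.0
```

jog_arm(increments=[{"tx":0,"ty":0,"tz":1,"wx":0,"wy":0,"wz":0,"gripper":0.2},{"tx":0,"ty":0,"tz":2,"wx":0,"wy":0,"wz":0,"gripper":0.2},{"tx":0,"ty":0,"tz":3,"wx":0,"wy":0,"wz":0,"gripper":0.2},{"tx":0,"ty":0,"tz":4,"wx":0,"wy":0,"wz":0,"gripper":0.2},{"tx":0,"ty":0,"tz":4,"wx":0,"wy":0,"wz":0,"gripper":0.2}])

```text
time: 30.17
position: [0.6662, 0.2498, 0.1081]
tool_rot: [-2.88, -0.048, 0.006]
ft_force: [-1.0, -0.2, 0.3]
grip_width: 0.319
grip_force: 30.0
```

```bash
python3 -c "
from h import *
adv((0,0,18));check();dk()"
```

```text
t 30.17 pos [0.6662 0.2498 0.1081] err mm [ 0.5 -0.2  0.4] deg [-0.01  0.01  0.05] F [-1.  -0.2  0.3] w 27.7 gf 30.0
deck TCP [ 3.900e-01 -4.000e-02  4.773e+01]
```

jog_arm(increments=[{"tx":0,"ty":0,"tz":0.5,"wx":0,"wy":0,"wz":0,"gripper":0.2},{"tx":0,"ty":0,"tz":1,"wx":0,"wy":0,"wz":0,"gripper":0.2},{"tx":0,"ty":0,"tz":1,"wx":0,"wy":0,"wz":0,"gripper":0.2},{"tx":0,"ty":0,"tz":1,"wx":0,"wy":0,"wz":0,"gripper":0.2},{"tx":0,"ty":0,"tz":1,"wx":0,"wy":0,"wz":0,"gripper":0.2}])

```text
time: 30.58
position: [0.6662, 0.2499, 0.108]
tool_rot: [-2.88, -0.048, 0.006]
ft_force: [-2.5, -2.5, 5.9]
grip_width: 0.313
grip_force: 30.0
```

```bash
python3 -c "
from h import *
adv((0,0,1));check();dk()"
```

```text
t 30.58 pos [0.6662 0.2499 0.108 ] err mm [ 0.5 -0.4  1.4] deg [-0.01  0.02  0.05] F [-2.5 -2.5  5.9] w 27.2 gf 30.0
deck TCP [ 4.000e-01 -2.000e-02  4.767e+01]
```

jog_arm(increments=[{"tx":0,"ty":0,"tz":-0.5,"wx":0,"wy":0,"wz":0,"gripper":0.5},{"tx":0,"ty":0,"tz":-1,"wx":0,"wy":0,"wz":0,"gripper":0.5},{"tx":0,"ty":0,"tz":-1,"wx":0,"wy":0,"wz":0,"gripper":0.5},{"tx":0,"ty":0,"tz":-1,"wx":0,"wy":0,"wz":0,"gripper":0.5},{"tx":0,"ty":0,"tz":-1,"wx":0,"wy":0,"wz":0,"gripper":0.5}])

```text
time: 31.0
position: [0.666, 0.25, 0.1074]
tool_rot: [-2.88, -0.048, 0.007]
ft_force: [0.5, -0.6, -0.2]
grip_width: 0.49
grip_force: 0.0
```

jog_arm(increments=[{"tx":0,"ty":0,"tz":-8,"wx":0,"wy":0,"wz":0,"gripper":0.5},{"tx":0,"ty":0,"tz":-25,"wx":0,"wy":0,"wz":0,"gripper":0.5},{"tx":0,"ty":0,"tz":-45,"wx":0,"wy":0,"wz":0,"gripper":0.5},{"tx":0,"ty":0,"tz":-60,"wx":0,"wy":0,"wz":0,"gripper":0.8},{"tx":0,"ty":0,"tz":-65,"wx":0,"wy":0,"wz":0,"gripper":0.8}])

```text
time: 31.42
position: [0.6685, 0.2326, 0.1741]
tool_rot: [-2.879, -0.047, -0.001]
ft_force: [-0.2, 0.1, 0.6]
grip_width: 0.581
grip_force: 0.0
```

```bash
cat >> h.py <<'E'
def blv(a): return base(a-180)   # grasp of a blade at yaw a (deg), camera on the far side
E
python3 - <<'E'
from h import *
adv((0,0,-66));check()
for o in blades(vision.get_image('top')): print('bl',np.round(np.hstack(o),1))
print(np.round(ctrl.get_state()['joint_positions'],2))
plan([((.4722,.3385,.09),blv(16.8))])
E
```

```text
t 31.42 pos [0.6685 0.2326 0.1741] err mm [ 2.2 -0.6  3.7] deg [0.03 0.28 0.05] F [-0.2  0.1  0.6] w 50.5 gf 0.0
bl [ 43.  -64.  114.1  61.7  10.8 361.8 374.8]
bl [472.2 338.5 104.1  44.   16.8 236.3 241.9]
bl [ 4.764e+02 -2.021e+02  1.033e+02  4.560e+01  3.000e-01  3.983e+02
  2.363e+02]
bl [ 479.5 -344.7  103.2   44.4   23.   440.8  233.7]
bl [ 491.3 -125.1  103.7   45.1   21.9  375.2  232.6]
bl [ 831.3 -105.7   77.4   56.2  -20.8  364.5  134.4]
bl [1165.6  743.   124.9   65.6  -35.3  133.9   58.7]
bl [1287.7  697.1   65.2   53.    -4.6  149.1   27.2]
[-0.    0.44 -0.32  1.43 -0.12  1.22 -1.79]
call t [-95.0, -43.5, 53.5] w [-0.13, -0.017, -0.129]
call t [-87.5, -62.0, 48.0] w [-0.13, -0.017, -0.129]
```

jog_arm(increments=[{"tx":-17,"ty":-8,"tz":0,"wx":-0.02,"wy":0,"wz":-0.02,"gripper":0.8},{"tx":-40,"ty":-18,"tz":10,"wx":-0.05,"wy":-0.005,"wz":-0.05,"gripper":0.8},{"tx":-62,"ty":-28,"tz":25,"wx":-0.08,"wy":-0.01,"wz":-0.08,"gripper":0.8},{"tx":-80,"ty":-37,"tz":40,"wx":-0.11,"wy":-0.015,"wz":-0.11,"gripper":0.8},{"tx":-95,"ty":-43.5,"tz":53.5,"wx":-0.13,"wy":-0.017,"wz":-0.129,"gripper":0.8}])

```text
time: 31.88
position: [0.5672, 0.2878, 0.129]
tool_rot: [-3.001, -0.252, 0.006]
ft_force: [0.5, 1.1, -0.8]
grip_width: 0.796
grip_force: 0.0
```

jog_arm(increments=[{"tx":-20,"ty":-14,"tz":11,"wx":-0.03,"wy":0,"wz":-0.03,"gripper":0.8},{"tx":-42,"ty":-30,"tz":23,"wx":-0.06,"wy":-0.005,"wz":-0.06,"gripper":0.8},{"tx":-63,"ty":-45,"tz":35,"wx":-0.09,"wy":-0.01,"wz":-0.09,"gripper":0.8},{"tx":-80,"ty":-56,"tz":44,"wx":-0.12,"wy":-0.015,"wz":-0.12,"gripper":0.8},{"tx":-87.5,"ty":-62,"tz":48,"wx":-0.13,"wy":-0.017,"wz":-0.129,"gripper":0.8}])

```text
time: 32.3
position: [0.4678, 0.341, 0.088]
tool_rot: [3.106, 0.47, -0.007]
ft_force: [-0.4, 0.7, 0.3]
grip_width: 0.799
grip_force: 0.0
```

jog_arm(increments=[{"tx":0,"ty":0,"tz":0,"wx":0,"wy":0,"wz":0,"gripper":0.8},{"tx":0,"ty":0,"tz":10,"wx":0,"wy":0,"wz":0,"gripper":0.8},{"tx":0,"ty":0,"tz":25,"wx":0,"wy":0,"wz":0,"gripper":0.8},{"tx":0,"ty":0,"tz":40,"wx":0,"wy":0,"wz":0,"gripper":0.8},{"tx":0,"ty":0,"tz":50,"wx":0,"wy":0,"wz":0,"gripper":0.8}])

```text
time: 32.72
position: [0.4748, 0.3357, 0.0382]
tool_rot: [3.108, 0.451, -0.001]
ft_force: [0.2, -0.9, -1.1]
grip_width: 0.798
grip_force: 0.0
```

```bash
python3 - <<'E'
from h import *
adv((0,0,50));check();[vision.get_image('top') for _ in range(3)];check()
E
```

```text
t 32.72 pos [0.4748 0.3357 0.0382] err mm [ 2.3 -2.7 -1.6] deg [-0.06 -0.05  0.32] F [ 0.2 -0.9 -1.1] w 69.4 gf 0.0
t 32.87 pos [0.4736 0.3367 0.0389] err mm [ 1.2 -1.7 -0.9] deg [-0.04 -0.12  0.21] F [0.1 0.1 0.2] w 69.5 gf 0.0
```

jog_arm(increments=[{"tx":0,"ty":0,"tz":7,"wx":0,"wy":0,"wz":0,"gripper":0.8},{"tx":0,"ty":0,"tz":14,"wx":0,"wy":0,"wz":0,"gripper":0.8},{"tx":0,"ty":0,"tz":21,"wx":0,"wy":0,"wz":0,"gripper":0.8},{"tx":0,"ty":0,"tz":27,"wx":0,"wy":0,"wz":0,"gripper":0.8},{"tx":0,"ty":0,"tz":31,"wx":0,"wy":0,"wz":0,"gripper":0.8}])

```text
time: 33.28
position: [0.4723, 0.3382, 0.0079]
tool_rot: [3.108, 0.459, -0.002]
ft_force: [-0.2, 1.2, -0.7]
grip_width: 0.798
grip_force: 0.0
```

jog_arm(increments=[{"tx":0,"ty":0,"tz":2,"wx":0,"wy":0,"wz":0,"gripper":0.8},{"tx":0,"ty":0,"tz":4,"wx":0,"wy":0,"wz":0,"gripper":0.8},{"tx":0,"ty":0,"tz":6,"wx":0,"wy":0,"wz":0,"gripper":0.8},{"tx":0,"ty":0,"tz":6.5,"wx":0,"wy":0,"wz":0,"gripper":0.8},{"tx":0,"ty":0,"tz":6.5,"wx":0,"wy":0,"wz":0,"gripper":0.4}])

```text
time: 33.7
position: [0.4728, 0.3385, 0.0024]
tool_rot: [-3.108, -0.459, 0.001]
ft_force: [0.0, -0.3, 0.2]
grip_width: 0.773
grip_force: 0.0
```

jog_arm(increments=[{"tx":0,"ty":0,"tz":0,"wx":0,"wy":0,"wz":0,"gripper":0.4},{"tx":0,"ty":0,"tz":0,"wx":0,"wy":0,"wz":0,"gripper":0.4},{"tx":0,"ty":0,"tz":0,"wx":0,"wy":0,"wz":0,"gripper":0.4},{"tx":0,"ty":0,"tz":0,"wx":0,"wy":0,"wz":0,"gripper":0.4},{"tx":0,"ty":0,"tz":0,"wx":0,"wy":0,"wz":0,"gripper":0.4}])

```text
time: 34.12
position: [0.4729, 0.3384, 0.0025]
tool_rot: [-3.108, -0.458, 0.0]
ft_force: [-0.4, 0.5, 0.4]
grip_width: 0.492
grip_force: 30.0
```

jog_arm(increments=[{"tx":0,"ty":0,"tz":0,"wx":0,"wy":0,"wz":0,"gripper":0.4},{"tx":0,"ty":0,"tz":-15,"wx":0,"wy":0,"wz":0,"gripper":0.4},{"tx":0,"ty":0,"tz":-45,"wx":0,"wy":0,"wz":0,"gripper":0.4},{"tx":0,"ty":0,"tz":-75,"wx":0,"wy":0,"wz":0,"gripper":0.4},{"tx":0,"ty":0,"tz":-97.5,"wx":0,"wy":0,"wz":0,"gripper":0.4}])

```text
time: 34.53
position: [0.4731, 0.3388, 0.1019]
tool_rot: [-3.107, -0.459, -0.001]
ft_force: [0.8, 0.9, -0.0]
grip_width: 0.494
grip_force: 30.0
```

```bash
cat >> h.py <<'E'
DOCK=(.6175,-.1812,.0946)
def dockp(v): return fdock(DOCK[2]).apply(np.array(v)/1000.)+[DOCK[0],DOCK[1],0]
def rdock(a=180): return base(np.degrees(DOCK[2])-a)
def notched(w,z=-.0025):
    "blade far end beside the notch, camera on the far side"
    P=[intool(w,u,v,z)[:2] for u in (296,300,304,341,345,349) for v in [edge(w,u,110,214)] if v]
    P=np.array(P);k=np.polyfit(P[:,1],P[:,0],1);print('end x',round(k[1],2),'yaw',round(np.degrees(np.arctan(k[0])),2),np.round(P,1).tolist())
E
python3 - <<'E'
from h import *
adv((0,0,-60));check();[vision.get_image('top') for _ in range(5)];check();w=shot('wrist','w14.png');np.save('w14.npy',w,allow_pickle=True)
notched(w)
plan([((.50,.16,.13),rdock()),(dockp((0,108,130)),rdock()),(dockp((0,108,62)),rdock())],maxa=25)
E
```

```text
t 34.53 pos [0.4731 0.3388 0.1019] err mm [0.7 0.5 2.1] deg [0.03 0.05 0.03] F [ 0.8  0.9 -0. ] w 43.0 gf 30.0
t 34.78 pos [0.4722 0.3378 0.0989] err mm [-0.2 -0.6 -0.8] deg [-0.04 -0.11  0.05] F [-0.7  0.2 -1.2] w 43.0 gf 30.0
end x 50.46 yaw -0.29 [[50.5, -14.7], [50.5, -12.4], [50.5, -10.2], [50.4, 10.7], [50.4, 13.0], [50.4, 15.2]]
call t [-12.5, 89.5, -15.0] w [-0.0, -0.0, 0.1]
call t [-4.0, 90.0, -15.5] w [-0.0, -0.0, 0.099]
call t [42.5, 121.5, 0.0] w [-0.0, -0.0, 0.0]
call t [42.5, 121.5, 0.0] w [-0.0, -0.0, 0.0]
call t [-0.0, -0.0, 68.0] w [-0.0, -0.0, 0.0]
```

jog_arm(increments=[{"tx":-3,"ty":16,"tz":-5,"wx":0,"wy":0,"wz":0.02,"gripper":0.4},{"tx":-6,"ty":36,"tz":-10,"wx":0,"wy":0,"wz":0.04,"gripper":0.4},{"tx":-9,"ty":56,"tz":-15,"wx":0,"wy":0,"wz":0.06,"gripper":0.4},{"tx":-11,"ty":74,"tz":-15,"wx":0,"wy":0,"wz":0.08,"gripper":0.4},{"tx":-12.5,"ty":89.5,"tz":-15,"wx":0,"wy":0,"wz":0.1,"gripper":0.4}])

```text
time: 35.25
position: [0.4868, 0.2463, 0.1142]
tool_rot: [3.126, 0.297, -0.002]
ft_force: [0.5, 0.4, -0.3]
grip_width: 0.495
grip_force: 30.0
```

jog_arm(increments=[{"tx":-1,"ty":18,"tz":-5,"wx":0,"wy":0,"wz":0.02,"gripper":0.4},{"tx":-2,"ty":36,"tz":-10,"wx":0,"wy":0,"wz":0.04,"gripper":0.4},{"tx":-3,"ty":54,"tz":-15.5,"wx":0,"wy":0,"wz":0.06,"gripper":0.4},{"tx":-4,"ty":72,"tz":-15.5,"wx":0,"wy":0,"wz":0.08,"gripper":0.4},{"tx":-4,"ty":90,"tz":-15.5,"wx":0,"wy":0,"wz":0.099,"gripper":0.4}])

```text
time: 35.67
position: [0.5005, 0.1583, 0.131]
tool_rot: [-3.138, -0.144, -0.001]
ft_force: [-0.6, -0.0, -0.9]
grip_width: 0.493
grip_force: 30.0
```

jog_arm(increments=[{"tx":8,"ty":24,"tz":0,"wx":0,"wy":0,"wz":0,"gripper":0.4},{"tx":17,"ty":49,"tz":0,"wx":0,"wy":0,"wz":0,"gripper":0.4},{"tx":26,"ty":74,"tz":0,"wx":0,"wy":0,"wz":0,"gripper":0.4},{"tx":34,"ty":98,"tz":0,"wx":0,"wy":0,"wz":0,"gripper":0.4},{"tx":42.5,"ty":121.5,"tz":0,"wx":0,"wy":0,"wz":0,"gripper":0.4}])

```text
time: 36.08
position: [0.5539, 0.0406, 0.1301]
tool_rot: [3.138, 0.145, -0.001]
ft_force: [-0.3, 1.2, -0.3]
grip_width: 0.494
grip_force: 30.0
```

jog_arm(increments=[{"tx":9,"ty":26,"tz":0,"wx":0,"wy":0,"wz":0,"gripper":0.4},{"tx":19,"ty":54,"tz":0,"wx":0,"wy":0,"wz":0,"gripper":0.4},{"tx":29,"ty":83,"tz":0,"wx":0,"wy":0,"wz":0,"gripper":0.4},{"tx":38,"ty":108,"tz":0,"wx":0,"wy":0,"wz":0,"gripper":0.4},{"tx":42.5,"ty":121.5,"tz":0,"wx":0,"wy":0,"wz":0,"gripper":0.4}])

```text
time: 36.5
position: [0.6079, -0.0794, 0.1299]
tool_rot: [3.137, 0.139, -0.001]
ft_force: [-0.5, -1.6, -0.8]
grip_width: 0.49
grip_force: 30.0
```

jog_arm(increments=[{"tx":0,"ty":0,"tz":8,"wx":0,"wy":0,"wz":0,"gripper":0.4},{"tx":0,"ty":0,"tz":24,"wx":0,"wy":0,"wz":0,"gripper":0.4},{"tx":0,"ty":0,"tz":42,"wx":0,"wy":0,"wz":0,"gripper":0.4},{"tx":0,"ty":0,"tz":58,"wx":0,"wy":0,"wz":0,"gripper":0.4},{"tx":0,"ty":0,"tz":68,"wx":0,"wy":0,"wz":0,"gripper":0.4}])

```text
time: 36.92
position: [0.6054, -0.0719, 0.0597]
tool_rot: [-3.136, -0.15, 0.006]
ft_force: [0.4, 0.1, -0.4]
grip_width: 0.494
grip_force: 30.0
```

```bash
python3 - <<'E'
from h import *
check();[vision.get_image('top') for _ in range(6)];check();w=shot('wrist','w15.png');np.save('w15.npy',w,allow_pickle=True)
notched(w);print(ctrl.get_state()['joint_positions'].round(2))
cv2.imwrite('pics/w15c.png',cv2.resize(w['color'][90:250,160:400],None,fx=3.3,fy=3.3,interpolation=cv2.INTER_CUBIC))
E
```

```text
t 36.92 pos [ 0.6054 -0.0719  0.0597] err mm [-1.9  2.  -2.4] deg [ 0.1  -0.23 -0.06] F [ 0.4  0.1 -0.4] w 43.0 gf 30.0
t 37.22 pos [ 0.6083 -0.0736  0.0636] err mm [0.9 0.3 1.4] deg [-0.02  0.09  0.02] F [ 0.3 -0.7 -0.2] w 43.0 gf 30.0
end x 56.42 yaw -0.22 [[56.5, -14.6], [56.5, -12.3], [56.5, -10.1], [56.4, 10.6], [56.4, 12.9], [56.4, 15.1]]
[ 0.18  0.37 -0.12  1.72  0.05  1.05 -1.44]
```

View pics/w15c.png

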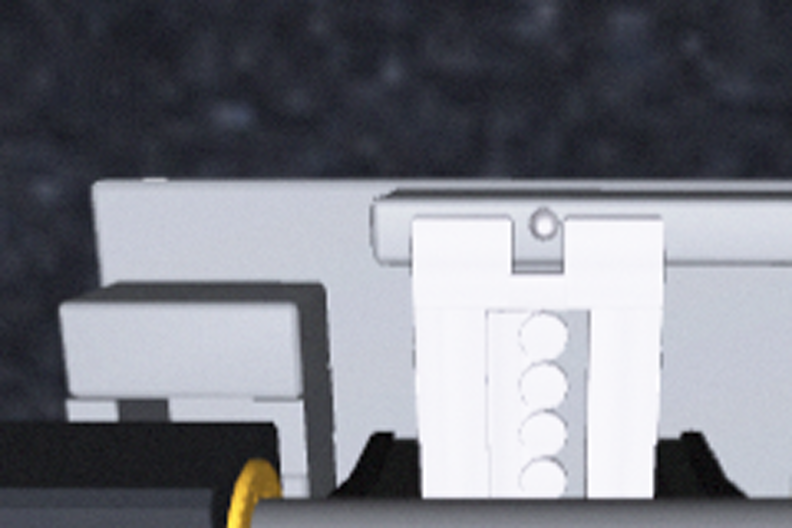

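```bash
python3 - <<'E'
from h import *
w=np.load('w15.npy',allow_pickle=True).item()
c=lambda u,v:(160+u/3.3-.35,90+v/3.3-.35)
T=lambda p,z:np.round(intool(w,*c(*p),z)[:2],2)
print('pin tip',T((544,222),.0205),'top ctr',T((545,226),.0205))
print('notch bottom',T((538,272),-.0025),T((512,245),-.0025),T((564,245),-.0025),'ends',T((412,218),-.0025),T((663,218),-.0025))
check();p,r=cmd();print((fdock(DOCK[2]).inv().apply(p-[DOCK[0],DOCK[1],0])*1000).round(2))
g=cv2.cvtColor(w['color'],cv2.COLOR_BGR2GRAY);print(g[140:178,325]);print(g[158,310:340],g[166,305:342])
E
```

```text
pin tip [47.21  1.58] top ctr [46.43  1.78]
notch bottom [41.    0.37] [45.7  -4.11] [45.7   4.85] ends [ 50.35 -21.2 ] [50.33 21.77]
t 37.27 pos [ 0.6083 -0.0737  0.0636] err mm [1.  0.1 1.4] deg [-0.03  0.1   0.03] F [-0.3 -0.1 -1.3] w 42.8 gf 30.0
[5.0000e-02 1.0781e+02 6.2170e+01]
[ 42  44  44  47 100 160 165 111  72  87 141 194 191 157 172 195 228 244
 247 247 237 183 177 211 216 212 212 204 183 149 164 182 149 217 249 248
 248 247]
[247 247 246 248 244 164 222 222 222 217 167 151 192 245 247 247 246 209
 178 189 181 240 247 247 246 246 246 247 247 246] [247 247 247 247 247 246 246 247 247 245 161 210 211 213 212 212 211 213
 211 212 212 211 209 211 207 181 241 248 247 247 246 246 247 247 247 246
 247]
```

jog_arm(increments=[{"tx":0.8,"ty":0.6,"tz":3,"wx":0,"wy":0,"wz":0,"gripper":0.4},{"tx":1.6,"ty":1.15,"tz":6,"wx":0,"wy":0,"wz":0,"gripper":0.4},{"tx":1.6,"ty":1.15,"tz":9,"wx":0,"wy":0,"wz":0,"gripper":0.4},{"tx":1.6,"ty":1.15,"tz":12,"wx":0,"wy":0,"wz":0,"gripper":0.4},{"tx":1.6,"ty":1.15,"tz":14,"wx":0,"wy":0,"wz":0,"gripper":0.4}])

```text
time: 37.68
position: [0.6087, -0.0749, 0.0476]
tool_rot: [-3.138, -0.147, 0.002]
ft_force: [-0.2, 0.2, -0.7]
grip_width: 0.497
grip_force: 30.0
```

jog_arm(increments=[{"tx":0,"ty":0,"tz":2,"wx":0,"wy":0,"wz":0,"gripper":0.4},{"tx":0,"ty":0,"tz":4,"wx":0,"wy":0,"wz":0,"gripper":0.4},{"tx":0,"ty":0,"tz":6,"wx":0,"wy":0,"wz":0,"gripper":0.4},{"tx":0,"ty":0,"tz":8,"wx":0,"wy":0,"wz":0,"gripper":0.4},{"tx":0,"ty":0,"tz":9.5,"wx":0,"wy":0,"wz":0,"gripper":0.4}])

```text
time: 38.1
position: [0.609, -0.0749, 0.0385]
tool_rot: [-3.138, -0.147, 0.001]
ft_force: [0.2, -0.2, -0.2]
grip_width: 0.49
grip_force: 30.0
```

jog_arm(increments=[{"tx":0,"ty":0,"tz":0.6,"wx":0,"wy":0,"wz":0,"gripper":0.4},{"tx":0,"ty":0,"tz":1.2,"wx":0,"wy":0,"wz":0,"gripper":0.4},{"tx":0,"ty":0,"tz":1.8,"wx":0,"wy":0,"wz":0,"gripper":0.4},{"tx":0,"ty":0,"tz":2.2,"wx":0,"wy":0,"wz":0,"gripper":0.4},{"tx":0,"ty":0,"tz":2.2,"wx":0,"wy":0,"wz":0,"gripper":0.4}])

```text
time: 38.52
position: [0.6091, -0.0749, 0.0366]
tool_rot: [-3.138, -0.148, 0.001]
ft_force: [0.8, 1.6, -0.6]
grip_width: 0.494
grip_force: 30.0
```

```bash
python3 - <<'E'
from h import *
adv((1.6,1.15,25.7));check();w=shot('wrist','w16.png');np.save('w16.npy',w,allow_pickle=True)
g=cv2.cvtColor(w['color'],cv2.COLOR_BGR2GRAY)
for v in range(152,178,2): print(v,g[v,308:342].tolist())
E
```

```text
t 38.52 pos [ 0.6091 -0.0749  0.0366] err mm [ 0.  -0.1  0.1] deg [-0.01 -0.02  0.04] F [ 0.8  1.6 -0.6] w 42.9 gf 30.0
152 [93, 93, 97, 95, 97, 95, 94, 94, 96, 95, 94, 94, 94, 92, 94, 93, 96, 91, 95, 95, 96, 93, 93, 94, 94, 91, 92, 93, 92, 97, 92, 95, 95, 91]
154 [114, 116, 113, 118, 117, 116, 119, 121, 122, 121, 124, 123, 122, 123, 119, 120, 122, 123, 122, 124, 121, 122, 123, 120, 119, 120, 121, 118, 117, 118, 122, 121, 119, 117]
156 [246, 245, 245, 241, 241, 242, 234, 222, 233, 232, 232, 232, 231, 231, 232, 232, 232, 230, 232, 232, 231, 231, 225, 219, 242, 241, 241, 240, 241, 241, 241, 240, 240, 240]
158 [255, 255, 255, 255, 255, 255, 254, 209, 248, 249, 248, 248, 239, 234, 224, 226, 239, 243, 248, 248, 247, 246, 229, 254, 255, 255, 255, 255, 255, 255, 255, 255, 255, 255]
160 [255, 255, 255, 255, 255, 255, 254, 207, 248, 247, 234, 189, 203, 212, 219, 223, 215, 213, 221, 242, 248, 247, 231, 254, 255, 255, 255, 255, 255, 255, 255, 255, 255, 255]
162 [255, 255, 255, 255, 255, 255, 254, 208, 247, 240, 187, 210, 230, 243, 248, 248, 241, 233, 227, 233, 247, 246, 229, 254, 255, 255, 255,
[... 560 characters left out ...]

170 [254, 254, 254, 254, 254, 254, 254, 207, 244, 244, 244, 244, 243, 244, 237, 238, 245, 244, 244, 244, 245, 242, 201, 253, 254, 254, 254, 254, 254, 254, 254, 254, 254, 254]
172 [254, 255, 255, 255, 255, 255, 254, 182, 193, 195, 195, 194, 192, 195, 194, 193, 193, 194, 194, 196, 196, 189, 192, 254, 255, 255, 254, 254, 255, 255, 255, 255, 255, 254]
174 [255, 255, 255, 255, 255, 255, 255, 255, 255, 255, 255, 255, 255, 255, 255, 255, 255, 255, 255, 255, 255, 255, 255, 255, 255, 255, 255, 255, 255, 255, 255, 255, 255, 255]
176 [255, 255, 255, 255, 255, 255, 255, 255, 255, 255, 255, 255, 255, 255, 255, 255, 255, 255, 255, 255, 255, 255, 255, 254, 255, 255, 255, 255, 255, 255, 255, 255, 255, 255]
```

jog_arm(increments=[{"tx":0,"ty":0,"tz":0,"wx":0,"wy":0,"wz":0,"gripper":0.62},{"tx":0,"ty":0,"tz":0,"wx":0,"wy":0,"wz":0,"gripper":0.62},{"tx":0,"ty":0,"tz":0,"wx":0,"wy":0,"wz":0,"gripper":0.62},{"tx":0,"ty":0,"tz":0,"wx":0,"wy":0,"wz":0,"gripper":0.62},{"tx":0,"ty":0,"tz":0,"wx":0,"wy":0,"wz":0,"gripper":0.62}])

```text
time: 38.98
position: [0.6091, -0.0749, 0.0367]
tool_rot: [-3.138, -0.147, 0.0]
ft_force: [-0.6, -0.3, -0.2]
grip_width: 0.612
grip_force: 0.0
```

jog_arm(increments=[{"tx":0,"ty":0,"tz":-5,"wx":0,"wy":0,"wz":0,"gripper":0.62},{"tx":0,"ty":0,"tz":-20,"wx":0,"wy":0,"wz":0,"gripper":0.62},{"tx":0,"ty":0,"tz":-38,"wx":0,"wy":0,"wz":0,"gripper":0.62},{"tx":0,"ty":0,"tz":-52,"wx":0,"wy":0,"wz":0,"gripper":0.8},{"tx":0,"ty":0,"tz":-60,"wx":0,"wy":0,"wz":0,"gripper":0.8}])

```text
time: 39.4
position: [0.6102, -0.075, 0.099]
tool_rot: [3.138, 0.147, 0.004]
ft_force: [0.8, 0.4, 0.9]
grip_width: 0.701
grip_force: 0.0
```

```bash
sed -i 's/^DOCK=.*/DOCK=(.6180,-.1825,.0946)/' h.py; python3 - <<'E'
from h import *
adv((0,0,-60));check();w=vision.get_image('wrist');np.save('w17.npy',w,allow_pickle=True)
g=cv2.cvtColor(w['color'],cv2.COLOR_BGR2GRAY)
plan([((.4913,-.1251,.075),blv(21.9)),((.4913,-.1251,.030),blv(21.9))])
E
```

```text
t 39.4 pos [ 0.6102 -0.075   0.099 ] err mm [ 1.2 -0.2  2.5] deg [-0.04  0.14  0.05] F [0.8 0.4 0.9] w 61.0 gf 0.0
call t [-122.0, 39.0, 21.5] w [-0.0, -0.0, -0.288]
call t [0.0, -0.0, 45.0] w [-0.0, -0.0, 0.0]
```

jog_arm(increments=[{"tx":-20,"ty":6.5,"tz":3,"wx":0,"wy":0,"wz":-0.05,"gripper":0.8},{"tx":-50,"ty":16,"tz":8,"wx":0,"wy":0,"wz":-0.12,"gripper":0.8},{"tx":-82,"ty":26,"tz":14,"wx":0,"wy":0,"wz":-0.2,"gripper":0.8},{"tx":-108,"ty":34.5,"tz":19,"wx":0,"wy":0,"wz":-0.26,"gripper":0.8},{"tx":-122,"ty":39,"tz":21.5,"wx":0,"wy":0,"wz":-0.288,"gripper":0.8}])

```text
time: 39.87
position: [0.487, -0.1268, 0.0735]
tool_rot: [-3.084, -0.597, 0.007]
ft_force: [0.6, -1.3, 0.2]
grip_width: 0.802
grip_force: 0.0
```

jog_arm(increments=[{"tx":0,"ty":0,"tz":5,"wx":0,"wy":0,"wz":0,"gripper":0.8},{"tx":0,"ty":0,"tz":16,"wx":0,"wy":0,"wz":0,"gripper":0.8},{"tx":0,"ty":0,"tz":28,"wx":0,"wy":0,"wz":0,"gripper":0.8},{"tx":0,"ty":0,"tz":38,"wx":0,"wy":0,"wz":0,"gripper":0.8},{"tx":0,"ty":0,"tz":45,"wx":0,"wy":0,"wz":0,"gripper":0.8}])

```text
time: 40.28
position: [0.4914, -0.1242, 0.0283]
tool_rot: [-3.083, -0.598, 0.002]
ft_force: [-0.8, -0.2, 0.4]
grip_width: 0.802
grip_force: 0.0
```

jog_arm(increments=[{"tx":0,"ty":0,"tz":0,"wx":0,"wy":0,"wz":0,"gripper":0.8},{"tx":0,"ty":0,"tz":5,"wx":0,"wy":0,"wz":0,"gripper":0.8},{"tx":0,"ty":0,"tz":11,"wx":0,"wy":0,"wz":0,"gripper":0.8},{"tx":0,"ty":0,"tz":17,"wx":0,"wy":0,"wz":0,"gripper":0.8},{"tx":0,"ty":0,"tz":21,"wx":0,"wy":0,"wz":0,"gripper":0.8}])

```text
time: 40.7
position: [0.4912, -0.1251, 0.0085]
tool_rot: [-3.084, -0.596, 0.001]
ft_force: [0.0, -0.3, 0.5]
grip_width: 0.794
grip_force: 0.0
```

jog_arm(increments=[{"tx":0,"ty":0,"tz":2,"wx":0,"wy":0,"wz":0,"gripper":0.8},{"tx":0,"ty":0,"tz":4,"wx":0,"wy":0,"wz":0,"gripper":0.8},{"tx":0,"ty":0,"tz":6,"wx":0,"wy":0,"wz":0,"gripper":0.8},{"tx":0,"ty":0,"tz":6.5,"wx":0,"wy":0,"wz":0,"gripper":0.8},{"tx":0,"ty":0,"tz":6.5,"wx":0,"wy":0,"wz":0,"gripper":0.4}])

```text
time: 41.12
position: [0.4913, -0.1252, 0.0026]
tool_rot: [-3.084, -0.596, 0.001]
ft_force: [-0.4, 0.2, -0.4]
grip_width: 0.776
grip_force: 0.0
```

jog_arm(increments=[{"tx":0,"ty":0,"tz":0,"wx":0,"wy":0,"wz":0,"gripper":0.4},{"tx":0,"ty":0,"tz":0,"wx":0,"wy":0,"wz":0,"gripper":0.4},{"tx":0,"ty":0,"tz":0,"wx":0,"wy":0,"wz":0,"gripper":0.4},{"tx":0,"ty":0,"tz":0,"wx":0,"wy":0,"wz":0,"gripper":0.4},{"tx":0,"ty":0,"tz":0,"wx":0,"wy":0,"wz":0,"gripper":0.4}])

```text
time: 41.53
position: [0.4914, -0.1252, 0.0027]
tool_rot: [-3.084, -0.596, 0.0]
ft_force: [0.7, -0.3, 1.1]
grip_width: 0.489
grip_force: 30.0
```

jog_arm(increments=[{"tx":0,"ty":0,"tz":0,"wx":0,"wy":0,"wz":0,"gripper":0.4},{"tx":0,"ty":0,"tz":-15,"wx":0,"wy":0,"wz":0,"gripper":0.4},{"tx":0,"ty":0,"tz":-45,"wx":0,"wy":0,"wz":0,"gripper":0.4},{"tx":0,"ty":0,"tz":-75,"wx":0,"wy":0,"wz":0,"gripper":0.4},{"tx":0,"ty":0,"tz":-97.5,"wx":0,"wy":0,"wz":0,"gripper":0.4}])

```text
time: 41.95
position: [0.4918, -0.1253, 0.1021]
tool_rot: [3.084, 0.596, 0.001]
ft_force: [0.5, 0.0, -1.0]
grip_width: 0.493
grip_force: 30.0
```

```bash
python3 - <<'E'
from h import *
adv((0,0,-70));check()
t=vision.get_image('top')
for o in blades(t): print('bl',np.round(np.hstack(o),1))
print(ctrl.get_state()['joint_positions'].round(2))
plan([(dockp((1.5,36,98)),rdock()),(dockp((1.5,36,62)),rdock())],maxa=25)
E
```

```text
t 41.95 pos [ 0.4918 -0.1253  0.1021] err mm [ 0.5 -0.   2.2] deg [-0.04  0.04  0.04] F [ 0.5  0.  -1. ] w 42.9 gf 30.0
bl [ 479.5 -344.7  103.2   44.4   23.   440.8  233.7]
bl [ 541.5 -237.6   75.6   30.4   80.7  407.7  216.6]
bl [ 831.3 -105.7   77.4   56.2  -20.8  364.6  134.6]
bl [1165.6  743.   124.9   65.9  -34.4  134.    58.7]
[ 0.32  0.12 -0.13  1.94  0.02  1.08 -1.01]
call t [108.0, 66.5, 2.0] w [-0.0, -0.0, 0.288]
call t [-0.0, -0.0, 36.0] w [-0.0, -0.0, 0.0]
```

jog_arm(increments=[{"tx":18,"ty":11,"tz":0,"wx":0,"wy":0,"wz":0.05,"gripper":0.4},{"tx":44,"ty":27,"tz":1,"wx":0,"wy":0,"wz":0.12,"gripper":0.4},{"tx":72,"ty":44,"tz":1,"wx":0,"wy":0,"wz":0.19,"gripper":0.4},{"tx":96,"ty":59,"tz":2,"wx":0,"wy":0,"wz":0.25,"gripper":0.4},{"tx":108,"ty":66.5,"tz":2,"wx":0,"wy":0,"wz":0.288,"gripper":0.4}])

```text
time: 42.42
position: [0.6191, -0.147, 0.0974]
tool_rot: [3.138, 0.143, 0.002]
ft_force: [0.1, 1.5, 0.1]
grip_width: 0.493
grip_force: 30.0
```

jog_arm(increments=[{"tx":0,"ty":0,"tz":5,"wx":0,"wy":0,"wz":0,"gripper":0.4},{"tx":0,"ty":0,"tz":14,"wx":0,"wy":0,"wz":0,"gripper":0.4},{"tx":0,"ty":0,"tz":24,"wx":0,"wy":0,"wz":0,"gripper":0.4},{"tx":0,"ty":0,"tz":32,"wx":0,"wy":0,"wz":0,"gripper":0.4},{"tx":0,"ty":0,"tz":36,"wx":0,"wy":0,"wz":0,"gripper":0.4}])

```text
time: 42.83
position: [0.614, -0.1464, 0.0598]
tool_rot: [-3.137, -0.148, 0.006]
ft_force: [-0.1, 0.1, 0.6]
grip_width: 0.495
grip_force: 30.0
```

jog_arm(increments=[{"tx":0,"ty":0,"tz":0,"wx":0,"wy":0,"wz":0,"gripper":0.4},{"tx":0,"ty":0,"tz":0,"wx":0,"wy":0,"wz":0,"gripper":0.4},{"tx":0,"ty":0,"tz":0,"wx":0,"wy":0,"wz":0,"gripper":0.4},{"tx":0,"ty":0,"tz":0,"wx":0,"wy":0,"wz":0,"gripper":0.4},{"tx":0,"ty":0,"tz":0,"wx":0,"wy":0,"wz":0,"gripper":0.4}])

```text
time: 43.25
position: [0.6167, -0.1467, 0.0627]
tool_rot: [3.138, 0.147, 0.001]
ft_force: [0.2, -0.1, -0.8]
grip_width: 0.494
grip_force: 30.0
```

```bash
cat >> h.py <<'E'
def pinview(w):
    g=cv2.cvtColor(w['color'],cv2.COLOR_BGR2GRAY)
    t=np.load('w15.npy',allow_pickle=True).item();t=cv2.cvtColor(t['color'],cv2.COLOR_BGR2GRAY)[151:165,318:332]
    m=cv2.matchTemplate(g[140:190,296:350],t,cv2.TM_CCOEFF_NORMED);_,s,_,l=cv2.minMaxLoc(m)
    u,v=296+l[0]+6.5,140+l[1]+5.7;P=intool(w,u,v,.0195);print('pin px',u,v,round(s,2),'tool',np.round(P[:2],2))
    for r in range(150,178,2): print(r,g[r,308:342].tolist())
E
python3 - <<'E'
from h import *
check();w=vision.get_image('wrist');np.save('w18.npy',w,allow_pickle=True);pinview(w);check()
w=np.load('w15.npy',allow_pickle=True).item();pinview(w)
E
```

```text
t 43.25 pos [ 0.6167 -0.1467  0.0627] err mm [ 0.4 -0.2  0.8] deg [-0.03  0.04  0.04] F [ 0.2 -0.1 -0.8] w 43.0 gf 30.0
pin px 322.5 159.7 0.74 tool [45.53  0.29]
150 [82, 83, 78, 84, 83, 82, 78, 78, 85, 82, 83, 79, 81, 79, 84, 81, 82, 77, 83, 83, 80, 83, 80, 81, 81, 80, 79, 80, 80, 80, 82, 82, 83, 83]
152 [112, 113, 112, 113, 115, 115, 122, 129, 127, 129, 130, 125, 128, 128, 127, 125, 129, 124, 126, 126, 127, 130, 121, 107, 106, 109, 108, 109, 109, 106, 105, 110, 107, 108]
154 [253, 253, 253, 253, 253, 253, 232, 204, 214, 216, 216, 214, 213, 215, 215, 214, 215, 213, 213, 215, 214, 212, 189, 243, 253, 253, 253, 253, 253, 252, 253, 253, 253, 253]
156 [253, 253, 253, 253, 253, 253, 251, 198, 227, 228, 226, 211, 181, 165, 181, 180, 185, 214, 226, 227, 227, 224, 187, 252, 253, 253, 253, 253, 253, 253, 253, 253, 253, 253]
158 [253, 253, 253, 253, 253, 253, 251, 201, 226, 224, 191, 181, 205, 221, 232, 224, 215, 200, 200, 226, 227, 220, 190, 252, 253, 253, 253, 253, 253, 253, 253, 253, 253, 253]
160 [253, 253, 253, 253, 253, 253, 251, 202, 228, 222, 165, 199, 244, 253, 253, 253, 244, 214, 1
[... 3389 characters left out ...]

170 [245, 244, 245, 245, 245, 245, 242, 127, 158, 161, 164, 163, 164, 162, 161, 164, 166, 164, 161, 164, 164, 157, 136, 240, 245, 244, 246, 245, 245, 245, 245, 245, 245, 244]
172 [246, 246, 246, 246, 246, 245, 239, 140, 150, 149, 152, 150, 152, 150, 149, 150, 150, 149, 147, 148, 149, 145, 147, 243, 247, 246, 246, 246, 246, 246, 246, 247, 246, 246]
174 [247, 247, 247, 247, 247, 247, 248, 248, 248, 248, 248, 248, 248, 248, 249, 249, 249, 249, 248, 249, 249, 248, 248, 247, 248, 247, 247, 247, 247, 246, 248, 247, 247, 247]
176 [246, 247, 247, 247, 246, 246, 247, 247, 247, 248, 248, 247, 247, 247, 248, 247, 248, 248, 247, 247, 247, 247, 247, 246, 248, 247, 246, 247, 247, 247, 246, 246, 247, 246]
```

jog_arm(increments=[{"tx":-0.8,"ty":-0.1,"tz":3,"wx":0,"wy":0,"wz":0,"gripper":0.4},{"tx":-1.4,"ty":-0.2,"tz":6,"wx":0,"wy":0,"wz":0,"gripper":0.4},{"tx":-1.4,"ty":-0.2,"tz":9,"wx":0,"wy":0,"wz":0,"gripper":0.4},{"tx":-1.4,"ty":-0.2,"tz":12,"wx":0,"wy":0,"wz":0,"gripper":0.4},{"tx":-1.4,"ty":-0.2,"tz":14,"wx":0,"wy":0,"wz":0,"gripper":0.4}])

```text
time: 43.72
position: [0.6145, -0.1465, 0.0473]
tool_rot: [-3.138, -0.147, 0.002]
ft_force: [0.6, -0.1, -0.7]
grip_width: 0.494
grip_force: 30.0
```

jog_arm(increments=[{"tx":0,"ty":0,"tz":2,"wx":0,"wy":0,"wz":0,"gripper":0.4},{"tx":0,"ty":0,"tz":4,"wx":0,"wy":0,"wz":0,"gripper":0.4},{"tx":0,"ty":0,"tz":6,"wx":0,"wy":0,"wz":0,"gripper":0.4},{"tx":0,"ty":0,"tz":8,"wx":0,"wy":0,"wz":0,"gripper":0.4},{"tx":0,"ty":0,"tz":9.5,"wx":0,"wy":0,"wz":0,"gripper":0.4}])

```text
time: 44.13
position: [0.6148, -0.1466, 0.0383]
tool_rot: [-3.138, -0.148, 0.001]
ft_force: [-0.0, 0.9, 0.1]
grip_width: 0.496
grip_force: 30.0
```

jog_arm(increments=[{"tx":0,"ty":0,"tz":0.6,"wx":0,"wy":0,"wz":0,"gripper":0.4},{"tx":0,"ty":0,"tz":1.2,"wx":0,"wy":0,"wz":0,"gripper":0.4},{"tx":0,"ty":0,"tz":1.8,"wx":0,"wy":0,"wz":0,"gripper":0.4},{"tx":0,"ty":0,"tz":2,"wx":0,"wy":0,"wz":0,"gripper":0.4},{"tx":0,"ty":0,"tz":2,"wx":0,"wy":0,"wz":0,"gripper":0.4}])

```text
time: 44.55
position: [0.6149, -0.1466, 0.0368]
tool_rot: [-3.138, -0.147, 0.0]
ft_force: [-0.7, 0.1, -0.1]
grip_width: 0.494
grip_force: 30.0
```

```bash
python3 - <<'E'
from h import *
adv((-1.4,-.2,25.5));check();w=shot('wrist','w19.png')
g=cv2.cvtColor(w['color'],cv2.COLOR_BGR2GRAY)
for v in range(154,176,2): print(v,g[v,312:336].tolist())
E
```

```text
t 44.55 pos [ 0.6149 -0.1466  0.0368] err mm [ 0.  -0.1  0.4] deg [-0.01 -0.02  0.05] F [-0.7  0.1 -0.1] w 43.0 gf 30.0
154 [250, 249, 212, 160, 171, 171, 169, 168, 167, 169, 168, 169, 170, 171, 168, 170, 170, 165, 154, 228, 250, 250, 249, 250]
156 [249, 249, 244, 177, 205, 202, 203, 202, 200, 187, 190, 183, 196, 201, 201, 201, 201, 198, 169, 247, 249, 249, 249, 249]
158 [249, 250, 245, 181, 209, 208, 198, 162, 146, 157, 167, 170, 164, 160, 178, 201, 207, 202, 170, 248, 250, 250, 250, 250]
160 [250, 249, 246, 182, 210, 204, 152, 160, 180, 201, 208, 208, 205, 195, 181, 181, 209, 205, 171, 248, 251, 250, 250, 250]
162 [250, 250, 245, 180, 210, 197, 146, 176, 213, 245, 249, 249, 244, 227, 197, 177, 201, 203, 168, 248, 250, 249, 250, 249]
164 [249, 249, 246, 183, 207, 202, 141, 172, 231, 249, 248, 249, 249, 233, 189, 167, 199, 204, 167, 247, 249, 248, 249, 249]
166 [248, 248, 244, 169, 207, 206, 178, 144, 153, 193, 228, 230, 213, 169, 166, 190, 207, 202, 169, 247, 248, 249, 248, 248]
168 [247, 248, 245, 172, 207, 206, 208, 209, 194, 171, 175, 176, 185, 188, 206, 210, 208, 203, 168, 247, 248, 247, 247, 247]
170 [249, 249, 248, 181, 186, 187, 187, 190, 186, 186, 186, 186, 188, 188, 187, 186, 186, 183, 196, 248, 249, 249, 249, 249]
172 [249, 250, 250, 250, 250, 251, 250, 251, 250, 250, 250, 251, 251, 251, 251, 251, 251, 250, 250, 248, 249, 250, 249, 250]
174 [249, 249, 249, 249, 249, 249, 249, 249, 249, 250, 250, 249, 249, 249, 249, 250, 249, 250, 249, 247, 249, 249, 249, 249]
```

jog_arm(increments=[{"tx":0,"ty":0,"tz":0,"wx":0,"wy":0,"wz":0,"gripper":0.62},{"tx":0,"ty":0,"tz":0,"wx":0,"wy":0,"wz":0,"gripper":0.62},{"tx":0,"ty":0,"tz":0,"wx":0,"wy":0,"wz":0,"gripper":0.62},{"tx":0,"ty":0,"tz":0,"wx":0,"wy":0,"wz":0,"gripper":0.62},{"tx":0,"ty":0,"tz":0,"wx":0,"wy":0,"wz":0,"gripper":0.62}])

```text
time: 45.02
position: [0.6149, -0.1466, 0.0365]
tool_rot: [-3.138, -0.147, 0.001]
ft_force: [-0.5, -0.6, -0.6]
grip_width: 0.615
grip_force: 0.0
```

jog_arm(increments=[{"tx":0,"ty":0,"tz":-5,"wx":0,"wy":0,"wz":0,"gripper":0.62},{"tx":0,"ty":0,"tz":-20,"wx":0,"wy":0,"wz":0,"gripper":0.62},{"tx":0,"ty":0,"tz":-38,"wx":0,"wy":0,"wz":0,"gripper":0.62},{"tx":0,"ty":0,"tz":-52,"wx":0,"wy":0,"wz":0,"gripper":0.8},{"tx":0,"ty":0,"tz":-60,"wx":0,"wy":0,"wz":0,"gripper":0.8}])

```text
time: 45.43
position: [0.616, -0.1468, 0.099]
tool_rot: [3.137, 0.147, 0.004]
ft_force: [0.3, 0.2, 0.4]
grip_width: 0.7
grip_force: 0.0
```

```bash
sed -i 's/^DOCK=.*/DOCK=(.6181,-.1824,.0960)/' h.py; python3 - <<'E'
from h import *
adv((0,0,-60));check()
for o in blades(vision.get_image('top')): print('bl',np.round(np.hstack(o),1))
plan([((.4764,-.2021,.075),blv(.3)),((.4764,-.2021,.030),blv(.3))])
E
```

```text
t 45.43 pos [ 0.616  -0.1468  0.099 ] err mm [ 1.1 -0.3  2.5] deg [-0.06  0.14  0.05] F [0.3 0.2 0.4] w 60.9 gf 0.0
bl [ 479.5 -344.7  103.2   44.4   23.   441.1  233.9]
bl [ 744.  -271.    74.7   28.9   80.7  413.7  157.9]
bl [ 831.3 -105.7   77.4   56.2  -20.8  364.5  134.4]
bl [1166.   742.7  123.8   65.6  -35.3  134.    58.4]
bl [1287.7  697.1   65.2   53.    -4.6  149.1   27.1]
call t [-143.0, 42.0, 21.5] w [-0.0, -0.0, 0.089]
call t [-0.0, 0.5, 45.0] w [-0.0, -0.0, 0.0]
```

jog_arm(increments=[{"tx":-24,"ty":7,"tz":3,"wx":0,"wy":0,"wz":0.015,"gripper":0.8},{"tx":-58,"ty":17,"tz":8,"wx":0,"wy":0,"wz":0.035,"gripper":0.8},{"tx":-95,"ty":28,"tz":14,"wx":0,"wy":0,"wz":0.06,"gripper":0.8},{"tx":-126,"ty":37,"tz":19,"wx":0,"wy":0,"wz":0.08,"gripper":0.8},{"tx":-143,"ty":42,"tz":21.5,"wx":0,"wy":0,"wz":0.089,"gripper":0.8}])

```text
time: 45.9
position: [0.4716, -0.2035, 0.0735]
tool_rot: [-3.141, -0.001, 0.007]
ft_force: [-0.5, -0.7, -0.9]
grip_width: 0.804
grip_force: 0.0
```

jog_arm(increments=[{"tx":0,"ty":0.5,"tz":5,"wx":0,"wy":0,"wz":0,"gripper":0.8},{"tx":0,"ty":0.5,"tz":16,"wx":0,"wy":0,"wz":0,"gripper":0.8},{"tx":0,"ty":0.5,"tz":28,"wx":0,"wy":0,"wz":0,"gripper":0.8},{"tx":0,"ty":0.5,"tz":38,"wx":0,"wy":0,"wz":0,"gripper":0.8},{"tx":0,"ty":0.5,"tz":45,"wx":0,"wy":0,"wz":0,"gripper":0.8}])

```text
time: 46.32
position: [0.4764, -0.201, 0.0279]
tool_rot: [-3.14, -0.011, 0.004]
ft_force: [-0.0, 1.1, 0.4]
grip_width: 0.801
grip_force: 0.0
```

jog_arm(increments=[{"tx":0,"ty":0,"tz":0,"wx":0,"wy":0,"wz":0,"gripper":0.8},{"tx":0,"ty":0,"tz":5,"wx":0,"wy":0,"wz":0,"gripper":0.8},{"tx":0,"ty":0,"tz":11,"wx":0,"wy":0,"wz":0,"gripper":0.8},{"tx":0,"ty":0,"tz":17,"wx":0,"wy":0,"wz":0,"gripper":0.8},{"tx":0,"ty":0,"tz":21,"wx":0,"wy":0,"wz":0,"gripper":0.8}])

```text
time: 46.73
position: [0.4763, -0.2022, 0.0085]
tool_rot: [-3.141, -0.008, 0.001]
ft_force: [0.3, 0.5, -0.8]
grip_width: 0.801
grip_force: 0.0
```

jog_arm(increments=[{"tx":0,"ty":0,"tz":2,"wx":0,"wy":0,"wz":0,"gripper":0.8},{"tx":0,"ty":0,"tz":4,"wx":0,"wy":0,"wz":0,"gripper":0.8},{"tx":0,"ty":0,"tz":6,"wx":0,"wy":0,"wz":0,"gripper":0.8},{"tx":0,"ty":0,"tz":6.5,"wx":0,"wy":0,"wz":0,"gripper":0.8},{"tx":0,"ty":0,"tz":6.5,"wx":0,"wy":0,"wz":0,"gripper":0.4}])

```text
time: 47.15
position: [0.4765, -0.2023, 0.0026]
tool_rot: [-3.142, -0.008, 0.001]
ft_force: [-0.1, 0.5, -0.2]
grip_width: 0.773
grip_force: 0.0
```

jog_arm(increments=[{"tx":0,"ty":0,"tz":0,"wx":0,"wy":0,"wz":0,"gripper":0.4},{"tx":0,"ty":0,"tz":0,"wx":0,"wy":0,"wz":0,"gripper":0.4},{"tx":0,"ty":0,"tz":0,"wx":0,"wy":0,"wz":0,"gripper":0.4},{"tx":0,"ty":0,"tz":0,"wx":0,"wy":0,"wz":0,"gripper":0.4},{"tx":0,"ty":0,"tz":0,"wx":0,"wy":0,"wz":0,"gripper":0.4}])

```text
time: 47.57
position: [0.4765, -0.2023, 0.0027]
tool_rot: [3.142, 0.008, -0.0]
ft_force: [-0.8, 0.5, 1.1]
grip_width: 0.49
grip_force: 30.0
```

jog_arm(increments=[{"tx":0,"ty":0,"tz":0,"wx":0,"wy":0,"wz":0,"gripper":0.4},{"tx":0,"ty":0,"tz":-15,"wx":0,"wy":0,"wz":0,"gripper":0.4},{"tx":0,"ty":0,"tz":-45,"wx":0,"wy":0,"wz":0,"gripper":0.4},{"tx":0,"ty":0,"tz":-75,"wx":0,"wy":0,"wz":0,"gripper":0.4},{"tx":0,"ty":0,"tz":-97.5,"wx":0,"wy":0,"wz":0,"gripper":0.4}])

```text
time: 47.98
position: [0.4769, -0.2025, 0.1021]
tool_rot: [3.141, 0.008, 0.001]
ft_force: [1.1, -0.0, -0.3]
grip_width: 0.49
grip_force: 30.0
```

```bash
python3 - <<'E'
from h import *
adv((0,0,-70));check()
plan([(dockp((0,-36,98)),rdock()),(dockp((0,-36,62)),rdock())],maxa=25)
E
```

```text
t 47.98 pos [ 0.4769 -0.2025  0.1021] err mm [ 0.4 -0.1  2.2] deg [-0.04  0.05  0.05] F [ 1.1 -0.  -0.3] w 42.6 gf 30.0
call t [145.0, 16.5, 2.0] w [-0.0, -0.0, -0.09]
call t [-0.0, 0.0, 36.0] w [-0.0, -0.0, -0.0]
```

jog_arm(increments=[{"tx":24,"ty":3,"tz":0,"wx":0,"wy":0,"wz":-0.015,"gripper":0.4},{"tx":59,"ty":7,"tz":1,"wx":0,"wy":0,"wz":-0.035,"gripper":0.4},{"tx":97,"ty":11,"tz":1,"wx":0,"wy":0,"wz":-0.06,"gripper":0.4},{"tx":129,"ty":14.5,"tz":2,"wx":0,"wy":0,"wz":-0.08,"gripper":0.4},{"tx":145,"ty":16.5,"tz":2,"wx":0,"wy":0,"wz":-0.09,"gripper":0.4}])

```text
time: 48.4
position: [0.625, -0.2174, 0.0975]
tool_rot: [-3.137, -0.153, -0.003]
ft_force: [0.5, -0.1, -1.3]
grip_width: 0.49
grip_force: 30.0
```

jog_arm(increments=[{"tx":0,"ty":0,"tz":5,"wx":0,"wy":0,"wz":0,"gripper":0.4},{"tx":0,"ty":0,"tz":14,"wx":0,"wy":0,"wz":0,"gripper":0.4},{"tx":0,"ty":0,"tz":24,"wx":0,"wy":0,"wz":0,"gripper":0.4},{"tx":0,"ty":0,"tz":32,"wx":0,"wy":0,"wz":0,"gripper":0.4},{"tx":0,"ty":0,"tz":36,"wx":0,"wy":0,"wz":0,"gripper":0.4}])

```text
time: 48.82
position: [0.6191, -0.218, 0.0598]
tool_rot: [-3.137, -0.148, 0.006]
ft_force: [0.0, 0.4, -0.8]
grip_width: 0.49
grip_force: 30.0
```

jog_arm(increments=[{"tx":0,"ty":0,"tz":0,"wx":0,"wy":0,"wz":0,"gripper":0.4},{"tx":0,"ty":0,"tz":0,"wx":0,"wy":0,"wz":0,"gripper":0.4},{"tx":0,"ty":0,"tz":0,"wx":0,"wy":0,"wz":0,"gripper":0.4},{"tx":0,"ty":0,"tz":0,"wx":0,"wy":0,"wz":0,"gripper":0.4},{"tx":0,"ty":0,"tz":0,"wx":0,"wy":0,"wz":0,"gripper":0.4}])

```text
time: 49.23
position: [0.6219, -0.2182, 0.0628]
tool_rot: [3.138, 0.149, 0.001]
ft_force: [-0.0, -0.2, -0.8]
grip_width: 0.495
grip_force: 30.0
```

```bash
python3 - <<'E'
from h import *
check();w=vision.get_image('wrist');np.save('w20.npy',w,allow_pickle=True);pinview(w);check()
E
```

```text
t 49.23 pos [ 0.6219 -0.2182  0.0628] err mm [ 0.3 -0.2  0.8] deg [-0.03  0.04  0.04] F [-0.  -0.2 -0.8] w 43.1 gf 30.0
pin px 322.5 157.7 0.8 tool [46.82  0.29]
150 [113, 112, 112, 116, 111, 111, 110, 110, 107, 108, 112, 112, 111, 111, 113, 111, 110, 107, 111, 107, 108, 105, 106, 108, 106, 105, 106, 110, 106, 109, 103, 106, 104, 103]
152 [178, 180, 175, 179, 178, 180, 186, 187, 187, 188, 186, 187, 189, 185, 186, 177, 184, 186, 186, 186, 186, 190, 186, 186, 176, 173, 178, 174, 177, 180, 174, 178, 178, 176]
154 [221, 223, 222, 223, 225, 220, 181, 193, 201, 205, 203, 191, 163, 144, 150, 155, 160, 165, 192, 204, 204, 199, 169, 202, 226, 226, 228, 227, 227, 227, 227, 228, 228, 227]
156 [245, 246, 245, 246, 245, 244, 234, 169, 202, 200, 185, 146, 160, 188, 203, 206, 194, 183, 169, 189, 201, 197, 163, 244, 245, 245, 245, 246, 245, 245, 245, 245, 245, 245]
158 [246, 246, 246, 246, 246, 246, 236, 172, 202, 198, 170, 146, 186, 239, 245, 245, 243, 213, 179, 174, 202, 196, 165, 247, 246, 246, 247, 246, 247, 246, 247, 246, 246, 246]
160 [247, 247, 247, 246, 246, 246, 238, 171, 200, 201, 196, 140
[... 931 characters left out ...]
 239, 245, 245, 245, 245, 246, 245, 245, 245, 244, 243]
172 [246, 245, 245, 246, 246, 246, 247, 247, 247, 247, 247, 247, 247, 247, 247, 248, 247, 247, 247, 247, 247, 247, 247, 244, 246, 245, 245, 246, 246, 246, 246, 246, 246, 246]
174 [245, 245, 245, 246, 246, 246, 245, 246, 246, 246, 246, 246, 247, 246, 247, 246, 246, 246, 246, 247, 246, 246, 246, 244, 245, 246, 246, 245, 245, 246, 245, 245, 245, 245]
176 [246, 245, 244, 244, 245, 245, 244, 245, 245, 245, 246, 245, 244, 245, 245, 245, 245, 245, 245, 245, 245, 245, 245, 243, 245, 244, 245, 245, 245, 245, 245, 245, 245, 245]
t 49.28 pos [ 0.6219 -0.2182  0.0626] err mm [ 0.2 -0.2  0.7] deg [-0.03  0.02  0.04] F [ 0.7 -0.1 -0.3] w 43.3 gf 30.0
```

jog_arm(increments=[{"tx":-0.1,"ty":0,"tz":3,"wx":0,"wy":0,"wz":0,"gripper":0.4},{"tx":-0.2,"ty":0,"tz":6,"wx":0,"wy":0,"wz":0,"gripper":0.4},{"tx":-0.2,"ty":0,"tz":9,"wx":0,"wy":0,"wz":0,"gripper":0.4},{"tx":-0.2,"ty":0,"tz":12,"wx":0,"wy":0,"wz":0,"gripper":0.4},{"tx":-0.2,"ty":0,"tz":14,"wx":0,"wy":0,"wz":0,"gripper":0.4}])

```text
time: 49.7
position: [0.621, -0.218, 0.0473]
tool_rot: [-3.138, -0.149, 0.002]
ft_force: [-0.2, 0.7, -0.2]
grip_width: 0.488
grip_force: 30.0
```

jog_arm(increments=[{"tx":0,"ty":0,"tz":2,"wx":0,"wy":0,"wz":0,"gripper":0.4},{"tx":0,"ty":0,"tz":4,"wx":0,"wy":0,"wz":0,"gripper":0.4},{"tx":0,"ty":0,"tz":6,"wx":0,"wy":0,"wz":0,"gripper":0.4},{"tx":0,"ty":0,"tz":8,"wx":0,"wy":0,"wz":0,"gripper":0.4},{"tx":0,"ty":0,"tz":9.5,"wx":0,"wy":0,"wz":0,"gripper":0.4}])

```text
time: 50.12
position: [0.6213, -0.2181, 0.0383]
tool_rot: [-3.138, -0.149, 0.001]
ft_force: [-0.1, 0.0, -0.4]
grip_width: 0.492
grip_force: 30.0
```

jog_arm(increments=[{"tx":0,"ty":0,"tz":0.6,"wx":0,"wy":0,"wz":0,"gripper":0.4},{"tx":0,"ty":0,"tz":1.2,"wx":0,"wy":0,"wz":0,"gripper":0.4},{"tx":0,"ty":0,"tz":1.8,"wx":0,"wy":0,"wz":0,"gripper":0.4},{"tx":0,"ty":0,"tz":2,"wx":0,"wy":0,"wz":0,"gripper":0.4},{"tx":0,"ty":0,"tz":2,"wx":0,"wy":0,"wz":0,"gripper":0.4}])

```text
time: 50.53
position: [0.6214, -0.2181, 0.0368]
tool_rot: [-3.138, -0.149, 0.0]
ft_force: [-0.4, 0.1, 0.2]
grip_width: 0.491
grip_force: 30.0
```

```bash
python3 - <<'E'
from h import *
adv((-.2,0,25.5));check();w=shot('wrist','w21.png')
g=cv2.cvtColor(w['color'],cv2.COLOR_BGR2GRAY)
for v in range(154,176,2): print(v,g[v,312:336].tolist())
E
```

```text
t 50.53 pos [ 0.6214 -0.2181  0.0368] err mm [-0.  -0.1  0.4] deg [-0.01 -0.02  0.04] F [-0.4  0.1  0.2] w 42.7 gf 30.0
154 [223, 217, 177, 161, 170, 172, 170, 170, 168, 173, 168, 169, 169, 167, 167, 168, 170, 164, 146, 191, 225, 224, 226, 226]
156 [246, 246, 236, 165, 196, 195, 195, 195, 196, 182, 175, 172, 179, 189, 195, 197, 197, 192, 159, 244, 245, 245, 245, 245]
158 [246, 245, 237, 171, 198, 202, 195, 177, 145, 153, 161, 171, 160, 159, 156, 189, 198, 196, 161, 245, 246, 246, 246, 245]
160 [246, 246, 236, 166, 200, 195, 163, 148, 165, 190, 205, 211, 203, 193, 175, 169, 186, 196, 164, 244, 247, 247, 247, 247]
162 [245, 246, 237, 171, 197, 192, 138, 155, 192, 240, 245, 245, 244, 231, 197, 175, 180, 195, 160, 240, 246, 247, 246, 246]
164 [246, 245, 238, 173, 199, 196, 155, 139, 178, 241, 245, 245, 245, 235, 180, 160, 183, 195, 157, 239, 245, 246, 245, 246]
166 [244, 244, 238, 170, 198, 197, 195, 169, 141, 147, 183, 202, 200, 162, 157, 177, 198, 194, 160, 238, 244, 245, 244, 244]
168 [243, 244, 237, 170, 196, 197, 199, 197, 195, 184, 183, 176, 178, 199, 195, 197, 197, 190, 141, 237, 243, 244, 244, 243]
170 [245, 245, 240, 158, 164, 162, 162, 164, 164, 164, 164, 167, 164, 163, 164, 161, 164, 160, 166, 240, 245, 245, 245, 245]
172 [246, 246, 247, 247, 247, 247, 247, 247, 247, 247, 247, 247, 248, 247, 247, 247, 247, 247, 247, 245, 246, 246, 246, 246]
174 [245, 245, 245, 246, 246, 246, 245, 245, 247, 246, 245, 246, 246, 246, 246, 246, 246, 245, 246, 244, 245, 245, 245, 245]
```

Good. Release and fetch the last blade (coarse).

jog_arm(increments=[{"tx":0,"ty":0,"tz":0,"wx":0,"wy":0,"wz":0,"gripper":0.62},{"tx":0,"ty":0,"tz":0,"wx":0,"wy":0,"wz":0,"gripper":0.62},{"tx":0,"ty":0,"tz":0,"wx":0,"wy":0,"wz":0,"gripper":0.62},{"tx":0,"ty":0,"tz":0,"wx":0,"wy":0,"wz":0,"gripper":0.62},{"tx":0,"ty":0,"tz":0,"wx":0,"wy":0,"wz":0,"gripper":0.62}])

```text
time: 51.0
position: [0.6213, -0.2181, 0.0365]
tool_rot: [-3.138, -0.149, 0.001]
ft_force: [0.0, 0.3, -0.5]
grip_width: 0.615
grip_force: 0.0
```

jog_arm(increments=[{"tx":0,"ty":0,"tz":-5,"wx":0,"wy":0,"wz":0,"gripper":0.62},{"tx":0,"ty":0,"tz":-20,"wx":0,"wy":0,"wz":0,"gripper":0.62},{"tx":0,"ty":0,"tz":-38,"wx":0,"wy":0,"wz":0,"gripper":0.62},{"tx":0,"ty":0,"tz":-52,"wx":0,"wy":0,"wz":0,"gripper":0.8},{"tx":0,"ty":0,"tz":-60,"wx":0,"wy":0,"wz":0,"gripper":0.8}])

```text
time: 51.42
position: [0.6226, -0.2185, 0.0993]
tool_rot: [3.137, 0.149, 0.004]
ft_force: [0.2, -0.5, 0.8]
grip_width: 0.702
grip_force: 0.0
```

```bash
python3 - <<'E'
from h import *
adv((0,0,-60));check()
for o in blades(vision.get_image('top')): print('bl',np.round(np.hstack(o),1))
plan([((.4795,-.3447,.075),blv(23)),((.4795,-.3447,.030),blv(23))],maxd=.14)
E
```

```text
t 51.42 pos [ 0.6226 -0.2185  0.0993] err mm [ 1.1 -0.5  2.8] deg [-0.08  0.15  0.04] F [ 0.2 -0.5  0.8] w 61.0 gf 0.0
bl [ 754.4 -388.3   79.6   28.2   74.1  447.1  154. ]
bl [ 831.3 -105.7   77.4   56.2  -20.8  364.5  134.4]
bl [1165.6  743.   124.9   65.9  -34.4  133.9   58.6]
bl [1287.7  697.1   65.2   53.    -4.6  149.1   27.1]
call t [-76.5, 56.5, 10.5] w [-0.0, -0.0, -0.153]
call t [-84.5, 43.5, 11.0] w [-0.0, -0.0, -0.153]
call t [-0.0, 0.0, 45.0] w [-0.0, -0.0, 0.0]
```

jog_arm(increments=[{"tx":-13,"ty":9,"tz":2,"wx":0,"wy":0,"wz":-0.025,"gripper":0.8},{"tx":-29,"ty":21,"tz":4,"wx":0,"wy":0,"wz":-0.055,"gripper":0.8},{"tx":-46,"ty":34,"tz":6,"wx":0,"wy":0,"wz":-0.09,"gripper":0.8},{"tx":-62,"ty":46,"tz":8,"wx":0,"wy":0,"wz":-0.125,"gripper":0.8},{"tx":-76.5,"ty":56.5,"tz":10.5,"wx":0,"wy":0,"wz":-0.153,"gripper":0.8}])

```text
time: 51.88
position: [0.5491, -0.2826, 0.0856]
tool_rot: [-3.117, -0.39, 0.002]
ft_force: [-0.0, -0.1, -0.2]
grip_width: 0.801
grip_force: 0.0
```

jog_arm(increments=[{"tx":-20,"ty":10,"tz":2,"wx":0,"wy":0,"wz":-0.035,"gripper":0.8},{"tx":-42,"ty":21,"tz":5,"wx":0,"wy":0,"wz":-0.075,"gripper":0.8},{"tx":-62,"ty":32,"tz":8,"wx":0,"wy":0,"wz":-0.115,"gripper":0.8},{"tx":-77,"ty":39.5,"tz":10,"wx":0,"wy":0,"wz":-0.14,"gripper":0.8},{"tx":-84.5,"ty":43.5,"tz":11,"wx":0,"wy":0,"wz":-0.153,"gripper":0.8}])

```text
time: 52.3
position: [0.4762, -0.3468, 0.0743]
tool_rot: [-3.079, -0.622, 0.004]
ft_force: [-0.5, -0.3, 0.5]
grip_width: 0.796
grip_force: 0.0
```

```bash
python3 - <<'E'
from h import *
check()
vision.get_image('wrist');print([(np.round(d['bbox']),round(d['conf'],2)) for d in vision.spot_in('wrist','coarse')])
vision.get_image('top');print([(np.round(d['bbox']),round(d['conf'],2)) for d in vision.spot_in('top','coarse')])
w=vision.get_image('wrist');notched(w,.0725)
w=vision.get_image('wrist');g=cv2.cvtColor(w['color'],cv2.COLOR_BGR2GRAY)
a=np.where(g[195,270:380]>180)[0]+270;print(a.min(),a.max(),[np.round(intool(w,u,195,.0725)[:2],1) for u in(a.min(),a.max())])
check()
E
```

```text
t 52.3 pos [ 0.4762 -0.3468  0.0743] err mm [-3.3 -2.2 44.4] deg [ 0.04 -0.16  0.18] F [-0.5 -0.3  0.5] w 69.3 gf 0.0
[(array([296., 140., 350., 243.]), 0.63)]
[]
end x 51.17 yaw 0.0 [[51.2, -18.2], [51.2, -14.9], [51.2, 15.6], [51.2, 18.9], [51.2, 22.2]]
299 349 [array([  9.1, -19.9]), array([ 9.1, 23.1])]
t 52.6 pos [ 0.4804 -0.3434  0.0751] err mm [ 0.9  1.2 45.2] deg [ 0.02  0.01 -0.05] F [ 0.6  0.1 -0.4] w 69.7 gf 0.0
```

Blade is where expected, aligned. Descend, grip, lift.

jog_arm(increments=[{"tx":0,"ty":0,"tz":5,"wx":0,"wy":0,"wz":0,"gripper":0.8},{"tx":0,"ty":0,"tz":16,"wx":0,"wy":0,"wz":0,"gripper":0.8},{"tx":0,"ty":0,"tz":28,"wx":0,"wy":0,"wz":0,"gripper":0.8},{"tx":0,"ty":0,"tz":38,"wx":0,"wy":0,"wz":0,"gripper":0.8},{"tx":0,"ty":0,"tz":45,"wx":0,"wy":0,"wz":0,"gripper":0.8}])

```text
time: 53.02
position: [0.4783, -0.3436, 0.0276]
tool_rot: [-3.076, -0.626, 0.004]
ft_force: [0.7, 0.3, -0.8]
grip_width: 0.799
grip_force: 0.0
```

jog_arm(increments=[{"tx":0,"ty":0,"tz":0,"wx":0,"wy":0,"wz":0,"gripper":0.8},{"tx":0,"ty":0,"tz":5,"wx":0,"wy":0,"wz":0,"gripper":0.8},{"tx":0,"ty":0,"tz":11,"wx":0,"wy":0,"wz":0,"gripper":0.8},{"tx":0,"ty":0,"tz":17,"wx":0,"wy":0,"wz":0,"gripper":0.8},{"tx":0,"ty":0,"tz":21,"wx":0,"wy":0,"wz":0,"gripper":0.8}])

```text
time: 53.43
position: [0.4791, -0.3445, 0.0084]
tool_rot: [-3.078, -0.625, 0.001]
ft_force: [0.3, -0.7, 1.2]
grip_width: 0.802
grip_force: 0.0
```

jog_arm(increments=[{"tx":0,"ty":0,"tz":2,"wx":0,"wy":0,"wz":0,"gripper":0.8},{"tx":0,"ty":0,"tz":4,"wx":0,"wy":0,"wz":0,"gripper":0.8},{"tx":0,"ty":0,"tz":6,"wx":0,"wy":0,"wz":0,"gripper":0.8},{"tx":0,"ty":0,"tz":6.5,"wx":0,"wy":0,"wz":0,"gripper":0.8},{"tx":0,"ty":0,"tz":6.5,"wx":0,"wy":0,"wz":0,"gripper":0.4}])

```text
time: 53.85
position: [0.4793, -0.3446, 0.0026]
tool_rot: [-3.079, -0.626, 0.001]
ft_force: [-0.3, -0.4, 0.8]
grip_width: 0.773
grip_force: 0.0
```

jog_arm(increments=[{"tx":0,"ty":0,"tz":0,"wx":0,"wy":0,"wz":0,"gripper":0.4},{"tx":0,"ty":0,"tz":0,"wx":0,"wy":0,"wz":0,"gripper":0.4},{"tx":0,"ty":0,"tz":0,"wx":0,"wy":0,"wz":0,"gripper":0.4},{"tx":0,"ty":0,"tz":0,"wx":0,"wy":0,"wz":0,"gripper":0.4},{"tx":0,"ty":0,"tz":0,"wx":0,"wy":0,"wz":0,"gripper":0.4}])

```text
time: 54.27
position: [0.4794, -0.3446, 0.0028]
tool_rot: [3.079, 0.626, -0.0]
ft_force: [0.2, -0.7, -0.8]
grip_width: 0.492
grip_force: 30.0
```

jog_arm(increments=[{"tx":0,"ty":0,"tz":0,"wx":0,"wy":0,"wz":0,"gripper":0.4},{"tx":0,"ty":0,"tz":-15,"wx":0,"wy":0,"wz":0,"gripper":0.4},{"tx":0,"ty":0,"tz":-45,"wx":0,"wy":0,"wz":0,"gripper":0.4},{"tx":0,"ty":0,"tz":-75,"wx":0,"wy":0,"wz":0,"gripper":0.4},{"tx":0,"ty":0,"tz":-97.5,"wx":0,"wy":0,"wz":0,"gripper":0.4}])

```text
time: 54.68
position: [0.4797, -0.3448, 0.1022]
tool_rot: [3.078, 0.625, 0.001]
ft_force: [1.2, -0.1, -0.6]
grip_width: 0.491
grip_force: 30.0
```

```bash
python3 - <<'E'
from h import *
adv((0,0,-70));check()
plan([(dockp((0,-108,98)),rdock()),(dockp((0,-108,62)),rdock())],maxa=25)
E
```

```text
t 54.68 pos [ 0.4797 -0.3448  0.1022] err mm [ 0.3 -0.3  2.3] deg [-0.07  0.02  0.05] F [ 1.2 -0.1 -0.6] w 42.7 gf 30.0
call t [158.5, 8.0, 2.0] w [-0.0, -0.0, 0.306]
call t [-0.0, -0.0, 36.0] w [-0.0, -0.0, -0.0]
```

jog_arm(increments=[{"tx":26,"ty":1,"tz":0,"wx":0,"wy":0,"wz":0.05,"gripper":0.4},{"tx":64,"ty":3,"tz":1,"wx":0,"wy":0,"wz":0.12,"gripper":0.4},{"tx":104,"ty":5,"tz":1,"wx":0,"wy":0,"wz":0.2,"gripper":0.4},{"tx":140,"ty":7,"tz":2,"wx":0,"wy":0,"wz":0.27,"gripper":0.4},{"tx":158.5,"ty":8,"tz":2,"wx":0,"wy":0,"wz":0.306,"gripper":0.4}])

```text
time: 55.1
position: [0.6327, -0.2858, 0.0976]
tool_rot: [-3.136, -0.151, -0.003]
ft_force: [-0.0, 0.1, -0.5]
grip_width: 0.494
grip_force: 30.0
```

jog_arm(increments=[{"tx":0,"ty":0,"tz":5,"wx":0,"wy":0,"wz":0,"gripper":0.4},{"tx":0,"ty":0,"tz":14,"wx":0,"wy":0,"wz":0,"gripper":0.4},{"tx":0,"ty":0,"tz":24,"wx":0,"wy":0,"wz":0,"gripper":0.4},{"tx":0,"ty":0,"tz":32,"wx":0,"wy":0,"wz":0,"gripper":0.4},{"tx":0,"ty":0,"tz":36,"wx":0,"wy":0,"wz":0,"gripper":0.4}])

```text
time: 55.52
position: [0.6256, -0.291, 0.0597]
tool_rot: [-3.137, -0.146, 0.006]
ft_force: [0.2, 0.1, -1.5]
grip_width: 0.489
grip_force: 30.0
```

jog_arm(increments=[{"tx":0,"ty":0,"tz":0,"wx":0,"wy":0,"wz":0,"gripper":0.4},{"tx":0,"ty":0,"tz":0,"wx":0,"wy":0,"wz":0,"gripper":0.4},{"tx":0,"ty":0,"tz":0,"wx":0,"wy":0,"wz":0,"gripper":0.4},{"tx":0,"ty":0,"tz":0,"wx":0,"wy":0,"wz":0,"gripper":0.4},{"tx":0,"ty":0,"tz":0,"wx":0,"wy":0,"wz":0,"gripper":0.4}])

```text
time: 55.93
position: [0.6287, -0.2902, 0.0628]
tool_rot: [3.138, 0.149, 0.001]
ft_force: [-0.1, -0.7, -0.8]
grip_width: 0.491
grip_force: 30.0
```

```bash
python3 - <<'E'
from h import *
check();w=vision.get_image('wrist');np.save('w22.npy',w,allow_pickle=True);pinview(w);check()
E
```

```text
t 55.93 pos [ 0.6287 -0.2902  0.0628] err mm [ 0.2 -0.2  0.9] deg [-0.03  0.03  0.04] F [-0.1 -0.7 -0.8] w 42.7 gf 30.0
pin px 322.5 157.7 0.82 tool [46.82  0.29]
150 [102, 97, 99, 99, 99, 102, 99, 100, 99, 98, 98, 103, 103, 99, 98, 98, 103, 97, 99, 100, 99, 99, 96, 97, 97, 99, 96, 96, 94, 95, 96, 97, 95, 99]
152 [186, 184, 187, 184, 188, 187, 195, 195, 197, 196, 195, 199, 196, 200, 197, 198, 198, 197, 198, 196, 197, 197, 197, 185, 185, 187, 186, 186, 186, 186, 187, 186, 186, 185]
154 [227, 227, 228, 227, 227, 225, 196, 222, 229, 228, 228, 209, 164, 170, 148, 162, 177, 214, 230, 229, 230, 228, 191, 199, 229, 228, 230, 228, 229, 228, 229, 229, 228, 229]
156 [245, 245, 245, 246, 245, 245, 239, 195, 227, 224, 181, 146, 171, 190, 206, 194, 183, 170, 186, 227, 226, 224, 174, 242, 245, 245, 244, 245, 244, 244, 245, 244, 244, 245]
158 [245, 246, 246, 245, 246, 246, 239, 193, 225, 219, 145, 166, 207, 243, 245, 243, 226, 189, 172, 217, 224, 222, 172, 244, 246, 246, 246, 246, 246, 246, 246, 246, 245, 245]
160 [246, 246, 246, 246, 246, 246, 240, 191, 221, 217, 165, 148, 209, 243, 245, 245, 229,
[... 902 characters left out ...]
59, 242, 245, 245, 244, 244, 245, 246, 245, 244, 245, 244]
172 [245, 245, 246, 245, 245, 246, 246, 246, 246, 246, 246, 247, 247, 246, 246, 247, 247, 246, 246, 247, 247, 247, 247, 244, 245, 246, 246, 244, 245, 246, 246, 246, 245, 245]
174 [245, 245, 245, 245, 245, 245, 244, 245, 245, 245, 245, 245, 245, 245, 245, 245, 245, 245, 245, 245, 246, 246, 245, 243, 244, 245, 245, 244, 244, 245, 245, 245, 245, 244]
176 [244, 244, 244, 245, 244, 245, 243, 244, 244, 244, 244, 244, 245, 244, 244, 245, 245, 245, 244, 245, 244, 245, 244, 242, 244, 244, 244, 244, 244, 244, 244, 244, 244, 245]
t 55.98 pos [ 0.6286 -0.2902  0.0627] err mm [ 0.2 -0.2  0.7] deg [-0.03  0.02  0.04] F [0.2 0.  0.2] w 42.8 gf 30.0
```

jog_arm(increments=[{"tx":-0.1,"ty":-0.2,"tz":3,"wx":0,"wy":0,"wz":0,"gripper":0.4},{"tx":-0.2,"ty":-0.4,"tz":6,"wx":0,"wy":0,"wz":0,"gripper":0.4},{"tx":-0.2,"ty":-0.4,"tz":9,"wx":0,"wy":0,"wz":0,"gripper":0.4},{"tx":-0.2,"ty":-0.4,"tz":12,"wx":0,"wy":0,"wz":0,"gripper":0.4},{"tx":-0.2,"ty":-0.4,"tz":14,"wx":0,"wy":0,"wz":0,"gripper":0.4}])

```text
time: 56.4
position: [0.6277, -0.2895, 0.0473]
tool_rot: [-3.138, -0.149, 0.002]
ft_force: [0.2, 0.3, -0.4]
grip_width: 0.49
grip_force: 30.0
```

jog_arm(increments=[{"tx":0,"ty":0,"tz":2,"wx":0,"wy":0,"wz":0,"gripper":0.4},{"tx":0,"ty":0,"tz":4,"wx":0,"wy":0,"wz":0,"gripper":0.4},{"tx":0,"ty":0,"tz":6,"wx":0,"wy":0,"wz":0,"gripper":0.4},{"tx":0,"ty":0,"tz":8,"wx":0,"wy":0,"wz":0,"gripper":0.4},{"tx":0,"ty":0,"tz":9.5,"wx":0,"wy":0,"wz":0,"gripper":0.4}])

```text
time: 56.82
position: [0.6281, -0.2897, 0.0383]
tool_rot: [-3.138, -0.149, 0.001]
ft_force: [0.1, -0.1, -0.1]
grip_width: 0.489
grip_force: 30.0
```

jog_arm(increments=[{"tx":0,"ty":0,"tz":0.6,"wx":0,"wy":0,"wz":0,"gripper":0.4},{"tx":0,"ty":0,"tz":1.2,"wx":0,"wy":0,"wz":0,"gripper":0.4},{"tx":0,"ty":0,"tz":1.8,"wx":0,"wy":0,"wz":0,"gripper":0.4},{"tx":0,"ty":0,"tz":2,"wx":0,"wy":0,"wz":0,"gripper":0.4},{"tx":0,"ty":0,"tz":2,"wx":0,"wy":0,"wz":0,"gripper":0.4}])

```text
time: 57.23
position: [0.6281, -0.2897, 0.0368]
tool_rot: [-3.138, -0.149, 0.0]
ft_force: [-0.6, 0.5, 1.1]
grip_width: 0.489
grip_force: 30.0
```

```bash
python3 - <<'E'
from h import *
adv((-.2,-.4,25.5));check();w=shot('wrist','w23.png')
g=cv2.cvtColor(w['color'],cv2.COLOR_BGR2GRAY)
for v in range(154,176,2): print(v,g[v,312:336].tolist())
E
```

```text
t 57.23 pos [ 0.6281 -0.2897  0.0368] err mm [-0.1 -0.1  0.4] deg [-0.01 -0.02  0.04] F [-0.6  0.5  1.1] w 42.5 gf 30.0
154 [226, 225, 185, 151, 163, 163, 162, 161, 161, 162, 159, 163, 161, 161, 160, 158, 159, 159, 143, 197, 227, 227, 227, 228]
156 [245, 246, 239, 187, 219, 220, 219, 220, 219, 219, 200, 201, 200, 211, 219, 223, 219, 214, 166, 242, 245, 245, 245, 245]
158 [246, 246, 240, 195, 227, 225, 227, 207, 156, 142, 152, 161, 159, 153, 181, 217, 227, 225, 174, 244, 247, 246, 246, 247]
160 [246, 247, 240, 196, 226, 225, 207, 143, 160, 180, 190, 199, 196, 191, 178, 168, 203, 221, 175, 245, 247, 247, 247, 246]
162 [246, 245, 240, 191, 221, 221, 167, 147, 180, 223, 241, 245, 243, 233, 199, 177, 178, 220, 170, 245, 246, 246, 246, 246]
164 [245, 245, 240, 189, 220, 216, 184, 136, 172, 235, 245, 245, 245, 243, 206, 169, 186, 216, 168, 244, 245, 245, 245, 245]
166 [244, 244, 240, 189, 218, 218, 214, 172, 135, 153, 201, 219, 207, 169, 152, 165, 206, 213, 167, 243, 243, 244, 245, 245]
168 [244, 243, 238, 178, 212, 217, 213, 215, 212, 198, 174, 169, 180, 191, 216, 218, 215, 211, 167, 243, 243, 242, 243, 243]
170 [245, 245, 241, 159, 163, 166, 166, 166, 163, 166, 167, 168, 163, 169, 166, 167, 165, 162, 155, 240, 244, 245, 244, 244]
172 [246, 246, 246, 247, 247, 247, 247, 247, 247, 247, 246, 247, 247, 247, 247, 247, 247, 247, 247, 244, 246, 246, 246, 245]
174 [245, 245, 245, 246, 246, 246, 245, 246, 245, 245, 245, 246, 245, 246, 246, 246, 246, 246, 246, 243, 245, 245, 245, 245]
```

jog_arm(increments=[{"tx":0,"ty":0,"tz":0,"wx":0,"wy":0,"wz":0,"gripper":0.62},{"tx":0,"ty":0,"tz":0,"wx":0,"wy":0,"wz":0,"gripper":0.62},{"tx":0,"ty":0,"tz":0,"wx":0,"wy":0,"wz":0,"gripper":0.62},{"tx":0,"ty":0,"tz":0,"wx":0,"wy":0,"wz":0,"gripper":0.62},{"tx":0,"ty":0,"tz":0,"wx":0,"wy":0,"wz":0,"gripper":0.62}])

```text
time: 57.7
position: [0.6281, -0.2897, 0.0365]
tool_rot: [-3.138, -0.149, 0.001]
ft_force: [-0.4, 0.4, 0.2]
grip_width: 0.617
grip_force: 0.0
```

jog_arm(increments=[{"tx":0,"ty":0,"tz":-5,"wx":0,"wy":0,"wz":0,"gripper":0.62},{"tx":0,"ty":0,"tz":-30,"wx":0,"wy":0,"wz":0,"gripper":0.62},{"tx":0,"ty":0,"tz":-65,"wx":0,"wy":0,"wz":0,"gripper":0.62},{"tx":-20,"ty":0,"tz":-95,"wx":0,"wy":0,"wz":0,"gripper":0.8},{"tx":-40,"ty":0,"tz":-120,"wx":0,"wy":0,"wz":0,"gripper":0.8}])

```text
time: 58.12
position: [0.5894, -0.2929, 0.1593]
tool_rot: [3.137, 0.152, 0.004]
ft_force: [-0.4, 0.1, 0.7]
grip_width: 0.696
grip_force: 0.0
```

jog_arm(increments=[{"tx":-35,"ty":0,"tz":0,"wx":0,"wy":0,"wz":0,"gripper":0.8},{"tx":-70,"ty":0,"tz":0,"wx":0,"wy":0,"wz":0,"gripper":0.8},{"tx":-100,"ty":0,"tz":0,"wx":0,"wy":0,"wz":0,"gripper":0.8},{"tx":-125,"ty":0,"tz":0,"wx":0,"wy":0,"wz":0,"gripper":0.8},{"tx":-130,"ty":0,"tz":0,"wx":0,"wy":0,"wz":0,"gripper":0.8}])

```text
time: 58.53
position: [0.4543, -0.3075, 0.1573]
tool_rot: [3.138, 0.142, -0.003]
ft_force: [0.5, -0.5, 0.3]
grip_width: 0.796
grip_force: 0.0
```

```bash
python3 - <<'E'
from h import *
adv((-170,0,-120));check();vision.get_image('top');t=vision.get_image('top');cv2.imwrite('pics/t3.png',t['color']);check()
for c in('top','scene'):
  vision.get_image(c)
  for n in('deck','slicing','julienne','coarse','fine','wavy','guard','key'): print(c,n,[(np.round(d['bbox']).tolist(),round(d['conf'],2)) for d in vision.spot_in(c,n)[:2]])
def px(*P): return [np.round(x,1).tolist() for x in proj(t,np.array(P)+OFF*0)]
print('guard grip top expected',px(deckp((0,0,67)),deckp((0,0,5))),'key top',px(deckp((-70,0,29)),deckp((-90,0,29)),deckp((-50,0,29))))
for y in(-108,-36,36,108): print(px(dockp((0,y,39)),dockp((47,y,43))))
g=cv2.cvtColor(t['color'],cv2.COLOR_BGR2GRAY)
u,v=px(deckp((-70,0,29)))[0];u,v=int(u),int(v);print('key patch\n',g[v-10:v+11,u-11:u+12])
u,v=px(deckp((0,0,67)))[0];u,v=int(u),int(v);m=(g[v-12:v+13,u-14:u+15]<90);ys,xs=np.where(m);print('dark bar centroid',xs.mean()+u-14,ys.mean()+v-12,m.sum())
E
```

```text
t 58.53 pos [ 0.4543 -0.3075  0.1573] err mm [-4.7 -1.7  0.9] deg [-0.05 -0.13  0.31] F [ 0.5 -0.5  0.3] w 69.3 gf 0.0
t 58.63 pos [ 0.458  -0.3065  0.1575] err mm [-1.  -0.7  1.1] deg [-0.05  0.03  0.17] F [0.9 0.1 0.4] w 69.4 gf 0.0
top deck [([192.0, 165.0, 299.0, 208.0], 0.83)]
top slicing [([252.0, 194.0, 262.0, 196.0], 0.38), ([325.0, 174.0, 435.0, 220.0], 0.22)]
top julienne [([394.0, 175.0, 410.0, 210.0], 0.76)]
top coarse [([414.0, 173.0, 435.0, 205.0], 0.84), ([356.0, 124.0, 373.0, 150.0], 0.64)]
top fine [([375.0, 177.0, 391.0, 213.0], 0.94)]
top wavy [([352.0, 183.0, 369.0, 215.0], 0.86)]
top guard [([241.0, 169.0, 272.0, 194.0], 0.83), ([187.0, 158.0, 300.0, 212.0], 0.45)]
top key [([251.0, 200.0, 260.0, 209.0], 0.72), ([325.0, 175.0, 436.0, 219.0], 0.2)]
scene deck [([222.0, 201.0, 308.0, 256.0], 0.88)]
scene slicing [([260.0, 204.0, 289.0, 232.0], 0.32)]
scene julienne [([359.0, 163.0, 386.0, 176.0], 0.66)]
scene coarse [([370.0, 157.0, 394.0, 168.0], 0.45), ([224.0, 202.0, 310.0, 252.0], 0.45)]
scene fine [([352.0, 175.0, 373.0, 191.0], 0.49)]
scene wavy [([340.0, 180
[... 1818 characters left out ...]
36  52  56  44  33  48  45  46  87
  228 124  37  36  33]
 [ 32  32  48 226 200  78  65  63  61  36  46  56  43  34  49  46  53 164
  245  56  40  40  33]
 [ 31  31  31 243 247 156  65  62  61  38  42  50  39  33  47  52 112 232
  246  63  34  35  33]
 [ 36  31  31 243 247 233 152  90  64  47  34  34  29  39  49 111 215 247
  246  72  33  34  36]
 [ 48  38  31 243 247 247 232 204 152  73  72  69  63 105 190 215 247 247
  246  83  37  31  33]
 [ 49  40  32 242 246 247 246 246 229 190 194 191 187 182 240 238 238 237
  234  79  36  34  40]
 [ 35  35  33 205 213 216 211 210 209 209 208 208 207 173 178 170 169 165
  158  51  35  39  40]]
dark bar centroid 258.60504201680675 177.46218487394958 119
```

```bash
python3 -c "
from h import *
check();print(ctrl.close_job())"
```

```text
t 59.53 pos [ 0.4589 -0.3058  0.1566] err mm [-0.1  0.   0.2] deg [-0.01 -0.03  0.05] F [-0.   0.3 -0.4] w 69.4 gf 0.0
the job is handed in; nothing more can be done
None
```

The job is handed in at about 59.5 s on the robot's clock, with no verdict returned: the slicing blade is seated, the key is down and turned to within about 2° of the full quarter turn, the guard is on the deck over the blade, and all four spare blades are in dock bays over their pins, as checked in the camera images.

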